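# Pack the measuring kit into its transport case

## Task

Pack the measuring kit away in its case: press every instrument lying about the bench (force gauge, calipers, pliers, light sensor; not all may be there) into its own cutout until it sits right down on the cutout's floor, and slide the stylus into its aluminium tube until its collar meets the mouth. Once everything is home, swing the lid over and press it fully shut. Leave the other things on the bench where they are.

Things in the scene. Friction and masses are not known exactly. Their poses are not given: they have to be found in the camera images.
- case: Open light-grey case fixed to the bench, 242 mm along its x, 272 mm along its y, rim 40 mm above the bench. Origin: centre of underside, z up. Its x runs along the cutouts towards the lid's hinge (about the robot's left), its y about towards the robot. In it a rigid dark insert, top 36 mm above the bench, with four cutouts 12 mm deep (blue floors), 3 mm wider all round than the items.
- gauge_pocket (a point): Point on the floor of the force gauge cutout (case x=-19, y=-8 mm, 24 mm above the bench, 12 mm below the insert's top) where the origin of gauge must come, axes parallel to the case's. Sprung ribs 1.2 mm proud of its flanks there: let go, it sits 5 mm too high until pressed down over its origin with 7 to 12 N (25 N does no harm), then stays.
- caliper_pocket (a point): Point on the floor of the calipers cutout (case x=34, y=-78 mm, 24 mm above the bench, 12 mm below the insert's top) where the origin of caliper must come, axes parallel to the case's. Sprung ribs 1.2 mm proud of its flanks there: let go, it sits 5 mm too high until pressed down over its origin with 7 to 12 N (25 N does no harm), then stays.
- pliers_pocket (a point): Point on the floor of the pliers cutout (case x=19, y=56 mm, 24 mm above the bench, 12 mm below the insert's top) where the origin of pliers must come, axes parallel to the case's. Sprung ribs 1.2 mm proud of its flanks there: let go, it sits 5 mm too high until pressed down over its origin with 7 to 12 N (25 N does no harm), then stays.
- sensor_pocket (a point): Point on the floor of the light sensor cutout (case x=-60, y=-110 mm, 24 mm above the bench, 12 mm below the insert's top) where the origin of sensor must come, axes parallel to the case's. Sprung ribs 1.2 mm proud of its flanks there: let go, it sits 5 mm too high until pressed down over its origin with 7 to 12 N (25 N does no harm), then stays.
- tube_mouth (a point): Centre of the mouth of the stylus tube (case x=-20, y=108, 53 mm above the bench) at the case's edge nearest the robot: square aluminium, 24 mm outside, bore 18 x 18 mm, 115 deep, level along the case's +x; the mouth faces -x (about the robot's right). A cradle 12 mm wide, top 42 mm above the bench, carries the barrel before the mouth. The stylus must come in level over the 40 mm rim.
- lid (a joint): Lid angle, rad: 0 shut, 1.85 wide open; starts at 1.6 to 1.8 (about upright). Hinged along the case's +x edge, axis parallel to the case's y. A friction hinge holds it where it is left: it takes about 5 N at the free edge, does not fall shut by itself and must be pushed down all the way.
- lid_hinge (a point): Middle of the lid's hinge axis (case x=121, y=0 mm, 41 mm above the bench).
- lid_edge (a point): Middle of the lid's free edge, on its outer face. The lid is a light-grey tray, 242 mm from hinge to free edge, 272 mm wide, 41 mm deep ; shut, its flat outer face is 82 mm above the bench. Foam pads inside it come 2.5 mm above the seated instruments. Open, its inside faces the case and its outer face away from it, to the robot's left.
- gauge: Force gauge, None if absent: white body 105 x 46 x 32 mm (x, y, z), orange band, dark display and grey keys on top; steel stem with an 18 mm round foot out of its +x end to x=90 mm, axis 16 mm up. 0.2 to 0.33 kg. Origin: centre of the body's underside; z up as it lies. Grip across y (46 mm).
- caliper: Calipers, locked shut, None if absent: black slider housing 60 x 30 x 24 mm (x, y, z) on a steel beam 16 mm wide, 8 thick (z 4 to 12) from x=-120 to 50 mm; steel jaws 8 mm thick out to y=-42 mm between x=25 and 52. 0.14 to 0.23 kg. Origin: centre of the slider's underside; z up as it lies. Grip the slider across y (30 mm).
- pliers: Pliers, closed, None if absent: steel joint block 34 x 24 x 20 mm (x, y, z) at the origin, nose (z 3 to 15) to x=67 mm, two green handles (z 0 to 18) splaying to x=-102 mm, 48 mm across at the ends. 0.17 to 0.28 kg. Origin: centre of the joint block's underside; z up as it lies. Grip the joint block across y (24 mm).
- sensor: Light sensor, None if absent: yellow box 60 x 28 x 30 mm (x, y, z) with a black round snout 20 mm across from its +x end to x=54 mm, axis 15 mm up. 0.1 to 0.15 kg. Origin: centre of the box's underside; z up as it lies. Grip across y (28 mm).
- stylus: Digitising stylus, always there: white square barrel 44 x 18 x 18 mm, orange round shaft 14 mm thick from its +x end (x=22) to x=112 mm, steel point to x=126, axis 9 mm up; 70 g. Origin: centre of the barrel's underside. Grip the barrel across y. At home the shaft is in the tube, the barrel outside.
- stylus_collar (a point): Centre of the barrel's +x end face, where the shaft starts (stylus x=22, z=9 mm); it meets the tube's mouth when the stylus is home.
- headbox: Bystander, not part of the kit: blue amplifier box 110 x 70 x 34 mm. Origin: centre of its underside.
- mouse: Bystander, not part of the kit: white computer mouse 100 x 60 x 32 mm. Origin: centre of its underside.
- tape: Bystander, not part of the kit: green roll of tape, 90 mm across, 24 mm high. Origin: centre of its underside.
- mug: Bystander, not part of the kit: blue mug, 92 mm high. Origin: centre of its underside.
- tray: Bystander, not part of the kit: white open tray 160 x 100 x 45 mm. Origin: centre of its underside.
There are look-alikes about, which are no part of the job. Leave any purple or yellow look-alike of the pliers alone.

How it is judged:
By the outcome, as a careful person would: the job done as asked, in the order asked, and still so for the second after the job is handed in, with the robot touching nothing.
Of gauge, caliper, pliers, sensor only 3 to 4 are there at a start; the rules pass over those that are not, and their reading is None.
At some moment in a run one of gauge, caliper, pliers, sensor may be knocked a few centimetres aside while the robot is not near it.
Once in a run the grip may slacken for a moment while it holds something.
It also fails if it takes over 210 s, if anything falls off the work surface, if the arm or the gripper's body presses on something with over 40 N, if the wrist force passes 120 N, or if a joint passes its speed limit or range.

## Robot

A 7-joint arm with a two-finger parallel gripper is mounted at the origin on the work surface. World frame = base frame: x ahead of the robot, y to its left, z up, the work surface at z = 0. Lengths are in m, angles in degrees, forces in N, time in s.
With the tool pointing down it reaches from about 0.375 to 0.925 m from the base axis. Payload 3.1 kg.
Tool frame: the origin (TCP) lies midway between the tips of the shut fingers; the grasp point (between the pads) lies 19 mm behind it; y points along the fingers, x is the direction in which the jaws open and shut, and the axes are right-handed (so a half turn about y gives the same grasp; the last joint's range is limited). The gripper opens to 85 mm and grips with 20 to 120 N. Pads are 22 mm wide; open, the fingers measure 114 mm over their backs; the gripper's body (76 mm by 85 mm) begins 54 mm behind the grasp point. The pads swing forward as they close: fully open they stand 13 mm farther back than shut.
Start: joints at [63.954, 21.939, 2.515, 91.553, -1.026, 66.532, -2.859], TCP at [0.227, -0.609, 0.231] pointing down, gripper open.
Joint ranges: [-149.38, 149.38], [-23.57, 123.04], [-84.95, 90], [0, 143.3], [-89.99, 269.99], [3.08, 112.72], [-163.45, 163.45]. Speed limits (degrees/s): [159.86, 159.86, 180, 180, 180, 180, 180].

## Interface

Orientations are given as a 3x3 rotation matrix whose columns are the frame's x, y, z axes.
In Python, from rig import ctrl gives the robot as it stands.
- The arm moves only by the shell command python3 -m handwheel 'ROWS' [OPENING] [FORCE]. ROWS is a JSON object of lists of equal length, an entry for each row: "offset": the shift along the tool's x, y, z in cm, a list of three; "twist": the turn about the tool's y in rad. In form: {"offset": [[x, y, z], ...], "twist": [twist, ...]}. A call has exactly 5 rows; each row shifts and turns the commanded pose from where the row before left it, along the tool's axes as they then stand; what a row does not reach is not made up. A row lasts 1/10 s, in which the tool goes at most 50 mm and 8.59 degrees, less where a joint would pass 70% of its speed; a pose out of reach is approached as far as the arm can. A call is refused whole if a number of a shift passes 5 or a number of a turn 0.15, either way. A call with a gripper value outside its range is refused whole. OPENING is the gripper's target within -1 to 1 (shut at 1, half-way at 0, fully open at -1), set as the call begins (- or left out, the last holds). The fingers move at their own pace and stop on an object; FORCE is the grip in N (left out, the last holds). Time passes only in rows, so rows that do not move let the fingers close, or fill a call up. It gives the time, the measured TCP pose, the force and the opening at its end, in the units of the state.
- ctrl.get_state(): the state, without advancing time (a new reading comes with each control period).
- ctrl.snapshot(name): name is "scene" or "top" or "wrist"; returns the picture (420x560x3 uint8, red, green, blue); there is no depth.
- ctrl.camera_model(name): a dict with "fx", "fy", "cx", "cy" (pixels), "position" and "attitude" of the camera in the world. Camera axes: x right, y down, z forward; pixel columns grow to the right and rows downward; lengths in m; the calibration is good to about 2 mm. The wrist camera is an equidistant fisheye: a pixel r from the principal point sees the ray r / f radians off the axis. A picture is of the moment at which its call begins: read the wrist's pose just before it. camera_model takes no time and is no camera call; for the wrist camera it gives the pose at the moment of the call.
- ctrl.close_job(): hands the job in, once; it reports no verdict.
The state is a dict: "t": time; "joint_pos": joint angles; "joint_velocities": joint speeds; "joint_torque": joint torques, N m; "position": TCP position; "orientation": TCP orientation; "ft_force": force on the tool from outside, world axes, zero at the start; "torque": the same for the moment, N m; "width": finger opening in m.
Only numpy, scipy, OpenCV 4.12 (cv2) and the standard library are available. Lean on these libraries where they do the work, as an engineer would, in place of code of your own. Each camera call takes 0.05 s, during which the arm holds its last target.

## Working session

There is one attempt and no reset: what is moved stays moved. The work goes in short steps, Python scripts to look and compute and a shell command to move; the robot and the scene stay as the last step left them, time stands still between calls to the robot, and variables do not carry over. Pictures are saved under pics/ and viewed, and the job is handed in when it is done.

I'll start by looking at the state and camera views.

```bash
ls; mkdir -p pics; python3 - <<'E'
from rig import ctrl
import cv2, json
s=ctrl.get_state(); print({k:(v if not hasattr(v,'tolist') else v.tolist()) for k,v in s.items()})
for n in ['scene','top','wrist']:
    m=ctrl.camera_model(n); print(n,m)
    im=ctrl.snapshot(n); cv2.imwrite(f'pics/{n}0.png',im[:,:,::-1])
E
```

```text
pics
{'t': 0.0, 'joint_pos': [63.95149358482999, 21.991868247599825, 2.5110265255827517, 91.65069830947317, -1.0269256956043382, 66.53212286592208, -2.857748987842764], 'joint_velocities': [-0.00776919602492093, 0.008050220319496652, -0.040423884727598364, -0.0008852673565039854, -0.1024647797903019, 0.05313548571065962, 0.016473604946331655], 'joint_torque': [0.0006970220965740737, -43.34559917449951, 1.024736613035202, -24.950782656669617, 0.010520948271732777, 0.011388536368031055, -1.2187561893028942e-06], 'position': [0.22671911454035246, -0.6081532911435934, 0.22987489127009386], 'orientation': [[0.3494005271357714, -0.0010379170461798943, 0.9369728888102635], [-0.9369697049080233, 0.0024454824475458135, 0.34940204879217635], [-0.002654001095823469, -0.9999964711656754, -0.00011804397220439721]], 'ft_force': [-0.31534952278652223, 0.2837536227227831, -0.9854772866221636], 'torque': [-0.045542377480737736, 0.01674215979110256, 0.055598883571436504], 'width': 0.08539372570669648}
scene {'fx': 403.0254057223514, 'fy': 403.0254057223514, 'cx': 284.3392895853354, 'cy': 214.313124179
[... 176 characters left out ...]
      [-0.00405446, -0.69506113, -0.71893921]])}
top {'fx': 399.0312846257634, 'fy': 399.0312846257634, 'cx': 280.9669052625162, 'cy': 211.71735680915867, 'position': array([ 0.44867631, -0.07860421,  1.3008051 ]), 'attitude': array([[ 0.01504495, -0.99780285,  0.0645222 ],
       [-0.99980596, -0.01419176,  0.01366127],
       [-0.01271557, -0.06471521, -0.99782276]])}
wrist {'fx': 325.19226210127806, 'fy': 325.19226210127806, 'cx': 275.2163510625543, 'cy': 207.16639370683603, 'position': array([ 0.29122238, -0.58546389,  0.37263241]), 'attitude': array([[ 0.34912662, -0.90196666, -0.25409987],
       [-0.93707355, -0.33660674, -0.09267719],
       [-0.00193999,  0.27046634, -0.96272748]])}
```

View pics/top0.png

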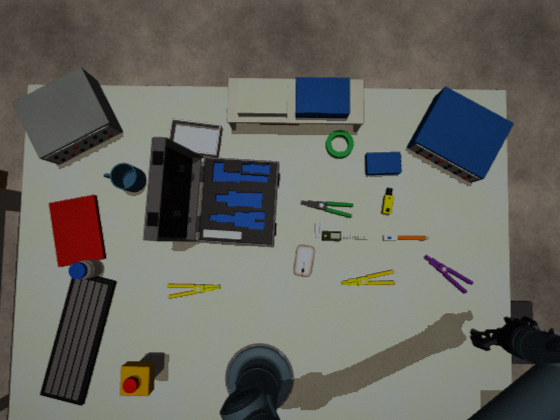

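View pics/scene0.png

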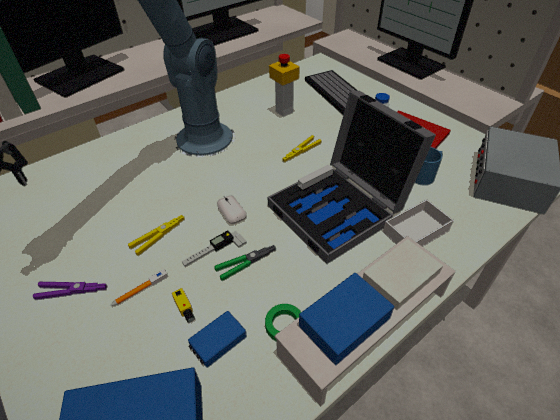

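View pics/wrist0.png

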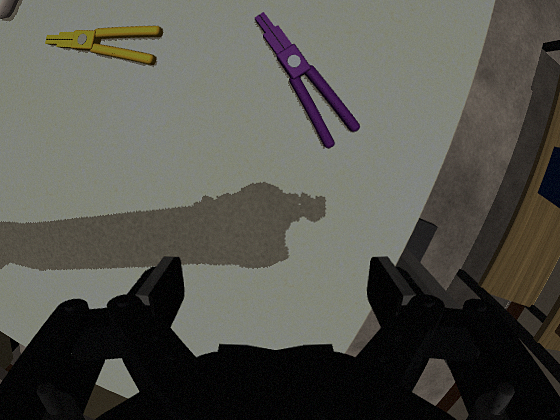

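The top view shows these candidates:
- **Green pliers:** (327,208).
- **Look-alike pliers:** yellow at (193,289) and (368,279), purple at (448,273).
- **Calipers:** (340,235).
- **Yellow sensor:** (388,202).
- **Stylus:** (405,238), shaft pointing right.
- **Force gauge:** none visible. The white thing at (304,260) looks like the mouse.

The case is at (240,203) with the lid upright to its left. Next I'll enlarge and measure.

```bash
cat > hp.py <<'E'
import numpy as np, cv2
from rig import ctrl
def snap(n,name=None):
    m=ctrl.camera_model(n); im=ctrl.snapshot(n)
    if name: cv2.imwrite(f'pics/{name}.png',im[:,:,::-1]); np.savez(f'pics/{name}.npz',im=im,kind=n,**{k:m[k] for k in m})
    return im,m
def load(name):
    d=np.load(f'pics/{name}.npz'); return d['im'],{k:d[k] for k in d.files if k not in('im','kind')},str(d['kind'])
def rays(m,kind,uv):
    uv=np.atleast_2d(np.array(uv,float)); x=(uv[:,0]-m['cx'])/m['fx']; y=(uv[:,1]-m['cy'])/m['fy']
    if kind=='wrist':
        r=np.hypot(x,y)+1e-12; d=np.c_[np.sin(r)*x/r,np.sin(r)*y/r,np.cos(r)]
    else: d=np.c_[x,y,np.ones_like(x)]
    return d@np.array(m['attitude']).T
def onplane(m,kind,uv,z):
    d=rays(m,kind,uv); p=np.array(m['position']); t=(z-p[2])/d[:,2]
    return p+d*t[:,None]
def proj(m,kind,P):
    P=np.atleast_2d(np.array(P,float)); c=(P-np.array(m['position']))@np.array(m['attitude'])
    if kind=='wrist':
        th=np.arctan2(np.hypot(c[:,0],c[:,1]),c[:,2]); h=np.hypot(c[:,0],c[:,1])+1e-12
        x=c[:,0]/h*th;y=c[:,1]/h*th
    else: x=c[:,0]/c[:,2];y=c[:,1]/c[:,2]
    return np.c_[m['cx']+m['fx']*x,m['cy']+m['fy']*y]
def tri(obs):  # list of (m,kind,uv)
    A=np.zeros((3,3));b=np.zeros(3)
    for m,k,uv in obs:
        d=rays(m,k,uv)[0];d/=np.linalg.norm(d);M=np.eye(3)-np.outer(d,d);A+=M;b+=M@np.array(m['position'])
    return np.linalg.solve(A,b)
def pose():
    s=ctrl.get_state(); return np.array(s['position']),np.array(s['orientation']),s
def yaw(): # world angle (deg) of tool x axis
    p,R,s=pose(); return np.degrees(np.arctan2(R[1,0],R[0,0]))
def go(target,jawdeg=None):
    """print twist rad to bring jaw axis (mod 180) to jawdeg and THEN the shift in tool axes (cm)"""
    p,R,s=pose(); tw=0
    if jawdeg is not None:
        cur=np.degrees(np.arctan2(R[1,0],R[0,0]))
        d=(cur-jawdeg+90)%180-90   # twist + about y(down) turns x clockwise seen from above
        tw=np.radians(d)
        c,s_=np.cos(tw),np.sin(tw); R=R@np.array([[c,0,s_],[0,1,0],[-s_,0,c]])
    off=R.T@(np.array(target)-p)*100
    print('t %.2f'%s['t'],'pos',p.round(4),'yaw %.1f'%yaw(),'j7 %.1f'%s['joint_pos'][6],'| twist %.3f'%tw,'alt %.3f'%(tw-np.sign(tw)*np.pi),'then off cm',off.round(2))
    return tw,off
def big(im,box,s,name):
    x0,y0,x1,y1=box; c=cv2.resize(im[y0:y1,x0:x1],None,fx=s,fy=s,interpolation=cv2.INTER_CUBIC)
    cv2.imwrite(f'pics/{name}.png',c[:,:,::-1])
E
python3 - <<'E'
from hp import *
im,m=snap('top','t1'); 
big(im,(290,180,480,300),4.2,'t1a'); big(im,(140,120,290,255),4.4,'t1b')
P=lambda u,z:onplane(m,'top',u,z)[0].round(3)
for n,u,z in [('pl',(335,208),.02),('cal',(332,236),.024),('sen',(388,202),.03),('sty',(391,238),.018),('mouse',(304,260),.03),('case',(240,203),.036)]: print(n,P(u,z))
E
```

```text
pl [ 0.546 -0.235  0.02 ]
cal [ 0.456 -0.225  0.024]
sen [ 0.567 -0.402  0.03 ]
sty [ 0.452 -0.414  0.018]
mouse [ 0.379 -0.136  0.03 ]
case [0.556 0.07  0.036]
```

View pics/t1a.png

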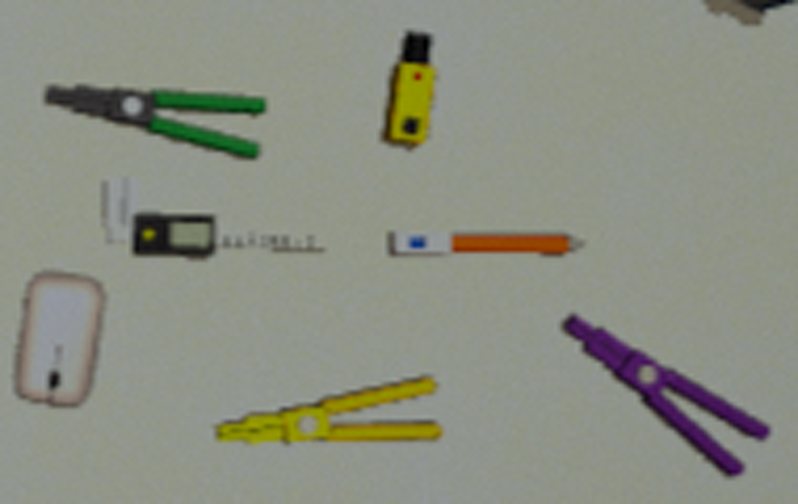

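View pics/t1b.png

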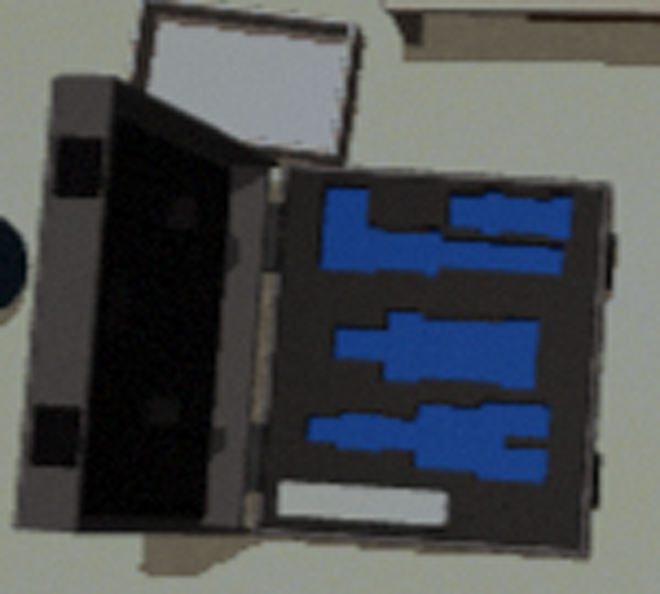

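The sensor's snout points up in the image (world +x) and the stylus shaft points to −y. The only candidate for the pliers is the green-handled pair at (327,208). The yellow and purple ones are the excluded look-alikes. Next I twist to yaw 0 and hover over the objects.

```bash
python3 -c "
from hp import *
go([0.5,-0.33,0.25],0)"
python3 -m handwheel '{"offset":[[0,0,0],[0,0,0],[0,0,0],[0,0,0],[0,0,0]],"twist":[-0.135,-0.135,-0.135,-0.135,-0.135]}' -1 40
python3 -m handwheel '{"offset":[[0,0,0],[0,0,0],[0,0,0],[0,0,0],[0,0,0]],"twist":[-0.135,-0.135,-0.135,-0.133,0]}'
python3 -c "
from hp import *
go([0.5,-0.33,0.25],0)"
```

```text
t 0.20 pos [ 0.2268 -0.6085  0.2304] yaw -69.6 j7 -2.9 | twist -1.214 alt 1.928 then off cm [27.32 -1.94 27.85]
t: 0.7
position: [0.2269, -0.6088, 0.2309]
orientation: [[0.861, -0.0, 0.508], [-0.508, 0.001, 0.861], [-0.001, -1.0, 0.0]]
ft_force: [0.2, 0.3, 0.2]
width: 0.0852
t: 1.2
position: [0.2268, -0.6089, 0.2309]
orientation: [[1.0, -0.0, 0.001], [-0.001, 0.001, 1.0], [-0.0, -1.0, 0.001]]
ft_force: [-0.1, -0.3, -0.4]
width: 0.0855
t 1.20 pos [ 0.2268 -0.6089  0.2309] yaw -0.1 j7 63.1 | twist -0.001 alt 3.140 then off cm [27.32 -1.89 27.89]
```

```bash

python3 -m handwheel '{"offset":[[3.4,-0.2,3.5],[3.4,-0.2,3.5],[3.4,-0.2,3.5],[3.4,-0.2,3.5],[3.4,-0.2,3.5]],"twist":[0,0,0,0,0]}'
python3 -m handwheel '{"offset":[[3.4,-0.3,3.5],[3.4,-0.3,3.5],[3.4,-0.3,3.4],[0,0,0],[0,0,0]],"twist":[0,0,0,0,0]}'
python3 -c "
from hp import *
go([0.5,-0.33,0.25],0)
snap('wrist','w1')"
```

```text
t: 1.7
position: [0.3982, -0.4327, 0.2414]
orientation: [[1.0, 0.0, 0.005], [-0.005, -0.0, 1.0], [0.0, -1.0, -0.0]]
ft_force: [0.8, -0.4, -0.5]
width: 0.0856
t: 2.2
position: [0.5008, -0.3282, 0.2504]
orientation: [[1.0, 0.0, -0.002], [0.002, 0.0, 1.0], [0.0, -1.0, 0.0]]
ft_force: [-0.3, 0.0, -0.2]
width: 0.0856
t 2.20 pos [ 0.5008 -0.3282  0.2504] yaw 0.1 j7 24.4 | twist 0.002 alt -3.140 then off cm [-0.08  0.04 -0.18]
```

View pics/w1.png

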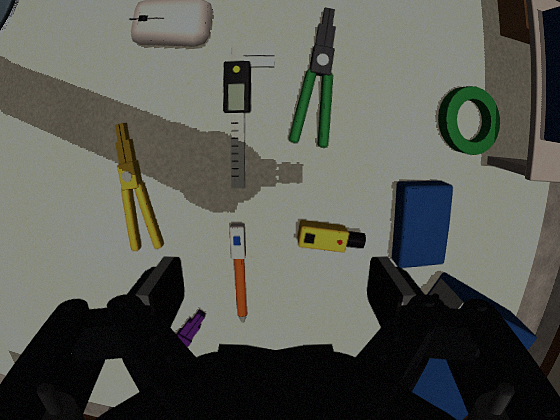

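The wrist view shows everything:
- **Caliper slider:** (237,87), with its beam running down to (238,187).
- **Green pliers:** disc at (322,60).
- **Sensor:** (323,236), snout to the right.
- **Stylus:** barrel at (237,238), tip at (242,320).

I'll look at the case next.

```bash

python3 -m handwheel '{"offset":[[0.6,-0.2,4.5],[0.6,-0.2,4.5],[0.6,-0.2,4.5],[0.6,-0.2,4.5],[0.6,-0.2,4.5]],"twist":[0,0,0,0,0]}'
python3 -m handwheel '{"offset":[[0.6,-0.2,4.0],[0.6,-0.2,4.0],[0,0,0],[0,0,0],[0,0,0]],"twist":[0,0,0,0,0]}'
python3 -c "
from hp import *
go([0.54,-0.02,0.27],0)
im,m=snap('wrist','w2')
big(im,(0,0,560,420),1.42,'w2b')"
```

```text
t: 2.75
position: [0.5286, -0.1068, 0.2602]
orientation: [[1.0, -0.0, 0.008], [-0.008, -0.001, 1.0], [-0.0, -1.0, -0.001]]
ft_force: [0.9, 0.2, -0.0]
width: 0.0849
t: 3.25
position: [0.5412, -0.0287, 0.2639]
orientation: [[1.0, -0.001, 0.006], [-0.006, -0.001, 1.0], [-0.001, -1.0, -0.001]]
ft_force: [0.5, -0.5, -0.2]
width: 0.0853
t 3.25 pos [ 0.5412 -0.0287  0.2639] yaw -0.4 j7 -6.9 | twist -0.006 alt 3.135 then off cm [-0.12 -0.62  0.87]
```

View pics/w2b.png

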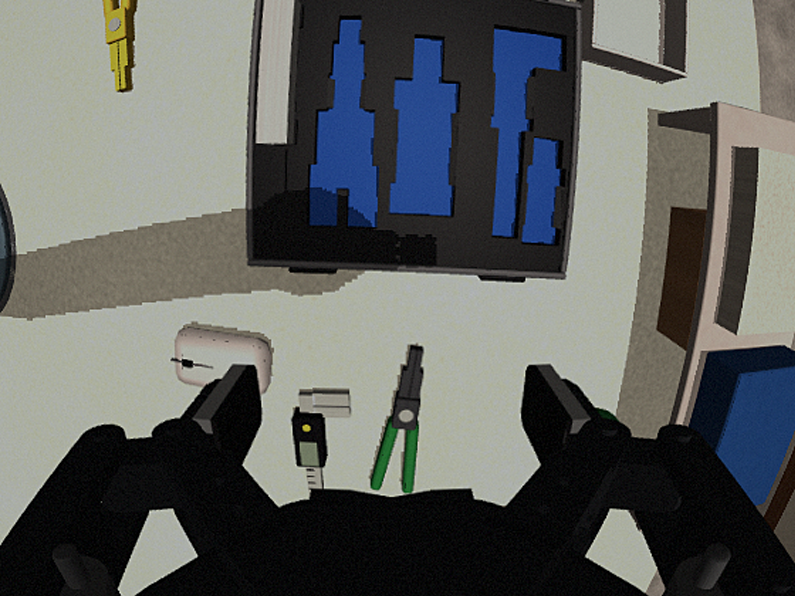

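```bash
python3 -c "
from hp import *
im,m,k=load('w2')
big(im,(165,160,235,205),7,'c1');big(im,(365,165,425,210),7,'c2')
big(im,(165,0,425,200),3,'c3')"
```

```text
(no output)
```

View pics/c1.png

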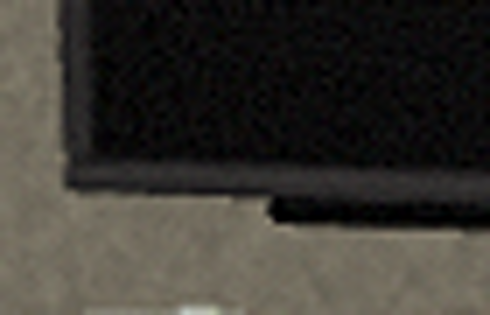

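View pics/c2.png

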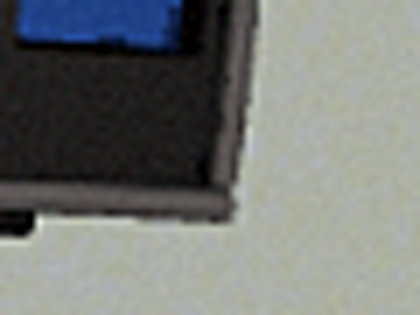

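View pics/c3.png

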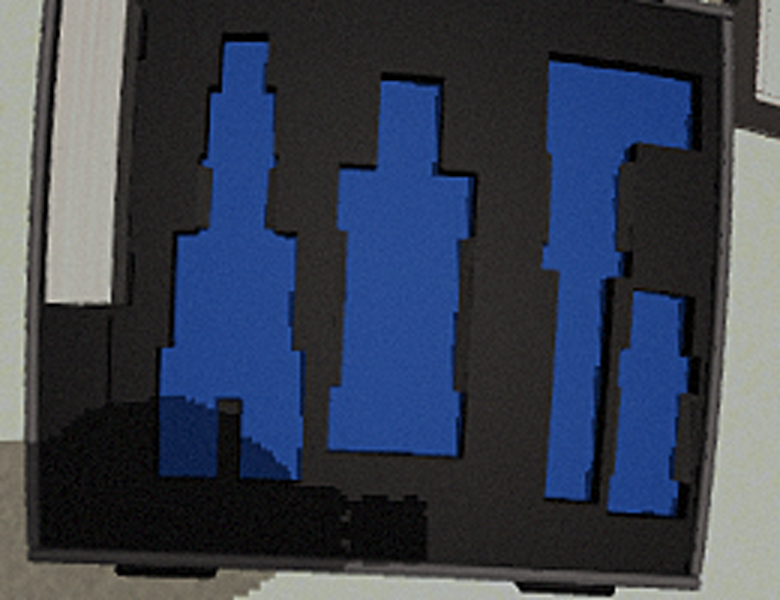

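```bash
cat > case.py <<'E'
from hp import *
def fit(src,dst):
    a=np.array(src,float)[:,:2];b=np.array(dst)[:,:2];ca,cb=a.mean(0),b.mean(0)
    H=(a-ca).T@(b-cb);th=np.arctan2(H[0,1]-H[1,0],H[0,0]+H[1,1]);R=np.array([[np.cos(th),-np.sin(th)],[np.sin(th),np.cos(th)]])
    t=cb-R@ca;return th,t,(b-(a@R.T+t))
E
python3 - <<'E'
from case import *
im,m,k=load('w2')
C=[((-121,136,40),(174.6,186.7)),((-121,-136,40),(398.1,196.1)),((-20,120,65),(180.7,101)),((-20,96,65),(202.3,101)),
]
src=[np.array(c[0])/1000 for c in C]; dst=[onplane(m,k,c[1],c[0][2]/1000)[0] for c in C]
th,t,r=fit(src,dst); print(np.degrees(th),t,(r*1000).round(1)); np.savez('case0.npz',th=th,t=t)
R=np.array([[np.cos(th),-np.sin(th)],[np.sin(th),np.cos(th)]])
def uv(x,y,z): return proj(m,k,np.r_[R@[x/1000,y/1000]+t,z/1000])[0]
# cutout corner checks in c3 crop coordinates
for n,x,y,z in [('sens -x,+y',-60-33,-110+17,24),('sens -x,-y',-93,-127,24),('cal beam -x,+y',34-123,-78+11,24),('cal jaw +x +y?',34+55,-78+11,24),('cal jaw far',34+55,-78-45,24),('gauge -x-y',-19-55.5,-8-26,24),('gauge -x+y',-74.5,18,24),('pl handle -x',19-105,56+27,24),('pl -x -y',-86,56-27,24),('pl nose +x',19+70,56,24)]:
    u=uv(x,y,z); print(n,((u-[165,0])*3).round(0))
for n,(x,y) in dict(gauge=(-19,-8),cal=(34,-78),pl=(19,56),sens=(-60,-110),mouth=(-20,108),hinge=(121,0)).items(): print(n,(R@[x/1e3,y/1e3]+t).round(4))
E
```

```text
87.34644513127215 [0.56200573 0.07521281] [[ 1.   0.9]
 [-1.4  0.4]
 [ 0.3 -0.5]
 [ 0.1 -0.8]]
sens -x,+y [600. 508.]
sens -x,-y [677. 513.]
cal beam -x,+y [539. 495.]
cal jaw +x +y? [560.  60.]
cal jaw far [692.  80.]
gauge -x-y [460. 454.]
gauge -x+y [328. 448.]
pl handle -x [164. 472.]
pl -x -y [299. 476.]
pl nose +x [248.  40.]
gauge [0.5691 0.0559]
cal [0.6415 0.1056]
pl [0.5069 0.0968]
sens [0.6691 0.0102]
mouth [0.4532 0.0602]
hinge [0.5676 0.1961]
```

The case pose fits to about 1 mm, and the cutout corners project within about a pixel. Now the lid angle and the object poses from w1.

```bash
python3 - <<'E'
from case import *
d=np.load('case0.npz');th,t=d['th'],d['t'];R=np.array([[np.cos(th),-np.sin(th)],[np.sin(th),np.cos(th)]])
im,m,k=load('t1')
for a in (1.6,1.7,1.8):
    o=[]
    for y in (-136,136):
        for off in (41,0):
            x=121-242*np.cos(a)+off*np.sin(a); z=41+242*np.sin(a)+off*np.cos(a)
            u=proj(m,k,np.r_[R@[x/1e3,y/1e3]+t,z/1e3])[0]; o.append(((u-[140,120])*4.4).round(0))
    print(a,o)
im,m,k=load('w1')
big(im,(215,40,285,195),5,'o1');big(im,(285,0,345,155),5,'o2');big(im,(290,210,375,260),8,'o3');big(im,(215,215,265,325),5.4,'o4')
E
```

```text
1.6 [array([114.,  74.]), array([182.,  77.]), array([ 76., 534.]), array([146., 539.])]
1.7 [array([77., 74.]), array([142.,  76.]), array([ 39., 532.]), array([105., 536.])]
1.8 [array([43., 75.]), array([105.,  75.]), array([  5., 529.]), array([ 67., 533.])]
```

View pics/o1.png

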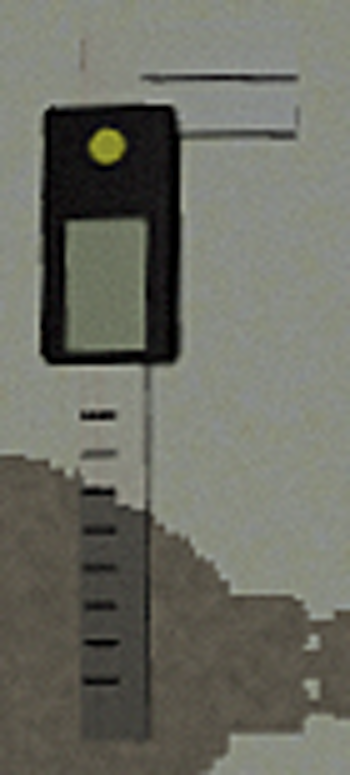

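View pics/o2.png

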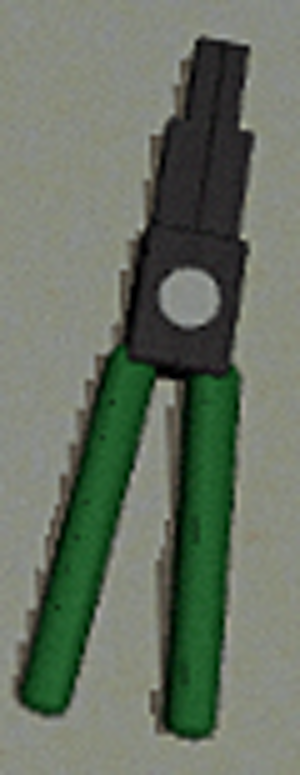

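View pics/o3.png

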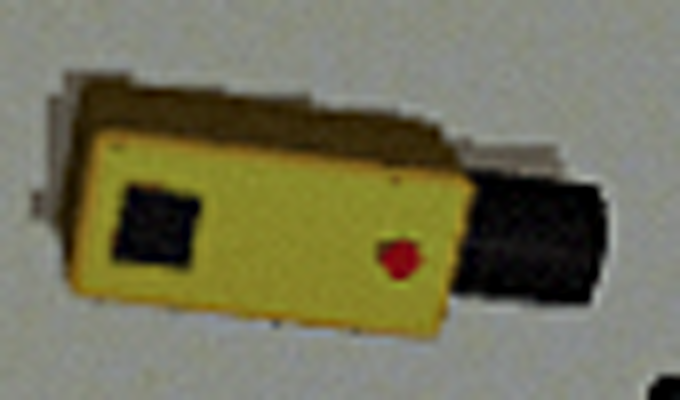

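View pics/o4.png

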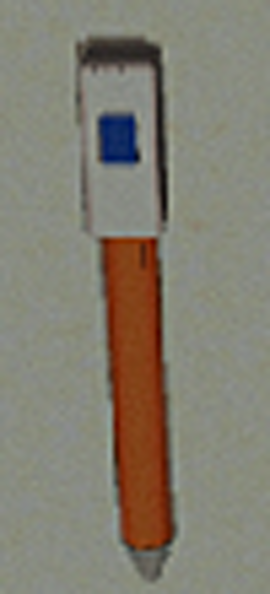

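```bash
python3 - <<'E'
from case import *
im,m,k=load('w1')
def W(pts,off,s,z): return onplane(m,k,np.array(pts)/s+np.array(off),z)
def rep(n,src,dst):
    th,t,r=fit(np.array(src)/1000,dst); print(n,'origin',t.round(4),'yaw %.1f'%np.degrees(th),'res mm',(r*1000).round(1).tolist())
o=(285,0)
rep('pliers',[(17,12),(17,-12),(-17,-12),(-17,12),(0,0),(67,0)],np.r_[W([(150,230),(246,241),(232,373),(128,358),(189,298)],o,5,.020),W([(225,42)],o,5,.015)])
o=(215,40)
rep('cal',[(30,15),(30,-15),(-30,-15),(-30,15)],W([(45,108),(177,107),(180,360),(44,362)],o,5,.024))
rep('cal2',[(-120,8),(-120,-8),(52,-42),(25,-42)],W([(80,740),(150,740),(297,75),(297,135)],o,5,.012))
o=(290,210)
rep('sens',[(-30,14),(30,14),(30,-14),(-30,-14)],W([(97,130),(473,180),(437,338),(72,293)],o,8,.03))
o=(215,215)
rep('sty',[(-22,-9),(-22,9),(22,9),(22,-9),(126,0)],np.r_[W([(82,65),(160,65),(157,237),(85,237)],o,5.4,.018),W([(150,578)],o,5.4,.009)])
E
```

```text
pliers origin [ 0.5551 -0.1919] yaw 82.0 res mm [[0.5, -2.2], [-1.1, -0.4], [0.2, 1.5], [0.1, 0.8], [-0.2, 0.4], [0.5, -0.1]]
cal origin [ 0.4584 -0.2242] yaw 89.9 res mm [[-0.0, -0.4], [-0.2, -1.1], [0.5, 0.7], [-0.3, 0.8]]
cal2 origin [ 0.4581 -0.2272] yaw 88.7 res mm [[0.5, 3.2], [1.5, 3.5], [-1.3, -9.6], [-0.6, 2.9]]
sens origin [ 0.5602 -0.4032] yaw -8.1 res mm [[0.6, -0.9], [-1.2, -0.8], [-0.9, 0.9], [1.5, 0.7]]
sty origin [ 0.4542 -0.4131] yaw -89.9 res mm [[0.8, -0.4], [0.6, -0.3], [-1.4, 0.8], [-0.6, 0.6], [0.6, -0.7]]
```

The lid is at about 1.77 rad. All poses are self-consistent to 1–2 mm. I'll start with the green pliers, confirmed in the enlarged crop (steel joint with disc, green handles).

```bash
python3 -c "
from hp import *
go([0.5551,-0.1919,0.12],-8)"
python3 -m handwheel '{"offset":[[0,0,0],[0,0,-3.5],[0,1.5,-4],[0,3,-4],[0,4,-4]],"twist":[0.066,0.066,0,0,0]}' -0.3 80
python3 -c "
from hp import *
go([0.5551,-0.1919,0.05],-8)"
```

```text
t 3.30 pos [ 0.5412 -0.0288  0.2638] yaw -0.4 j7 -6.9 | twist 0.133 alt -3.009 then off cm [  3.66  14.4  -15.94]
t: 3.8
position: [0.524, -0.18, 0.1845]
orientation: [[0.99, 0.004, 0.138], [-0.138, -0.003, 0.99], [0.004, -1.0, -0.003]]
ft_force: [0.5, -1.3, -0.6]
width: 0.0554
t 3.80 pos [ 0.524  -0.18    0.1845] yaw -8.0 j7 0.2 | twist 0.001 alt -3.141 then off cm [ 3.19 13.47 -0.71]
```

```bash

python3 -m handwheel '{"offset":[[1.1,3,-0.2],[1.1,3,-0.2],[1.0,3,-0.2],[0,2,0],[0,0,0]],"twist":[0,0,0,0,0]}'
python3 -c "
from hp import *
go([0.5551,-0.1919,0.009],-8); im,m=snap('wrist','w3'); big(im,(150,180,420,420),2.6,'w3b')"
```

```text
t: 4.3
position: [0.5508, -0.1867, 0.0699]
orientation: [[0.991, -0.008, 0.137], [-0.137, 0.002, 0.991], [-0.008, -1.0, 0.001]]
ft_force: [-0.1, -0.2, -0.8]
width: 0.0553
t 4.30 pos [ 0.5508 -0.1867  0.0699] yaw -7.9 j7 -3.9 | twist 0.002 alt -3.139 then off cm [ 0.55  6.09 -0.46]
```

View pics/w3b.png

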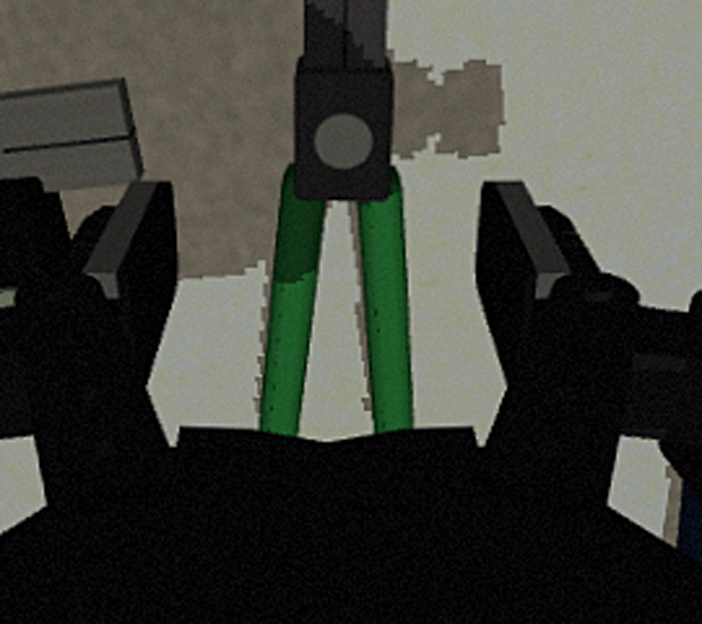

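The block is lined up with the pads apart from the 5 mm x-shift that's still to come. Descending and gripping.

```bash

python3 -m handwheel '{"offset":[[0.3,0.5,-0.3],[0.2,2,-0.2],[0,2,0],[0,1.6,0],[0,0,0]],"twist":[0,0,0,0,0]}'
python3 -c "
from hp import *
go([0.5551,-0.1919,0.009],-8)"
python3 -m handwheel '{"offset":[[0,0,0],[0,0,0],[0,0,0],[0,0,0],[0,0,0]],"twist":[0,0,0,0,0]}' 1 80
python3 -m handwheel '{"offset":[[0,0,0],[0,0,0],[0,0,0],[0,0,0],[0,0,0]],"twist":[0,0,0,0,0]}'
python3 -c "
from hp import *
go([0.5551,-0.1919,0.009],-8)
im,m=snap('wrist','w4'); big(im,(150,180,420,420),2.6,'w4b')"
```

```text
t: 4.85
position: [0.5577, -0.1906, 0.0115]
orientation: [[0.991, -0.003, 0.133], [-0.133, 0.001, 0.991], [-0.003, -1.0, 0.0]]
ft_force: [0.1, -1.1, -1.0]
width: 0.0557
t 4.85 pos [ 0.5577 -0.1906  0.0115] yaw -7.7 j7 -5.5 | twist 0.006 alt -3.136 then off cm [-0.23  0.25 -0.16]
t: 5.35
position: [0.5596, -0.1906, 0.0145]
orientation: [[0.991, 0.001, 0.133], [-0.133, -0.001, 0.991], [0.001, -1.0, -0.001]]
ft_force: [-3.4, 0.3, 7.0]
width: 0.0207
t: 5.85
position: [0.5596, -0.1906, 0.0145]
orientation: [[0.991, 0.001, 0.133], [-0.133, -0.001, 0.991], [0.001, -1.0, -0.001]]
ft_force: [-2.7, 1.2, 6.0]
width: 0.0206
t 5.85 pos [ 0.5596 -0.1906  0.0145] yaw -7.6 j7 -5.5 | twist 0.007 alt -3.135 then off cm [-0.43  0.55 -0.19]
```

View pics/w4b.png

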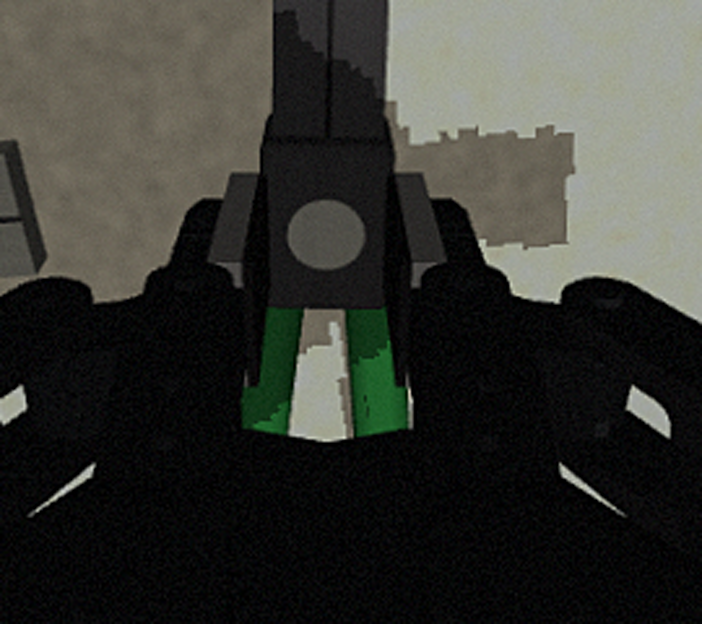

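Pliers are gripped between the pads. I'll measure the in-hand offset while they still lie on the bench, then lift.

```bash
python3 -c "
from case import *
im,m,k=load('w4'); p,R,s=pose()
dst=onplane(m,k,np.array([(326,235),(265,140),(395,140),(387,308),(263,308)])/2.6+[150,180],.02)
print(dst.round(4)); th,t,r=fit(np.array([(0,0),(17,12),(17,-12),(-17,-12),(-17,12)])/1000,dst); print(np.degrees(th),t,(r*1000).round(1).tolist()); print('in tool',(R.T@(np.r_[t,0]-p)).round(4))"
python3 -m handwheel '{"offset":[[0,-1,0],[0,-2,0],[0,-3,0],[0,-4,0],[0,-4,0]],"twist":[0,0,0,0,0]}'
python3 -m handwheel '{"offset":[[0,0,0],[0,0,0],[0,0,0],[0,0,0],[0,0,0]],"twist":[0,0,0,0,0]}'
python3 -c "
from hp import *
d=np.load('case0.npz')
go([0.5069,0.0968,0.14],-2.65)
im,m=snap('wrist','w5'); big(im,(150,180,420,420),2.6,'w5b')
im,m=snap('scene','s5'); big(im,(160,150,420,340),3,'s5b')"
```

```text
[[ 0.5597 -0.1923  0.02  ]
 [ 0.5517 -0.1727  0.02  ]
 [ 0.574  -0.1757  0.02  ]
 [ 0.569  -0.2094  0.02  ]
 [ 0.5458 -0.2063  0.02  ]]
81.34871904646585 [ 0.56005515 -0.19130101] [[-0.3, -1.0], [0.9, -0.0], [-0.5, 0.6], [-0.3, 0.5], [0.2, -0.0]]
in tool [ 0.0005  0.0145 -0.0006]
t: 6.4
position: [0.5587, -0.1901, 0.154]
orientation: [[0.991, -0.0, 0.132], [-0.132, 0.001, 0.991], [-0.0, -1.0, 0.0]]
ft_force: [1.0, -0.1, -2.9]
width: 0.0208
t: 6.9
position: [0.5579, -0.19, 0.151]
orientation: [[0.991, -0.003, 0.132], [-0.132, 0.001, 0.991], [-0.003, -1.0, 0.001]]
ft_force: [0.7, 1.2, -2.7]
width: 0.0206
t 6.90 pos [ 0.5579 -0.19    0.151 ] yaw -7.6 j7 -1.1 | twist -0.087 alt 3.055 then off cm [-6.41  1.15 28.42]
```

View pics/w5b.png

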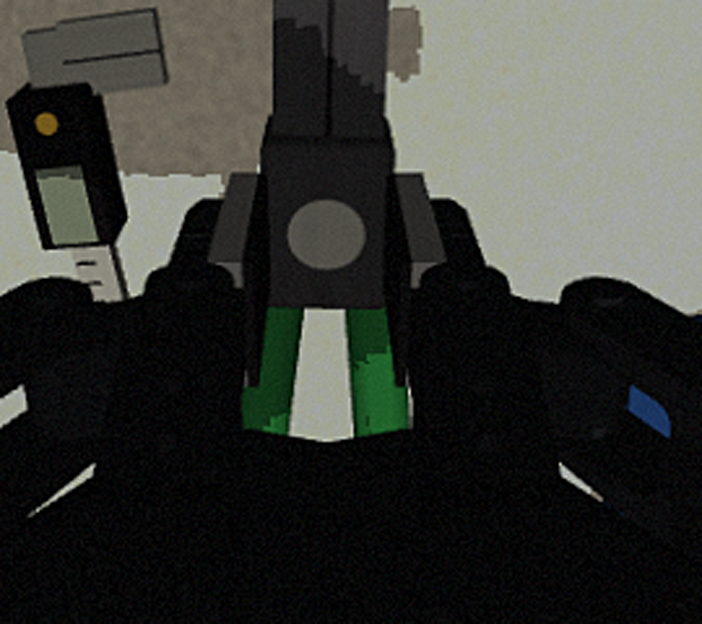

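View pics/s5b.png

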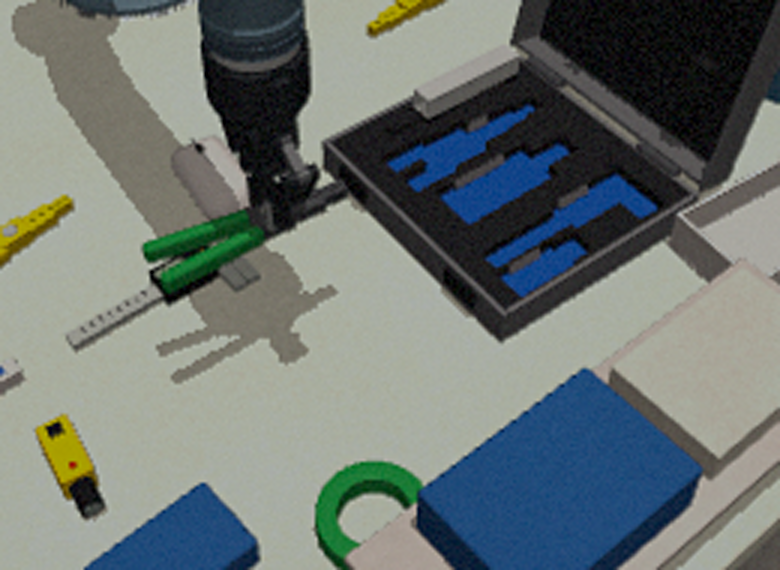

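```bash

python3 -m handwheel '{"offset":[[0,0,0],[-1.1,0,4.7],[-1.1,0,4.7],[-1.1,0,4.7],[-1.1,0.3,4.7]],"twist":[-0.087,0,0,0,0]}'
python3 -m handwheel '{"offset":[[-1.0,0.3,4.8],[-1.0,0.3,4.8],[0,0.2,0],[0,0,0],[0,0,0]],"twist":[0,0,0,0,0]}'
python3 -c "
from hp import *
go([0.5064,0.0974,0.10],-2.65)
im,m=snap('wrist','w6'); big(im,(130,0,430,300),2,'w6b')"
```

```text
t: 7.5
position: [0.5238, 0.0011, 0.1502]
orientation: [[0.999, 0.001, 0.047], [-0.047, 0.0, 0.999], [0.001, -1.0, 0.0]]
ft_force: [2.1, 0.7, -2.6]
width: 0.021
t: 8.0
position: [0.5084, 0.095, 0.1416]
orientation: [[0.999, -0.0, 0.047], [-0.047, -0.001, 0.999], [-0.0, -1.0, -0.001]]
ft_force: [-0.1, -0.2, -2.5]
width: 0.0208
t 8.00 pos [0.5084 0.095  0.1416] yaw -2.7 j7 -27.5 | twist -0.001 alt 3.141 then off cm [-0.21  4.16  0.23]
```

View pics/w6b.png

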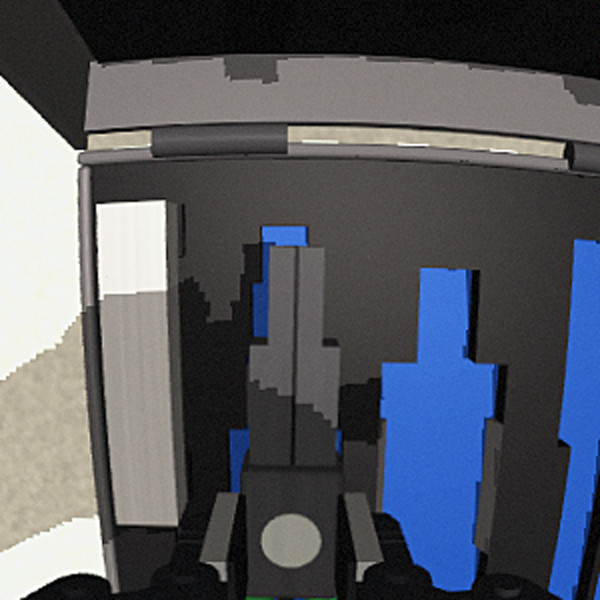

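```bash
python3 -c "
from case import *
d=np.load('case0.npz');th,t=d['th'],d['t'];R=np.array([[np.cos(th),-np.sin(th)],[np.sin(th),np.cos(th)]])
im,m,k=load('w6')
for n,u,z,e in [('nose far',(285,227),.024,(89,56)),('tube mouth L',(113,523),.065,(-20,120)),('tube mouth R',(179,527),.065,(-20,96)),('gauge far mid',(445,269),.024,(74,-8))]:
    w=onplane(m,k,np.array(u)/2+[130,0],z)[0]; print(n,(R.T@(w[:2]-t)*1000).round(1),e)
w=onplane(m,k,np.array([(292,540),(298,246)])/2+[130,0],.147); print(w.round(4))
"

```

```text
nose far [88.5 56.3] (89, 56)
tube mouth L [-19.7 122. ] (-20, 120)
tube mouth R [-20.7  96.2] (-20, 96)
gauge far mid [72.7 -8.4] (74, -8)
[[0.5089 0.0934 0.147 ]
 [0.5133 0.1605 0.147 ]]
```

Case model confirmed to about 1 mm from this view. Lowering the pliers.

```bash

python3 -m handwheel '{"offset":[[-0.2,2,0.2],[0,3,0],[0,2,0],[0,1,0],[0,0,0]],"twist":[0,0,0,0,0]}'
python3 -c "
from hp import *
go([0.5064,0.0974,0.0435],-2.65)"
```

```text
t: 8.55
position: [0.5055, 0.0964, 0.0605]
orientation: [[0.999, -0.003, 0.049], [-0.049, -0.001, 0.999], [-0.003, -1.0, -0.001]]
ft_force: [0.1, 0.7, -2.2]
width: 0.021
t 8.55 pos [0.5055 0.0964 0.0605] yaw -2.8 j7 -32.4 | twist -0.002 alt 3.139 then off cm [0.09 1.7  0.1 ]
```

```bash

python3 -m handwheel '{"offset":[[0.1,0.3,0.1],[0,0.4,0],[0,0.4,0],[0,0.3,0],[0,0,0]],"twist":[0,0,0,0,0]}'
python3 -c "
from hp import *
go([0.5064,0.0974,0.0435],-2.65)
im,m=snap('wrist','w7'); big(im,(130,0,430,300),2,'w7b')"
```

```text
t: 9.05
position: [0.5071, 0.0992, 0.0477]
orientation: [[0.999, -0.001, 0.046], [-0.046, -0.0, 0.999], [-0.001, -1.0, -0.0]]
ft_force: [0.0, -0.5, -2.8]
width: 0.0212
t 9.05 pos [0.5071 0.0992 0.0477] yaw -2.6 j7 -33.4 | twist 0.000 alt -3.141 then off cm [-0.06  0.42 -0.18]
```

View pics/w7b.png

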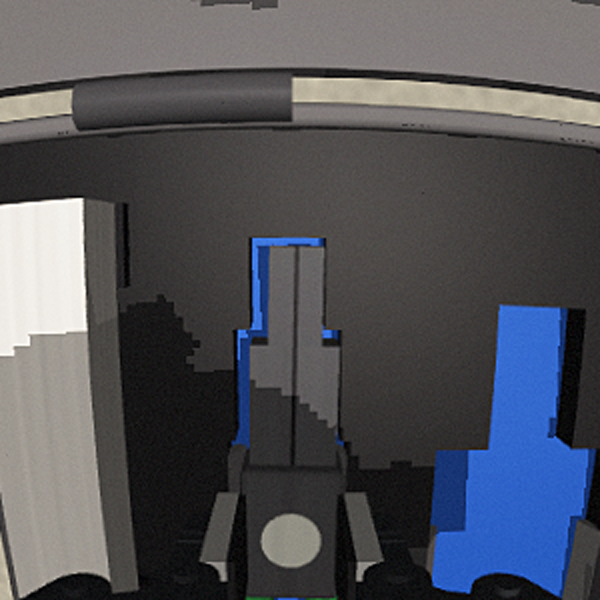

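```bash
python3 -c "
from case import *
d=np.load('case0.npz');th,t=d['th'],d['t'];R=np.array([[np.cos(th),-np.sin(th)],[np.sin(th),np.cos(th)]])
im,m,k=load('w7')
for n,u,z in [('pocket nose L',(250,238),.024),('pocket nose R',(326,240),.024),('nose L',(268,247),.048),('nose R',(324,247),.048),('disc',(291,540),.053),('pocket step L',(235,330),.024),('step R',(343,330),.024),('nose st L',(250,343),.048),('nose st R',(341,343),.048)]:
    w=onplane(m,k,np.array(u)/2+[130,0],z)[0]; print(n,(R.T@(w[:2]-t)*1000).round(1))
"

```

```text
pocket nose L [88.7 66. ]
pocket nose R [88.1 46.8]
nose L [86.7 60.7]
nose R [86.8 48.5]
disc [19.8 55.6]
pocket step L [65.  70.1]
step R [65.  42.2]
nose st L [65.5 64.8]
nose st R [65.5 44.6]
```

```bash

python3 -m handwheel '{"offset":[[-0.13,0,-0.15],[0,0.2,0],[0,0.2,0],[0,0.2,0],[0,0,0]],"twist":[-0.017,0,0,0,0]}'
python3 -c "
from case import *
go([0.5058,0.0969,0.0435],-1.7)
d=np.load('case0.npz');th,t=d['th'],d['t'];R=np.array([[np.cos(th),-np.sin(th)],[np.sin(th),np.cos(th)]])
im,m=snap('wrist','w8'); big(im,(130,0,430,300),2,'w8b')"
```

```text
t: 9.6
position: [0.5065, 0.0979, 0.0423]
orientation: [[1.0, 0.001, 0.029], [-0.029, -0.0, 1.0], [0.001, -1.0, -0.0]]
ft_force: [-0.6, 0.4, 1.1]
width: 0.0211
t 9.60 pos [0.5065 0.0979 0.0423] yaw -1.7 j7 -32.7 | twist 0.001 alt -3.141 then off cm [-0.07 -0.12 -0.1 ]
```

View pics/w8b.png

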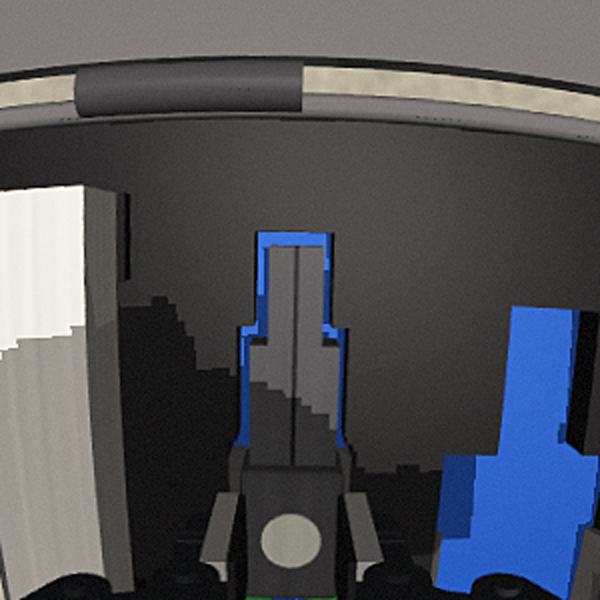

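The pliers are now centred in the cutout and have touched the ribs. Releasing.

```bash

python3 -m handwheel '{"offset":[[0,0,0],[0,0,0],[0,0,0],[0,0,0],[0,0,0]],"twist":[0,0,0,0,0]}' 0.2
python3 -m handwheel '{"offset":[[0,-1,0],[0,-2,0],[0,-2,0],[0,-1,0],[0,0,0]],"twist":[0,0,0,0,0]}'
python3 -m handwheel '{"offset":[[0,0,0],[0,0,0],[0,0,0],[0,0,0],[0,0,0]],"twist":[0,0,0,0,0]}' 1
python3 -c "
from case import *
go([0.5064,0.0969,0.06],-1.7)
im,m=snap('wrist','w9'); big(im,(130,0,430,300),2,'w9b')"
```

```text
t: 10.15
position: [0.5061, 0.0978, 0.0419]
orientation: [[1.0, 0.0, 0.029], [-0.029, 0.0, 1.0], [0.0, -1.0, 0.0]]
ft_force: [0.6, -1.1, -1.4]
width: 0.0339
t: 10.65
position: [0.5077, 0.0982, 0.104]
orientation: [[1.0, 0.004, 0.029], [-0.029, 0.0, 1.0], [0.004, -1.0, 0.001]]
ft_force: [0.2, -0.1, -2.0]
width: 0.034
t: 11.15
position: [0.5057, 0.0978, 0.1014]
orientation: [[1.0, -0.001, 0.029], [-0.029, 0.0, 1.0], [-0.001, -1.0, -0.0]]
ft_force: [-0.1, 1.3, 0.3]
width: 0.0002
t 11.15 pos [0.5057 0.0978 0.1014] yaw -1.7 j7 -29.1 | twist 0.001 alt -3.141 then off cm [ 0.07  4.14 -0.09]
```

View pics/w9b.png

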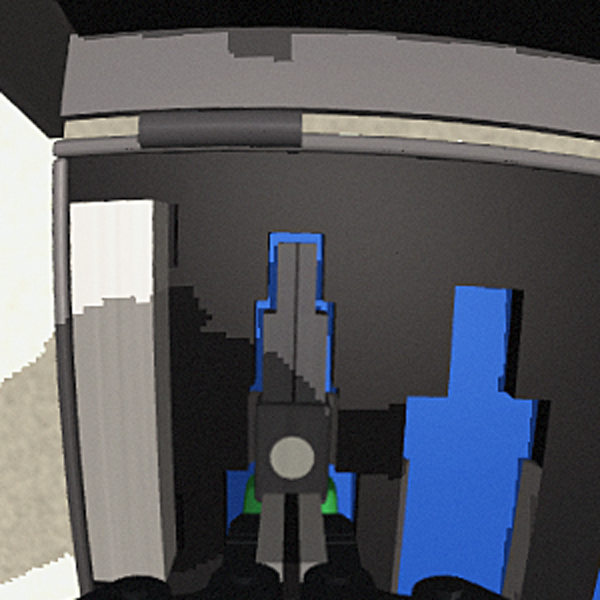

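```bash

python3 -m handwheel '{"offset":[[0.05,2,-0.1],[0,2,0],[0,0.7,0],[0,0,0],[0,0,0]],"twist":[0,0,0,0,0]}'
python3 -m handwheel '{"offset":[[0,0.3,0],[0,0.3,0],[0,0.3,0],[0,0.2,0],[0,0,0]],"twist":[0,0,0,0,0]}'
python3 -m handwheel '{"offset":[[0,0.2,0],[0,0.2,0],[0,0.1,0],[0,0.1,0],[0,0,0]],"twist":[0,0,0,0,0]}'
```

```text
t: 11.7
position: [0.507, 0.0971, 0.0554]
orientation: [[1.0, 0.001, 0.029], [-0.029, 0.0, 1.0], [0.001, -1.0, 0.0]]
ft_force: [0.1, 1.0, 0.8]
width: -0.0002
t: 12.2
position: [0.5072, 0.0971, 0.0442]
orientation: [[1.0, 0.001, 0.029], [-0.029, 0.0, 1.0], [0.001, -1.0, 0.001]]
ft_force: [0.8, -0.3, 1.3]
width: 0.0002
t: 12.7
position: [0.5075, 0.0971, 0.0439]
orientation: [[1.0, -0.0, 0.029], [-0.029, -0.005, 1.0], [-0.0, -1.0, -0.005]]
ft_force: [-13.6, -3.6, 42.8]
width: -0.0001
```

That press reached 43 N, more than intended: the arm is stiff at about 7 N/mm. I'll use smaller steps from here. Retreating to check.

```bash

python3 -m handwheel '{"offset":[[0,-0.8,0],[0,-2,0],[0,-3,0],[0,-3,-2],[0,-3,-3]],"twist":[0,0,0,0,0]}'
python3 -m handwheel '{"offset":[[0,0,-4],[0,0,-4],[0,0,0],[0,0,0],[0,0,0]],"twist":[0,0,0,0,0]}' -0.3
python3 -c "
from case import *
d=np.load('case0.npz');th,t=d['th'],d['t'];R=np.array([[np.cos(th),-np.sin(th)],[np.sin(th),np.cos(th)]])
im,m=snap('wrist','w10'); big(im,(130,0,430,300),2,'w10b')
im,m=snap('scene','s10'); big(im,(160,120,450,340),2.7,'s10b')
go([0.45,-0.2,0.2],0)"
```

```text
t: 13.2
position: [0.5043, 0.0488, 0.1567]
orientation: [[1.0, -0.001, 0.024], [-0.024, 0.001, 1.0], [-0.001, -1.0, 0.001]]
ft_force: [-0.2, -0.5, -0.4]
width: 0.0
t: 13.7
position: [0.5023, -0.0319, 0.1555]
orientation: [[1.0, -0.001, 0.028], [-0.028, 0.001, 1.0], [-0.001, -1.0, 0.001]]
ft_force: [-0.0, 0.2, 1.0]
width: 0.0555
t 13.80 pos [ 0.5026 -0.0313  0.1557] yaw -1.5 j7 -9.9 | twist -0.026 alt 3.116 then off cm [ -5.26  -4.44 -16.87]
```

View pics/w10b.png

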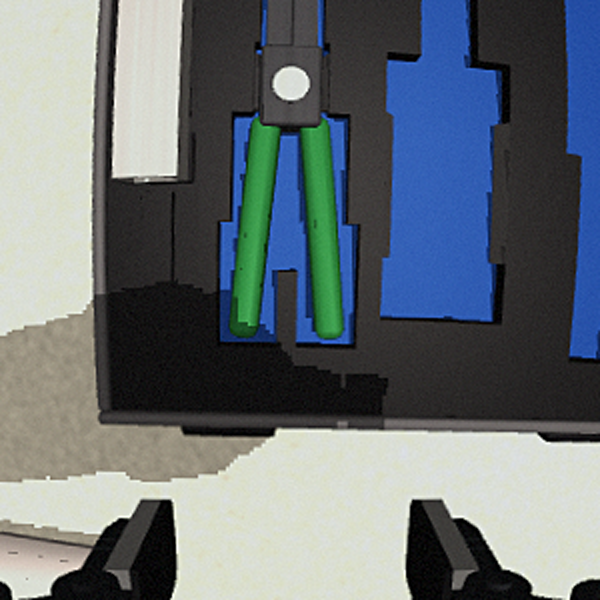

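View pics/s10b.png

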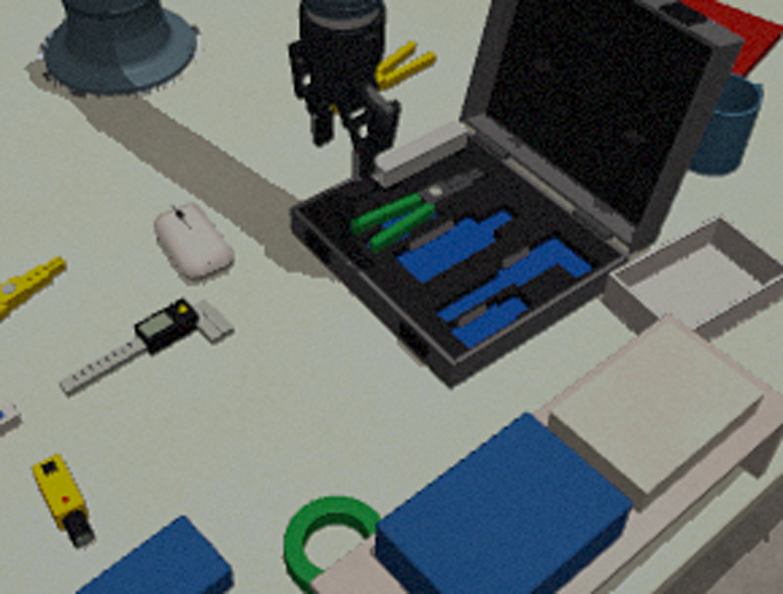

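The pliers are down at floor level. Calipers next. The scene view shows them where they were, at (170,335) in the crop.

```bash

python3 -m handwheel '{"offset":[[-0.9,0,-4],[-0.9,0,-4],[-0.9,1,-4],[-0.9,2,-4],[-0.5,2,-2]],"twist":[-0.017,0,0,0,0]}' -0.3 80
python3 -m handwheel '{"offset":[[0,0,0],[0,0,0],[0,0,0],[0,0,0],[0,0,0]],"twist":[0,0,0,0,0]}'
python3 -c "
from case import *
go([0.4584,-0.2242,0.011],-0.5)
im,m=snap('wrist','w11'); big(im,(150,150,420,420),2.2,'w11b')"
```

```text
t: 14.3
position: [0.4586, -0.2159, 0.1058]
orientation: [[1.0, 0.001, 0.014], [-0.014, -0.002, 1.0], [0.001, -1.0, -0.002]]
ft_force: [1.0, -1.0, 0.2]
width: 0.0558
t: 14.8
position: [0.4602, -0.2112, 0.1068]
orientation: [[1.0, 0.002, 0.009], [-0.009, -0.0, 1.0], [0.002, -1.0, -0.0]]
ft_force: [0.5, 0.3, 0.3]
width: 0.0556
t 14.80 pos [ 0.4602 -0.2112  0.1068] yaw -0.5 j7 11.7 | twist -0.000 alt 3.141 then off cm [-0.18  9.58 -1.3 ]
```

View pics/w11b.png

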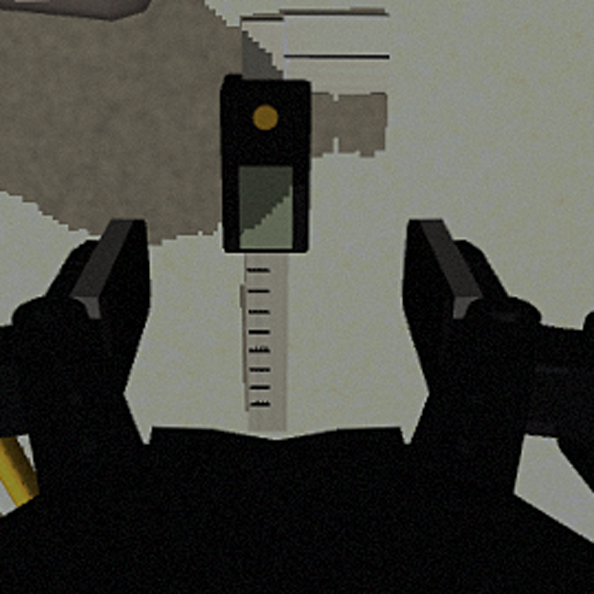

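```bash
python3 -c "
from case import *
im,m,k=load('w11')
dst=onplane(m,k,np.array([(224,80),(311,82),(307,250),(226,250)])/2.2+150,.024)
th,t,r=fit(np.array([(30,15),(30,-15),(-30,-15),(-30,15)])/1000,dst); print(np.degrees(th),t,(r*1000).round(1).tolist())
go([t[0],t[1],0.011],np.degrees(th)-90)"
python3 -m handwheel '{"offset":[[-0.2,1,-0.6],[0,3,-0.7],[0,3,0],[0,2.1,0],[0,0,0]],"twist":[0,0,0,0,0]}'
python3 -c "
from case import *
go([0.4584,-0.2242,0.011],-0.5)"
```

```text
88.90099644381795 [ 0.45755116 -0.22189862] [[1.0, 0.2], [-1.0, -0.2], [-0.9, 0.2], [0.9, -0.1]]
t 14.85 pos [ 0.4599 -0.2115  0.1066] yaw -0.6 j7 11.7 | twist 0.009 alt -3.132 then off cm [-0.23  9.56 -1.04]
t: 15.35
position: [0.4532, -0.2245, 0.0115]
orientation: [[1.0, -0.007, 0.012], [-0.012, 0.003, 1.0], [-0.007, -1.0, 0.003]]
ft_force: [-0.6, -0.0, 0.6]
width: 0.0558
t 15.35 pos [ 0.4532 -0.2245  0.0115] yaw -0.7 j7 8.7 | twist -0.004 alt 3.138 then off cm [0.52 0.04 0.04]
```

```bash

python3 -m handwheel '{"offset":[[0.4,0,0.15],[0,0,0],[0,0,0],[0,0,0],[0,0,0]],"twist":[0,0,0,0,0]}' 1 80
python3 -m handwheel '{"offset":[[0,0,0],[0,0,0],[0,0,0],[0,0,0],[0,0,0]],"twist":[0,0,0,0,0]}'
python3 -c "
from case import *
im,m=snap('wrist','w12'); big(im,(150,150,420,420),2.2,'w12b')
go([0.4584,-0.2242,0.011],-0.5)"
```

```text
t: 15.85
position: [0.4623, -0.2243, 0.0163]
orientation: [[1.0, 0.003, 0.012], [-0.012, -0.001, 1.0], [0.003, -1.0, -0.001]]
ft_force: [0.1, 0.6, 5.3]
width: 0.0274
t: 16.35
position: [0.4623, -0.2242, 0.0163]
orientation: [[1.0, 0.003, 0.012], [-0.012, -0.001, 1.0], [0.003, -1.0, -0.001]]
ft_force: [-1.2, 0.9, 6.0]
width: 0.0273
t 16.40 pos [ 0.4623 -0.2242  0.0163] yaw -0.7 j7 8.4 | twist -0.003 alt 3.139 then off cm [-0.39  0.53  0.  ]
```

View pics/w12b.png

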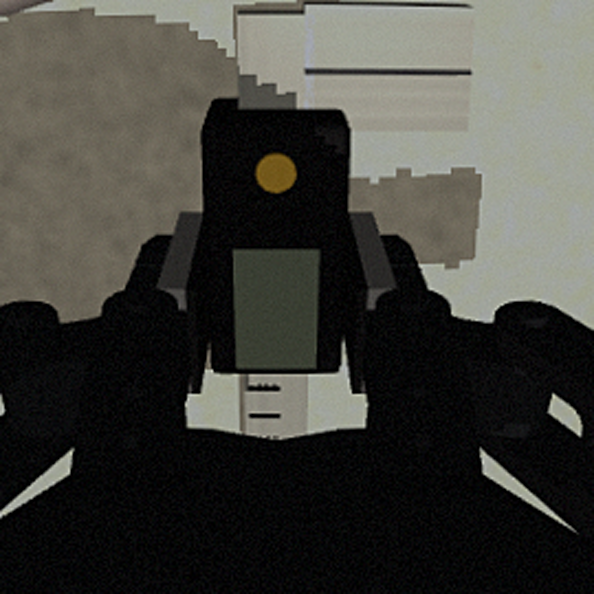

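```bash
python3 -c "
from case import *
im,m,k=load('w12'); p,R,s=pose()
dst=onplane(m,k,np.array([(205,108),(349,110),(342,370),(212,370)])/2.2+150,.024)
th,t,r=fit(np.array([(30,15),(30,-15),(-30,-15),(-30,15)])/1000,dst); print(np.degrees(th),t,(r*1000).round(1).tolist())
print('in tool',(R.T@(np.r_[t,0]-p)).round(4))"
python3 -m handwheel '{"offset":[[0,-1,0],[0,-2,0],[0,-3,0],[0,-4,0],[0,-3,0]],"twist":[0,0,0,0,0]}'
python3 -m handwheel '{"offset":[[0,0,0],[0,0,0],[0,0,0],[0,0,0],[0,0,0]],"twist":[0,0,0,0,0]}'
python3 -c "
from case import *
d=np.load('case0.npz');th,t=d['th'],d['t']
go([0.6415,0.1056,0.14],-2.65)
im,m=snap('wrist','w13'); big(im,(150,150,420,420),2.2,'w13b')"
```

```text
89.25411067963391 [ 0.46275755 -0.22164284] [[0.9, 0.8], [-1.0, 0.4], [-0.2, -0.6], [0.3, -0.5]]
in tool [0.0004 0.0163 0.0026]
t: 16.9
position: [0.4607, -0.2242, 0.1468]
orientation: [[1.0, 0.001, 0.012], [-0.012, -0.001, 1.0], [0.001, -1.0, -0.0]]
ft_force: [2.0, -0.6, -2.6]
width: 0.0273
t: 17.4
position: [0.4597, -0.2234, 0.1433]
orientation: [[1.0, -0.003, 0.012], [-0.012, 0.002, 1.0], [-0.003, -1.0, 0.002]]
ft_force: [-0.3, 0.5, -1.7]
width: 0.027
t 17.40 pos [ 0.4597 -0.2234  0.1433] yaw -0.7 j7 14.3 | twist 0.034 alt -3.107 then off cm [16.64  0.34 33.71]
```

View pics/w13b.png

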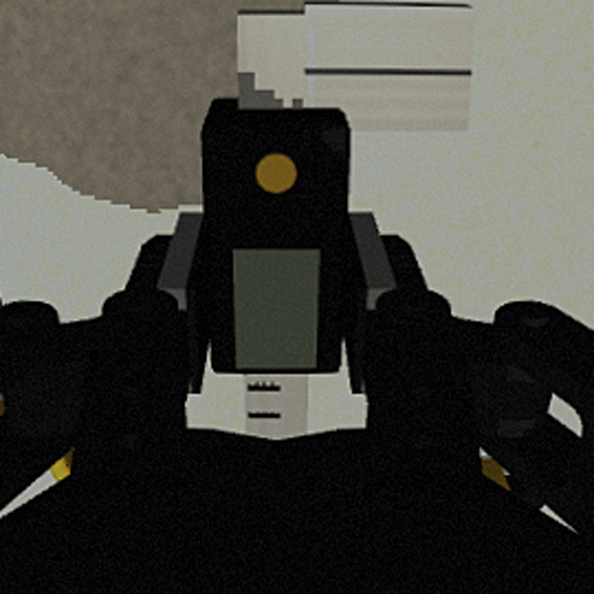

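```bash

python3 -m handwheel '{"offset":[[2.1,0,4.2],[2.1,0,4.2],[2.1,0,4.2],[2.1,0,4.2],[2.1,0,4.2]],"twist":[0.034,0,0,0,0]}'
python3 -m handwheel '{"offset":[[2.1,0,4.2],[2.1,0,4.2],[1.9,0,3.8],[0,0,0],[0,0,0]],"twist":[0,0,0,0,0]}'
python3 -c "
from hp import *
go([0.641,0.103,0.075],-2.65)"
```

```text
t: 17.95
position: [0.5744, -0.0168, 0.1443]
orientation: [[0.999, -0.001, 0.046], [-0.046, -0.0, 0.999], [-0.001, -1.0, -0.0]]
ft_force: [0.3, -0.7, -1.8]
width: 0.0273
t: 18.45
position: [0.6401, 0.1032, 0.1439]
orientation: [[0.999, -0.002, 0.042], [-0.042, 0.001, 0.999], [-0.002, -1.0, 0.001]]
ft_force: [-0.1, -0.3, -2.4]
width: 0.0275
t 18.45 pos [0.6401 0.1032 0.1439] yaw -2.4 j7 -27.3 | twist 0.004 alt -3.137 then off cm [ 0.11  6.89 -0.03]
```

```bash

python3 -m handwheel '{"offset":[[0.1,2,0],[0,3,0],[0,2,0],[0,1.2,0],[0,0,0]],"twist":[0.004,0,0,0,0]}'
python3 -c "
from hp import *
go([0.641,0.103,0.0453],-2.65)
im,m=snap('wrist','w14'); big(im,(130,0,430,300),2,'w14b')"
```

```text
t: 18.95
position: [0.6393, 0.0981, 0.0602]
orientation: [[0.999, -0.005, 0.052], [-0.052, -0.002, 0.999], [-0.005, -1.0, -0.002]]
ft_force: [-0.6, -0.1, -2.5]
width: 0.0274
t 18.95 pos [0.6393 0.0981 0.0602] yaw -3.0 j7 -29.8 | twist -0.006 alt 3.136 then off cm [0.16 1.49 0.5 ]
```

View pics/w14b.png

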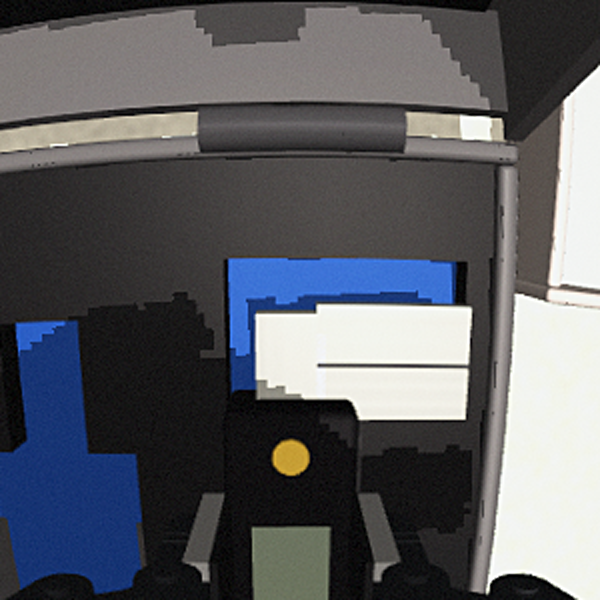

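```bash

python3 -m handwheel '{"offset":[[0.1,0,0.25],[0.05,0.2,0.2],[0,0.3,0],[0,0,0],[0,0,0]],"twist":[0,0,0,0,0]}'
python3 -c "
from case import *
go([0.641,0.103,0.0453],-2.65)
im,m=snap('wrist','w15'); big(im,(130,0,430,300),2,'w15b')"
```

```text
t: 19.5
position: [0.6432, 0.1052, 0.058]
orientation: [[0.999, -0.0, 0.05], [-0.05, -0.0, 0.999], [-0.0, -1.0, -0.0]]
ft_force: [-0.1, 0.2, -2.1]
width: 0.0271
t 19.50 pos [0.6432 0.1052 0.058 ] yaw -2.9 j7 -30.3 | twist -0.004 alt 3.138 then off cm [-0.21  1.27 -0.23]
```

View pics/w15b.png

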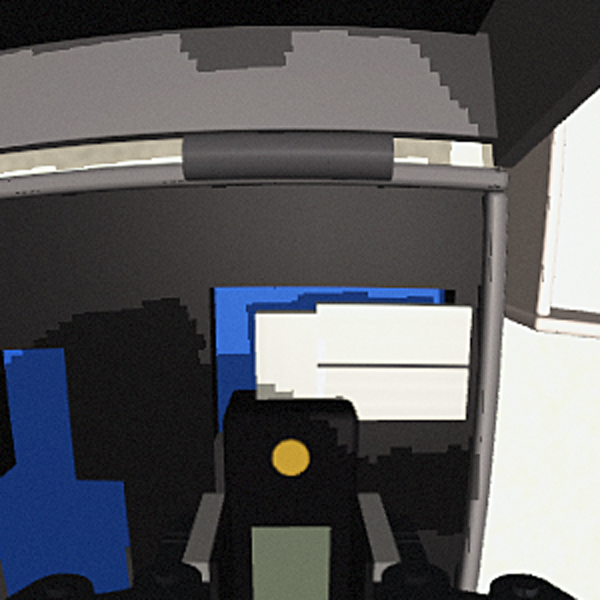

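```bash
cat > cc.py <<'E'
from case import *
d=np.load('case0.npz');th,t=d['th'],d['t'];RC=np.array([[np.cos(th),-np.sin(th)],[np.sin(th),np.cos(th)]])
def cf(name,items,off=(130,0),s=2):
    im,m,k=load(name)
    for n,u,z in items:
        w=onplane(m,k,np.array(u)/s+np.array(off),z)[0]; print(n,(RC.T@(w[:2]-t)*1000).round(1))
E
python3 -c "
from cc import *
cf('w15',[('jaw tip',(473,307),.0537),('jaw tip in',(467,420),.0537),('beam end',(255,312),.0537),('pock L',(214,289),.024),('pock R',(446,291),.024),('slider FL',(230,393),.0657),('slider FR',(356,400),.0657)])"

```

```text
jaw tip [  85.8 -122.5]
jaw tip in [  58.5 -122.6]
beam end [ 84.2 -72. ]
pock L [ 87.2 -59.3]
pock R [  86.9 -123.1]
slider FL [ 68.2 -67. ]
slider FR [ 66.6 -94.1]
```

```bash

python3 -m handwheel '{"offset":[[-0.2,0,-0.2],[0,0.4,0],[0,0.4,0],[0,0,0],[0,0,0]],"twist":[0,0,0,0,0]}'
python3 -c "
from cc import *
go([0.641,0.103,0.0453],-2.65)
im,m=snap('wrist','w16'); big(im,(130,0,430,300),2,'w16b')"
```

```text
t: 20.05
position: [0.6408, 0.1032, 0.0495]
orientation: [[0.999, -0.001, 0.05], [-0.05, -0.0, 0.999], [-0.001, -1.0, -0.0]]
ft_force: [-0.1, 0.0, -1.7]
width: 0.0271
t 20.05 pos [0.6408 0.1032 0.0495] yaw -2.9 j7 -30.5 | twist -0.004 alt 3.138 then off cm [ 0.02  0.42 -0.02]
```

View pics/w16b.png

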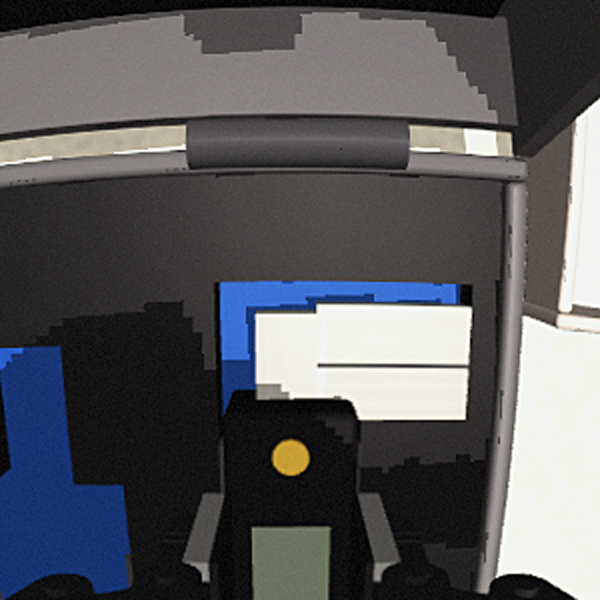

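```bash

python3 -m handwheel '{"offset":[[0,0.2,0],[0,0.2,0],[0,0.1,0],[0,0,0],[0,0,0]],"twist":[0,0,0,0,0]}'
python3 -c "
from cc import *
go([0.641,0.103,0.0453],-2.65)
im,m=snap('wrist','w17'); big(im,(130,0,430,300),2,'w17b')"
```

```text
t: 20.6
position: [0.6407, 0.1035, 0.0452]
orientation: [[0.999, -0.001, 0.05], [-0.05, -0.0, 0.999], [-0.001, -1.0, -0.0]]
ft_force: [-2.9, -0.0, 2.5]
width: 0.0274
t 20.60 pos [0.6407 0.1035 0.0452] yaw -2.9 j7 -30.6 | twist -0.004 alt 3.138 then off cm [ 0.03 -0.01 -0.05]
```

View pics/w17b.png

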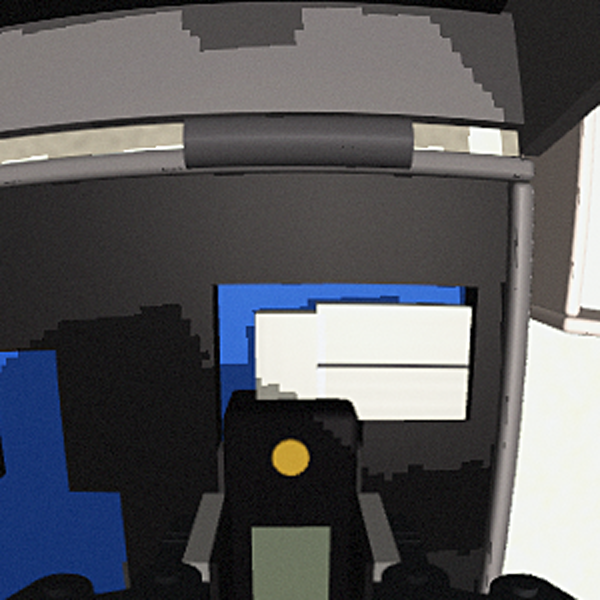

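```bash

python3 -m handwheel '{"offset":[[-0.1,0,0],[0,0,0],[0,0,0],[0,0,0],[0,0,0]],"twist":[0,0,0,0,0]}'
python3 -m handwheel '{"offset":[[0,0,0],[0,0,0],[0,0,0],[0,0,0],[0,0,0]],"twist":[0,0,0,0,0]}' 0.1
python3 -m handwheel '{"offset":[[0,-1,0],[0,-2,0],[0,-2,0],[0,-1,0],[0,0,0]],"twist":[0,0,0,0,0]}'
python3 -m handwheel '{"offset":[[0,0,0],[0,0,0],[0,0,0],[0,0,0],[0,0,0]],"twist":[0,0,0,0,0]}' 1
python3 -c "
from case import *
go([0.641,0.1056,0.058],-2.65)
im,m=snap('wrist','w18'); big(im,(130,0,430,300),2,'w18b')"
```

```text
t: 21.15
position: [0.6406, 0.1035, 0.0452]
orientation: [[0.999, 0.001, 0.05], [-0.05, 0.0, 0.999], [0.001, -1.0, 0.0]]
ft_force: [-1.1, 0.9, 2.0]
width: 0.0275
t: 21.65
position: [0.6401, 0.1032, 0.0448]
orientation: [[0.999, 0.0, 0.05], [-0.05, -0.0, 0.999], [0.0, -1.0, -0.0]]
ft_force: [0.5, -0.1, -0.7]
width: 0.0382
t: 22.15
position: [0.6419, 0.1039, 0.1076]
orientation: [[0.999, 0.005, 0.05], [-0.05, 0.001, 0.999], [0.005, -1.0, 0.001]]
ft_force: [0.2, -0.8, 0.6]
width: 0.0382
t: 22.65
position: [0.6398, 0.1033, 0.1044]
orientation: [[0.999, -0.001, 0.05], [-0.05, -0.0, 0.999], [-0.001, -1.0, -0.0]]
ft_force: [0.4, -0.6, 0.0]
width: 0.0
t 22.65 pos [0.6398 0.1033 0.1044] yaw -2.9 j7 -28.9 | twist -0.004 alt 3.138 then off cm [0.12 4.64 0.24]
```

View pics/w18b.png

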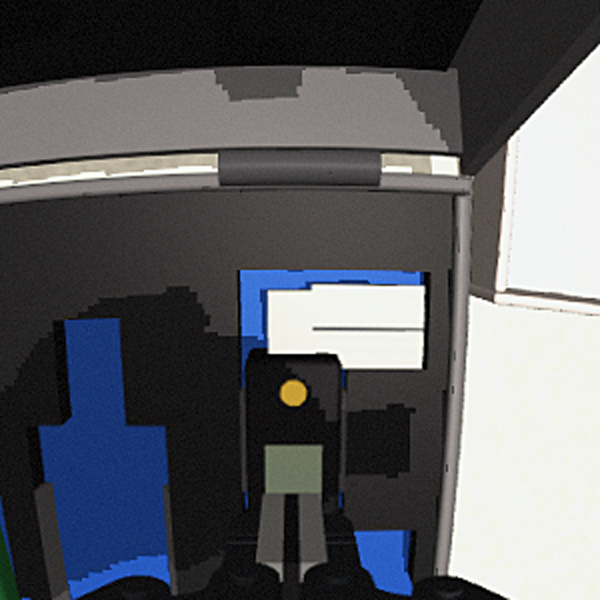

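```bash

python3 -m handwheel '{"offset":[[0.1,2,0.2],[0,2,0],[0,0.6,0],[0,0,0],[0,0,0]],"twist":[0,0,0,0,0]}'
python3 -m handwheel '{"offset":[[0,0.2,0],[0,0.2,0],[0,0.2,0],[0,0.2,0],[0,0,0]],"twist":[0,0,0,0,0]}'
```

```text
t: 23.2
position: [0.6417, 0.1054, 0.0596]
orientation: [[0.999, 0.001, 0.05], [-0.05, 0.0, 0.999], [0.001, -1.0, 0.0]]
ft_force: [0.9, -0.7, 0.2]
width: -0.0001
t: 23.7
position: [0.6421, 0.1055, 0.0521]
orientation: [[0.999, 0.002, 0.05], [-0.05, 0.0, 0.999], [0.002, -1.0, 0.0]]
ft_force: [0.3, -0.5, 4.5]
width: 0.0003
```

```bash

python3 -m handwheel '{"offset":[[0,0.1,0],[0,0.1,0],[0,0,0],[0,0,0],[0,0,0]],"twist":[0,0,0,0,0]}'
python3 -m handwheel '{"offset":[[0,0.1,0],[0,0,0],[0,0,0],[0,0,0],[0,0,0]],"twist":[0,0,0,0,0]}'
python3 -m handwheel '{"offset":[[0,0.1,0],[0,0,0],[0,0,0],[0,0,0],[0,0,0]],"twist":[0,0,0,0,0]}'
```

```text
t: 24.2
position: [0.6428, 0.1055, 0.05]
orientation: [[0.999, 0.003, 0.05], [-0.05, 0.001, 0.999], [0.003, -1.0, 0.001]]
ft_force: [2.1, -0.4, 5.8]
width: 0.0
t: 24.7
position: [0.6412, 0.1055, 0.0482]
orientation: [[0.999, -0.0, 0.05], [-0.05, 0.0, 0.999], [-0.0, -1.0, 0.0]]
ft_force: [0.5, -0.4, 5.0]
width: 0.0
t: 25.2
position: [0.6412, 0.1055, 0.0482]
orientation: [[0.999, -0.0, 0.05], [-0.05, -0.0, 0.999], [-0.0, -1.0, -0.0]]
ft_force: [-1.1, -0.8, 10.5]
width: 0.0001
```

```bash

python3 -m handwheel '{"offset":[[0,0.1,0],[0,0,0],[0,0,0],[0,0,0],[0,0,0]],"twist":[0,0,0,0,0]}'
python3 -m handwheel '{"offset":[[0,-0.8,0],[0,-2,0],[0,-3,0],[0,-3,-2],[0,-2,-4]],"twist":[0,0,0,0,0]}'
python3 -m handwheel '{"offset":[[0,0,-5],[0,0,-4],[0,0,0],[0,0,0],[0,0,0]],"twist":[0,0,0,0,0]}' -0.3
python3 -c "
from cc import *
im,m=snap('wrist','w19'); big(im,(130,0,430,300),2,'w19b')
im,m=snap('scene','s19'); big(im,(0,120,290,340),2.7,'s19b')
go([0.56,-0.4,0.12],-98)"
```

```text
t: 25.7
position: [0.6412, 0.1056, 0.0481]
orientation: [[0.999, -0.0, 0.05], [-0.05, -0.001, 0.999], [-0.0, -1.0, -0.001]]
ft_force: [-3.6, -1.0, 14.8]
width: -0.0003
t: 26.2
position: [0.6374, 0.0512, 0.1552]
orientation: [[0.999, 0.0, 0.041], [-0.041, 0.004, 0.999], [-0.0, -1.0, 0.004]]
ft_force: [0.9, -0.5, 0.7]
width: 0.0002
t: 26.7
position: [0.6327, -0.0428, 0.1529]
orientation: [[0.999, -0.002, 0.048], [-0.048, 0.002, 0.999], [-0.002, -1.0, 0.002]]
ft_force: [0.7, 1.5, 0.1]
width: 0.0556
t 26.80 pos [ 0.6332 -0.0418  0.1534] yaw -2.7 j7 -13.5 | twist -1.477 alt 1.664 then off cm [-36.5    3.29   2.26]
```

View pics/w19b.png

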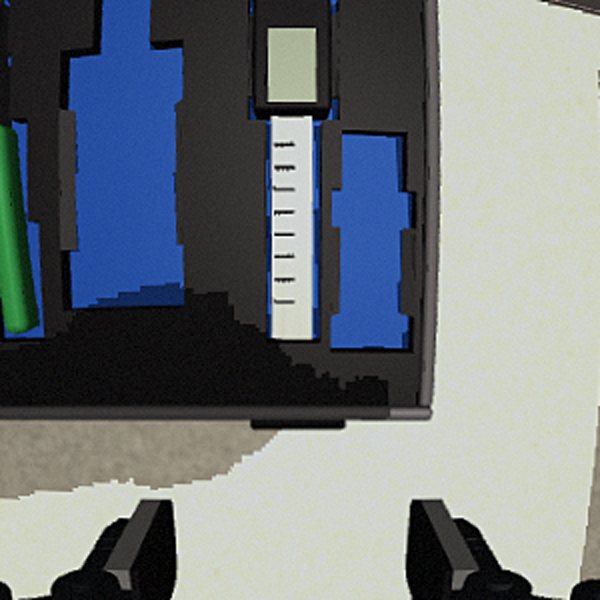

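View pics/s19b.png

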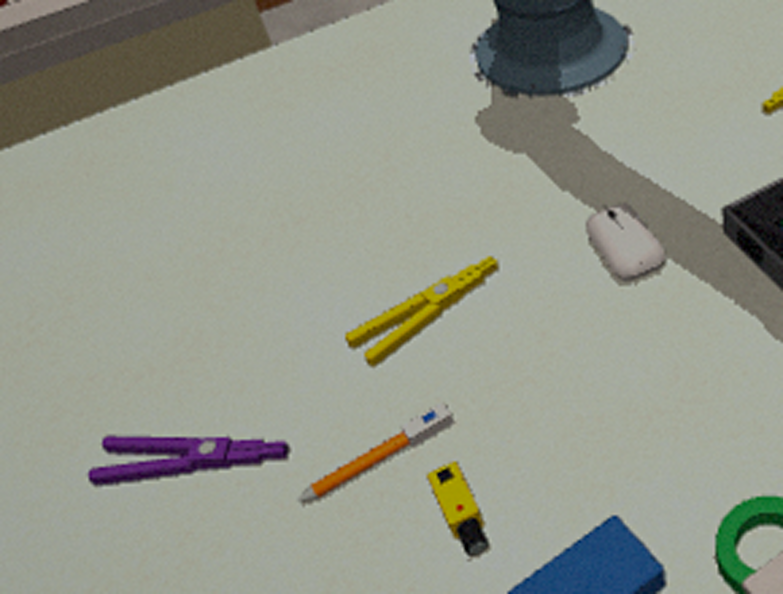

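The calipers are down on the floor of their cutout (z matched 48 mm under 15 N). The sensor has been knocked: in the scene view it moved from (182,303) to (170,308). I'll re-measure it.

```bash

python3 -m handwheel '{"offset":[[-1,-1.6,-4.4],[-1,-1.6,-4.4],[-1,-1.6,-4.4],[-1,-1.6,-4.4],[-1,-1.6,-4.3]],"twist":[0,0,0,0,0]}'
python3 -m handwheel '{"offset":[[-1,-1.6,-4.2],[0,0,0],[0,0,0],[0,0,0],[0,0,0]],"twist":[0,0.14,0.14,0.14,0.14]}'
python3 -m handwheel '{"offset":[[0,0,0],[0,0,0],[0,0,0],[0,0,0],[0,0,0]],"twist":[0.14,0.14,0.14,0.14,0.14]}'
python3 -m handwheel '{"offset":[[0,0,0],[0,0,0],[0,0,0],[0,0,0],[0,0,0]],"twist":[0.14,0.14,0.12,0,0]}'
python3 -c "
from cc import *
im,m=snap('wrist','w20'); big(im,(0,0,560,420),1.4,'w20b')
go([0.56,-0.4,0.12],-98)"
```

```text
t: 27.3
position: [0.5728, -0.2604, 0.2345]
orientation: [[0.999, 0.0, 0.047], [-0.047, 0.001, 0.999], [0.0, -1.0, 0.001]]
ft_force: [0.1, -0.7, 0.0]
width: 0.0555
t: 27.8
position: [0.5616, -0.3001, 0.2497]
orientation: [[0.818, -0.0, 0.575], [-0.575, 0.001, 0.818], [-0.001, -1.0, 0.001]]
ft_force: [0.8, 0.1, -0.1]
width: 0.0556
t: 28.3
position: [0.5616, -0.2999, 0.2496]
orientation: [[0.256, -0.0, 0.967], [-0.967, 0.001, 0.256], [-0.001, -1.0, -0.0]]
ft_force: [0.4, 0.1, -0.2]
width: 0.0557
t: 28.8
position: [0.5614, -0.3006, 0.2497]
orientation: [[-0.134, -0.0, 0.991], [-0.991, 0.001, -0.134], [-0.001, -1.0, -0.0]]
ft_force: [-0.8, 0.1, 0.1]
width: 0.0557
t 28.85 pos [ 0.5613 -0.301   0.2497] yaw -97.7 j7 -75.9 | twist 0.005 alt -3.137 then off cm [ 9.83 12.97  1.26]
```

View pics/w20b.png

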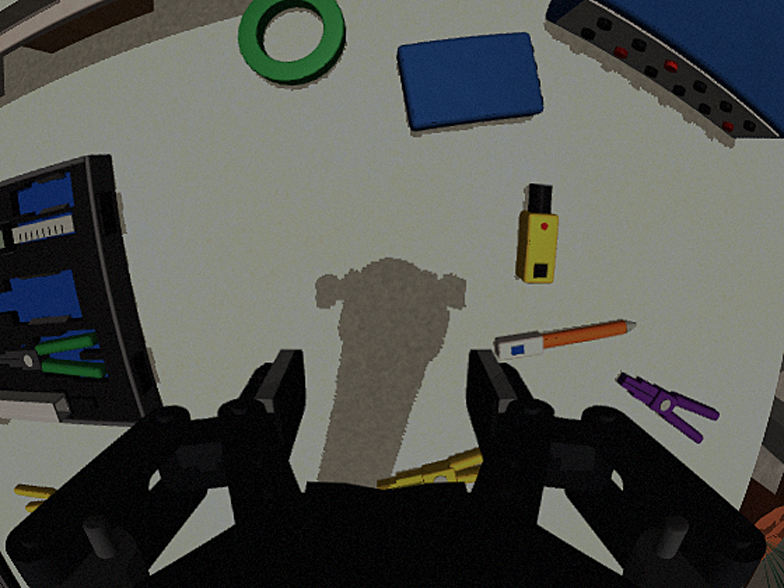

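```bash
python3 -c "
from cc import *
im,m,k=load('w20'); big(im,(355,120,415,210),7,'o5')"
```

```text
(no output)
```

View pics/o5.png

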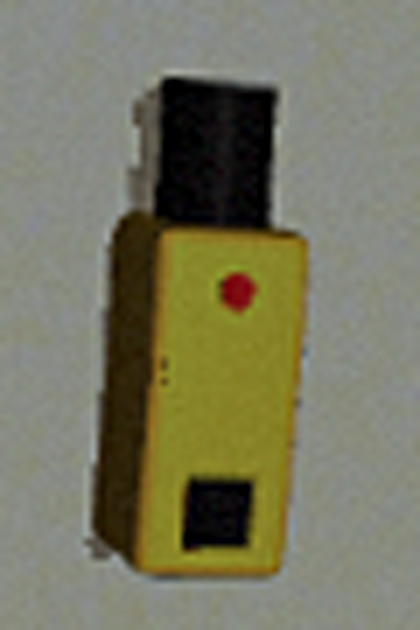

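```bash
python3 -c "
from cc import *
im,m,k=load('w20')
dst=onplane(m,k,np.array([(163,228),(305,235),(277,575),(137,572)])/7+[355,120],.03)
th,t,r=fit(np.array([(30,14),(30,-14),(-30,-14),(-30,14)])/1000,dst); print(np.degrees(th),t,(r*1000).round(1).tolist())
go([t[0],t[1],0.09],np.degrees(th)-90)"

```

```text
-8.235629513932881 [ 0.54660374 -0.43194982] [[-0.8, -1.1], [-0.4, 1.3], [0.7, 0.9], [0.6, -1.2]]
t 28.85 pos [ 0.5613 -0.301   0.2497] yaw -97.7 j7 -75.9 | twist 0.009 alt -3.133 then off cm [13.18 15.97  0.43]
```

```bash

python3 -m handwheel '{"offset":[[3.3,2,0.1],[3.3,3,0.1],[3.3,3,0.1],[3.3,4,0.1],[0,3.5,0]],"twist":[0.009,0,0,0,0]}' -0.3 80
python3 -m handwheel '{"offset":[[0,0,0],[0,0,0],[0,0,0],[0,0,0],[0,0,0]],"twist":[0,0,0,0,0]}'
python3 -c "
from cc import *
im,m=snap('wrist','w21'); big(im,(130,100,430,400),2,'w21b')
go([0.5466,-0.4319,0.014],-98.2)"
```

```text
t: 29.35
position: [0.5422, -0.4401, 0.095]
orientation: [[-0.154, -0.001, 0.988], [-0.988, -0.006, -0.154], [0.006, -1.0, -0.0]]
ft_force: [-1.1, -0.8, -0.3]
width: 0.0556
t: 29.85
position: [0.5475, -0.4323, 0.099]
orientation: [[-0.146, 0.004, 0.989], [-0.989, -0.002, -0.146], [0.002, -1.0, 0.004]]
ft_force: [0.5, -0.5, 0.2]
width: 0.0553
t 29.90 pos [ 0.547  -0.4323  0.0985] yaw -98.4 j7 -66.5 | twist -0.004 alt 3.138 then off cm [-0.05  8.45 -0.07]
```

View pics/w21b.png

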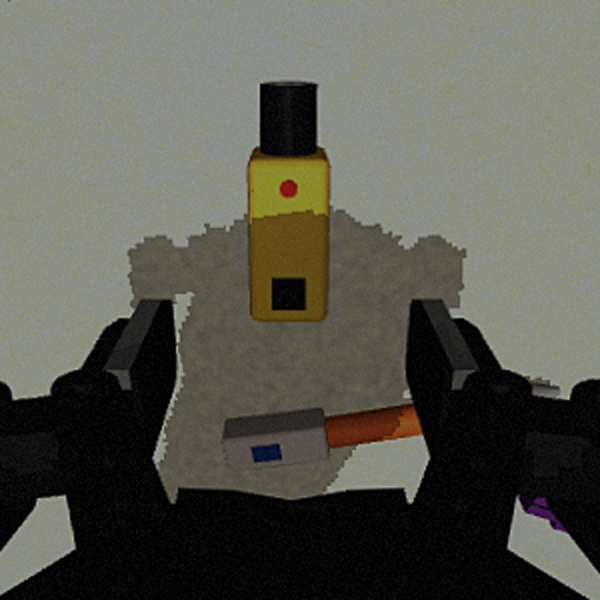

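```bash

python3 -m handwheel '{"offset":[[0,2,0],[0,3,0],[0,2.4,0],[0,1,0],[0,0,0]],"twist":[0,0,0,0,0]}'
python3 -c "
from cc import *
go([0.5466,-0.4319,0.014],-98.2)"
```

```text
t: 30.4
position: [0.5445, -0.4312, 0.0108]
orientation: [[-0.147, -0.003, 0.989], [-0.989, 0.002, -0.147], [-0.002, -1.0, -0.003]]
ft_force: [-0.9, -1.0, 0.1]
width: 0.0557
t 30.40 pos [ 0.5445 -0.4312  0.0108] yaw -98.5 j7 -67.0 | twist -0.005 alt 3.137 then off cm [ 0.04 -0.32  0.21]
```

```bash

python3 -m handwheel '{"offset":[[0,-0.3,0.2],[0,0,0],[0,0,0],[0,0,0],[0,0,0]],"twist":[0,0,0,0,0]}' 1 80
python3 -m handwheel '{"offset":[[0,0,0],[0,0,0],[0,0,0],[0,0,0],[0,0,0]],"twist":[0,0,0,0,0]}'
python3 -c "
from cc import *
im,m=snap('wrist','w22'); big(im,(130,100,430,400),2,'w22b')
go([0.5466,-0.4319,0.014],-98.2)"
```

```text
t: 30.9
position: [0.5501, -0.4338, 0.0186]
orientation: [[-0.147, 0.005, 0.989], [-0.989, -0.003, -0.147], [0.002, -1.0, 0.005]]
ft_force: [-0.3, 1.0, 5.9]
width: 0.0256
t: 31.4
position: [0.5501, -0.4338, 0.0186]
orientation: [[-0.148, 0.005, 0.989], [-0.989, -0.003, -0.148], [0.002, -1.0, 0.005]]
ft_force: [0.2, 0.8, 7.3]
width: 0.0257
t 31.45 pos [ 0.5501 -0.4338  0.0186] yaw -98.5 j7 -67.1 | twist -0.005 alt 3.137 then off cm [-0.14  0.46 -0.38]
```

View pics/w22b.png

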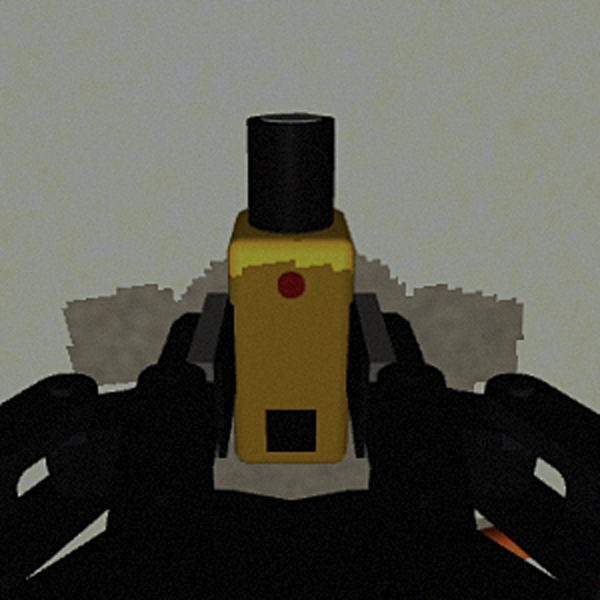

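```bash
python3 -c "
from cc import *
im,m,k=load('w22'); p,R,s=pose()
dst=onplane(m,k,np.array([(230,243),(354,243),(348,462),(236,462)])/2+[130,100],.03)
th,t,r=fit(np.array([(30,14),(30,-14),(-30,-14),(-30,14)])/1000,dst); print(np.degrees(th),t,(r*1000).round(1).tolist())
print('in tool',(R.T@(np.r_[t,0]-p)).round(4))"
python3 -m handwheel '{"offset":[[0,-1,0],[0,-2,0],[0,-3,0],[0,-4,0],[0,-4,0]],"twist":[0,0,0,0,0]}'
python3 -m handwheel '{"offset":[[0,0,0],[0,0,0],[0,0,0],[0,0,0],[0,0,0]],"twist":[-0.14,-0.14,-0.14,-0.14,-0.14]}'
python3 -m handwheel '{"offset":[[0,0,0],[0,0,0],[0,0,0],[0,0,0],[0,0,0]],"twist":[-0.14,-0.14,-0.14,-0.14,-0.14]}'
python3 -m handwheel '{"offset":[[0,0,0],[0,0,0],[0,0,0],[0,0,0],[0,0,0]],"twist":[-0.14,-0.13,0,0,0]}'
python3 -c "
from cc import *
im,m=snap('wrist','w23'); big(im,(130,100,430,400),2,'w23b')
go([0.6691,0.0102,0.14],-2.65)"
```

```text
-8.466658028306224 [ 0.54671977 -0.43452248] [[-1.3, -0.6], [-1.1, 1.0], [1.2, -0.1], [1.2, -0.3]]
in tool [ 0.0012  0.0186 -0.0033]
t: 31.95
position: [0.5465, -0.432, 0.156]
orientation: [[-0.148, -0.002, 0.989], [-0.989, 0.001, -0.148], [-0.001, -1.0, -0.002]]
ft_force: [0.5, -0.9, -0.9]
width: 0.0257
t: 32.45
position: [0.5469, -0.4324, 0.1554]
orientation: [[0.529, -0.001, 0.849], [-0.849, 0.0, 0.529], [-0.001, -1.0, -0.001]]
ft_force: [-0.1, 0.5, -1.3]
width: 0.0255
t: 32.95
position: [0.5468, -0.4325, 0.1553]
orientation: [[0.951, -0.001, 0.308], [-0.308, 0.0, 0.951], [-0.001, -1.0, -0.0]]
ft_force: [-0.6, -0.3, -1.5]
width: 0.0256
t: 33.45
position: [0.5474, -0.4326, 0.1554]
orientation: [[0.999, -0.0, 0.051], [-0.051, -0.0, 0.999], [-0.0, -1.0, -0.0]]
ft_force: [0.5, -0.1, 0.2]
width: 0.0253
t 33.50 pos [ 0.5475 -0.4325  0.1554] yaw -2.9 j7 21.5 | twist -0.004 alt 3.137 then off cm [10.1   1.53 44.79]
```

View pics/w23b.png

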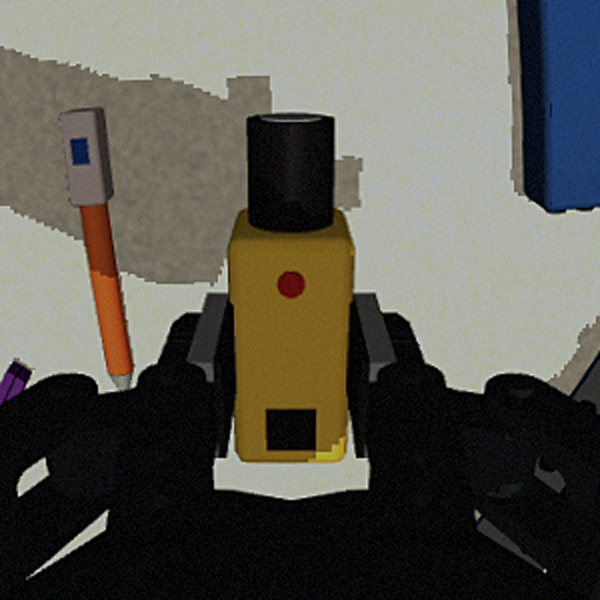

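```bash

python3 -m handwheel '{"offset":[[1,0,4.5],[1,0,4.5],[1,0,4.5],[1,0,4.5],[1,0,4.5]],"twist":[0,0,0,0,0]}'
python3 -m handwheel '{"offset":[[1,0,4.5],[1,0.3,4.5],[1,0.3,4.5],[1,0.3,4.5],[1,0.3,4.5]],"twist":[0,0,0,0,0]}'
python3 -m handwheel '{"offset":[[0,1,0],[0,1,0],[0,1,0],[0,1,0],[0,0,0]],"twist":[0,0,0,0,0]}'
python3 -c "
from cc import *
im,m=snap('wrist','w24'); big(im,(130,0,430,300),2,'w24b')
go([0.669,0.0135,0.0476],-2.65)"
```

```text
t: 34.0
position: [0.6089, -0.2085, 0.1557]
orientation: [[0.999, 0.0, 0.05], [-0.05, -0.0, 0.999], [0.001, -1.0, -0.0]]
ft_force: [0.5, -0.8, -0.5]
width: 0.0259
t: 34.5
position: [0.6699, 0.0136, 0.1435]
orientation: [[0.999, 0.0, 0.05], [-0.05, -0.001, 0.999], [0.001, -1.0, -0.001]]
ft_force: [1.2, -0.5, -1.3]
width: 0.0259
t: 35.0
position: [0.6677, 0.0092, 0.1007]
orientation: [[0.999, -0.005, 0.052], [-0.052, -0.001, 0.999], [-0.005, -1.0, -0.002]]
ft_force: [-0.0, 0.2, -0.7]
width: 0.0256
t 35.05 pos [0.6685 0.0098 0.1018] yaw -3.0 j7 -21.6 | twist -0.006 alt 3.136 then off cm [0.05 5.42 0.38]
```

View pics/w24b.png

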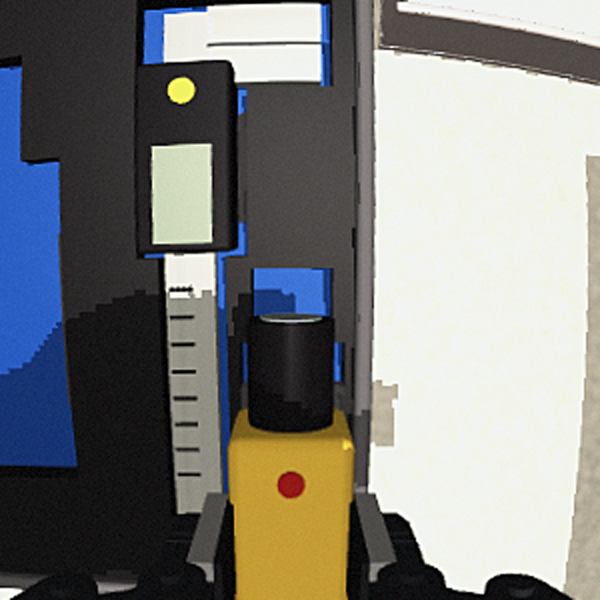

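```bash

python3 -m handwheel '{"offset":[[0.05,1.5,0.2],[0,1.5,0.15],[0,0.8,0],[0,0.3,0],[0,0,0]],"twist":[-0.006,0,0,0,0]}'
python3 -c "
from cc import *
im,m=snap('wrist','w25'); big(im,(130,0,430,300),2,'w25b')
go([0.669,0.0135,0.0476],-2.65)"
```

```text
t: 35.55
position: [0.6695, 0.0155, 0.0613]
orientation: [[0.999, -0.002, 0.043], [-0.043, 0.0, 0.999], [-0.002, -1.0, -0.0]]
ft_force: [-0.6, -0.1, -0.5]
width: 0.0257
t 35.60 pos [0.6702 0.0156 0.0621] yaw -2.5 j7 -22.7 | twist 0.003 alt -3.138 then off cm [-0.11  1.45 -0.21]
```

View pics/w25b.png

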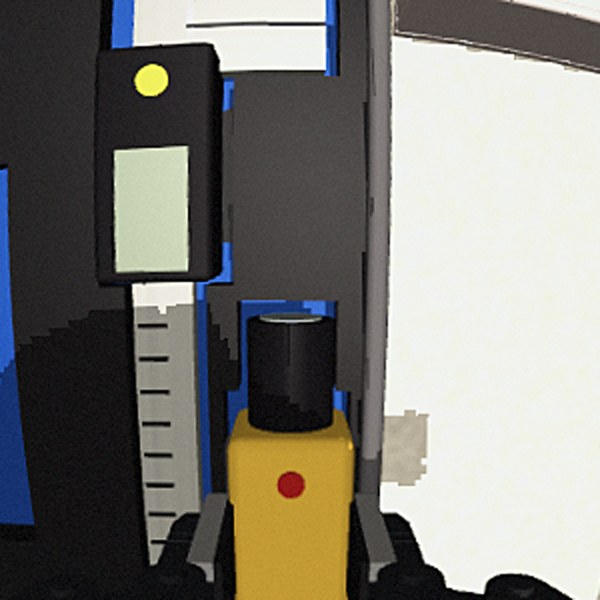

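```bash
python3 -c "
from cc import *
cf('w25',[('pockL',(241,301),.024),('pockR',(337,301),.024),('snL',(248,330),.0585),('snR',(335,330),.0585),('snLb',(247,410),.0585),('snRb',(334,410),.0585),('boxL',(230,440),.0735),('boxR',(354,440),.0735),('pboxR',(352,395),.024),('dot',(291,485),.0735)])"

```

```text
pockL [ -4.9 -96.4]
pockR [  -4.9 -123. ]
snL [  -8.1 -100.6]
snR [  -8.  -120.2]
snLb [ -26.8 -100.1]
snRb [ -26.7 -120.3]
boxL [-29.3 -97.5]
boxR [ -29.2 -123.7]
pboxR [ -31.7 -127.8]
dot [ -39.4 -110.4]
```

```bash

python3 -m handwheel '{"offset":[[-0.08,0,-0.25],[0,0.5,0],[0,0.4,0],[0,0,0],[0,0,0]],"twist":[0,0,0,0,0]}'
python3 -c "
from cc import *
im,m=snap('wrist','w26'); big(im,(130,0,430,300),2,'w26b')
go([0.669,0.0135,0.0476],-2.65)"
```

```text
t: 36.1
position: [0.6691, 0.013, 0.0531]
orientation: [[0.999, -0.0, 0.043], [-0.043, 0.0, 0.999], [-0.0, -1.0, -0.0]]
ft_force: [-0.2, 0.3, -0.6]
width: 0.0258
t 36.15 pos [0.6693 0.0132 0.0533] yaw -2.5 j7 -22.8 | twist 0.003 alt -3.138 then off cm [-0.03  0.57  0.03]
```

View pics/w26b.png

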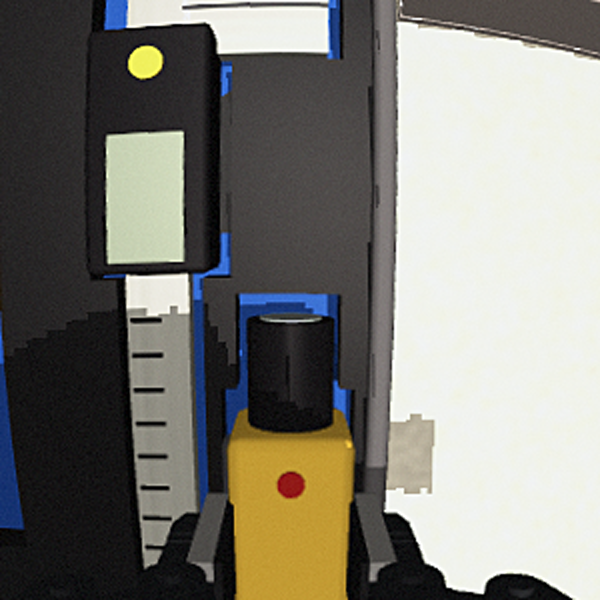

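```bash

python3 -m handwheel '{"offset":[[0,0.3,0],[0,0.2,0],[0,0.1,0],[0,0,0],[0,0,0]],"twist":[0,0,0,0,0]}'
python3 -c "
from cc import *
go([0.669,0.0135,0.0476],-2.65)"
```

```text
t: 36.65
position: [0.6686, 0.0133, 0.0474]
orientation: [[0.999, -0.002, 0.043], [-0.043, -0.0, 0.999], [-0.002, -1.0, -0.0]]
ft_force: [-4.5, -0.5, 2.0]
width: 0.0257
t 36.65 pos [0.6686 0.0133 0.0474] yaw -2.5 j7 -23.0 | twist 0.003 alt -3.138 then off cm [ 0.04 -0.02  0.02]
```

```bash

python3 -m handwheel '{"offset":[[0,0,0],[0,0,0],[0,0,0],[0,0,0],[0,0,0]],"twist":[0,0,0,0,0]}' 0.1
python3 -m handwheel '{"offset":[[0,-1,0],[0,-2,0],[0,-2,0],[0,-1,0],[0,0,0]],"twist":[0,0,0,0,0]}'
python3 -m handwheel '{"offset":[[0,0,0],[0,0,0],[0,0,0],[0,0,0],[0,0,0]],"twist":[0,0,0,0,0]}' 1
python3 -c "
from case import *
go([0.669,0.0102,0.064],-2.65)
im,m=snap('wrist','w27'); big(im,(130,0,430,300),2,'w27b')"
```

```text
t: 37.15
position: [0.6697, 0.013, 0.0474]
orientation: [[0.999, 0.001, 0.043], [-0.043, 0.0, 0.999], [0.001, -1.0, 0.0]]
ft_force: [0.8, -0.5, 0.3]
width: 0.0384
t: 37.65
position: [0.6712, 0.0133, 0.1101]
orientation: [[0.999, 0.005, 0.043], [-0.043, 0.0, 0.999], [0.005, -1.0, 0.0]]
ft_force: [0.7, 0.1, 0.0]
width: 0.0385
t: 38.15
position: [0.669, 0.0131, 0.1067]
orientation: [[0.999, -0.001, 0.043], [-0.043, 0.0, 0.999], [-0.001, -1.0, 0.0]]
ft_force: [0.5, 0.2, 0.3]
width: 0.0003
t 38.15 pos [0.669  0.0131 0.1067] yaw -2.5 j7 -21.3 | twist 0.003 alt -3.138 then off cm [ 0.02  4.27 -0.29]
```

View pics/w27b.png

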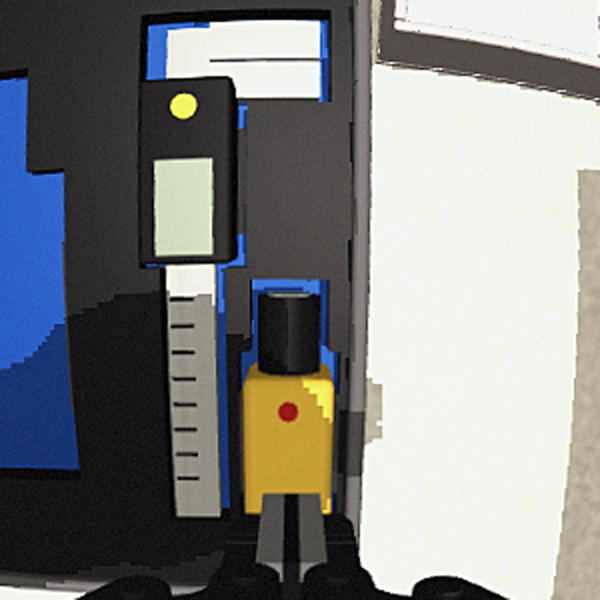

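```bash

python3 -m handwheel '{"offset":[[0,2,-0.25],[0,1.6,0],[0,0.6,0],[0,0,0],[0,0,0]],"twist":[0,0,0,0,0]}'
python3 -m handwheel '{"offset":[[0,0.2,0],[0,0.2,0],[0,0.2,0],[0,0.2,0],[0,0,0]],"twist":[0,0,0,0,0]}'
python3 -m handwheel '{"offset":[[0,0.1,0],[0,0.1,0],[0,0,0],[0,0,0],[0,0,0]],"twist":[0,0,0,0,0]}'
python3 -m handwheel '{"offset":[[0,0.1,0],[0,0,0],[0,0,0],[0,0,0],[0,0,0]],"twist":[0,0,0,0,0]}'
```

```text
t: 38.7
position: [0.6693, 0.0109, 0.0654]
orientation: [[0.999, 0.0, 0.043], [-0.043, 0.0, 0.999], [0.0, -1.0, 0.0]]
ft_force: [-0.2, 0.8, 0.5]
width: -0.0003
t: 39.2
position: [0.6703, 0.0106, 0.0587]
orientation: [[0.999, 0.002, 0.043], [-0.043, -0.0, 0.999], [0.002, -1.0, 0.0]]
ft_force: [0.0, -0.3, 3.5]
width: 0.0001
t: 39.7
position: [0.6707, 0.0107, 0.0574]
orientation: [[0.999, 0.003, 0.043], [-0.043, -0.0, 0.999], [0.003, -1.0, 0.0]]
ft_force: [-0.8, -0.4, 7.4]
width: -0.0001
t: 40.2
position: [0.6715, 0.0107, 0.0563]
orientation: [[0.999, 0.005, 0.043], [-0.043, 0.0, 0.999], [0.005, -1.0, 0.001]]
ft_force: [1.2, 0.1, 5.5]
width: -0.0
```

```bash

python3 -m handwheel '{"offset":[[0,0.1,0],[0,0,0],[0,0,0],[0,0,0],[0,0,0]],"twist":[0,0,0,0,0]}'
python3 -m handwheel '{"offset":[[0,0.1,0],[0,0,0],[0,0,0],[0,0,0],[0,0,0]],"twist":[0,0,0,0,0]}'
python3 -m handwheel '{"offset":[[0,0.1,0],[0,0,0],[0,0,0],[0,0,0],[0,0,0]],"twist":[0,0,0,0,0]}'
```

```text
t: 40.7
position: [0.6718, 0.0107, 0.0558]
orientation: [[0.999, 0.005, 0.043], [-0.043, 0.0, 0.999], [0.005, -1.0, 0.0]]
ft_force: [0.5, -0.6, 7.3]
width: -0.0001
t: 41.2
position: [0.6692, 0.0108, 0.0544]
orientation: [[0.999, -0.0, 0.043], [-0.043, -0.001, 0.999], [-0.0, -1.0, -0.001]]
ft_force: [-2.6, -0.4, 10.1]
width: 0.0001
t: 41.7
position: [0.6692, 0.0108, 0.0543]
orientation: [[0.999, -0.001, 0.043], [-0.043, -0.001, 0.999], [-0.0, -1.0, -0.001]]
ft_force: [-5.0, -1.0, 14.0]
width: 0.0002
```

The sensor is seated (54.3 mm ≈ 24+30). Next is the stylus. I need tool yaw about −180° there so that it ends up at −2.7° at the tube.

```bash

python3 -m handwheel '{"offset":[[0,-0.8,0],[0,-2.5,0],[0,-4,0],[0,-4,0],[0,-3,0]],"twist":[0,0,0,0,0]}'
python3 -m handwheel '{"offset":[[-2.2,0,-4.4],[-2.2,0,-4.4],[-2.2,0,-4.4],[-2.2,0,-4.4],[-2.2,0,-4.4]],"twist":[0,0,0,0,0]}' -0.3
python3 -m handwheel '{"offset":[[-2.2,0,-4.4],[-2.2,0,-4.4],[-2.2,0,-4.4],[-2.2,0,-4.4],[0,0,0]],"twist":[0,0,0,0,0.14]}'
python3 -m handwheel '{"offset":[[0,0,0],[0,0,0],[0,0,0],[0,0,0],[0,0,0]],"twist":[0.14,0.14,0.14,0.14,0.14]}'
python3 -m handwheel '{"offset":[[0,0,0],[0,0,0],[0,0,0],[0,0,0],[0,0,0]],"twist":[0.14,0.14,0.14,0.14,0.14]}'
python3 -m handwheel '{"offset":[[0,0,0],[0,0,0],[0,0,0],[0,0,0],[0,0,0]],"twist":[0.14,0.14,0.14,0.14,0.14]}'
python3 -m handwheel '{"offset":[[0,0,0],[0,0,0],[0,0,0],[0,0,0],[0,0,0]],"twist":[0.14,0.14,0.14,0.14,0.14]}'
python3 -m handwheel '{"offset":[[0,0,0],[0,0,0],[0,0,0],[0,0,0],[0,0,0]],"twist":[0.14,0.02,0,0,0]}'
python3 -c "
from case import *
go([0.454,-0.413,0.1],-180)
im,m=snap('wrist','w28'); big(im,(0,0,560,420),1.4,'w28b')"
```

```text
t: 42.2
position: [0.6697, 0.0107, 0.1966]
orientation: [[0.999, 0.002, 0.043], [-0.043, 0.0, 0.999], [0.002, -1.0, 0.0]]
ft_force: [1.2, -0.0, 0.1]
width: 0.0003
t: 42.7
position: [0.5482, -0.2061, 0.1939]
orientation: [[0.999, -0.001, 0.043], [-0.043, 0.0, 0.999], [-0.001, -1.0, 0.0]]
ft_force: [-0.3, -1.1, 0.4]
width: 0.0554
t: 43.2
position: [0.4466, -0.3869, 0.1933]
orientation: [[0.98, -0.005, 0.2], [-0.2, -0.004, 0.98], [-0.004, -1.0, -0.005]]
ft_force: [-0.4, -1.3, -0.9]
width: 0.0556
t: 43.7
position: [0.4539, -0.3762, 0.1937]
orientation: [[0.63, -0.001, 0.776], [-0.776, 0.001, 0.63], [-0.001, -1.0, -0.0]]
ft_force: [-0.1, -0.3, -0.3]
width: 0.0553
t: 44.2
position: [0.454, -0.3762, 0.1937]
orientation: [[-0.018, -0.001, 1.0], [-1.0, 0.001, -0.018], [-0.001, -1.0, -0.001]]
ft_force: [-0.4, -0.3, 0.6]
width: 0.0555
t: 44.7
position: [0.454, -0.3761, 0.1937]
orientation: [[-0.658, -0.001, 0.753], [-0.753, 0.001, -0.658], [-0.0, -1.0, -0.001]]
ft_force: [-0.7, -0.6, -0.4]
width: 0.0559
t: 45.2
position: [0.454, -0.3761, 0.1937]
orientation: [[-0.988, -0.001, 0.152], [-0.152, 0.001, -0.988], [0.001, -1.0, -0.001]]
ft_force: [0.3, 0.4, 0.6]
width: 0.0558
t: 45.7
position: [0.4543, -0.3765, 0.1942]
orientation: [[-1.0, -0.0, -0.0], [0.0, 0.0, -1.0], [0.0, -1.0, -0.0]]
ft_force: [0.1, 0.3, 0.4]
width: 0.0556
t 45.70 pos [ 0.4543 -0.3765  0.1942] yaw 180.0 j7 -144.0 | twist -0.000 alt 3.141 then off cm [0.03 9.42 3.65]
```

View pics/w28b.png

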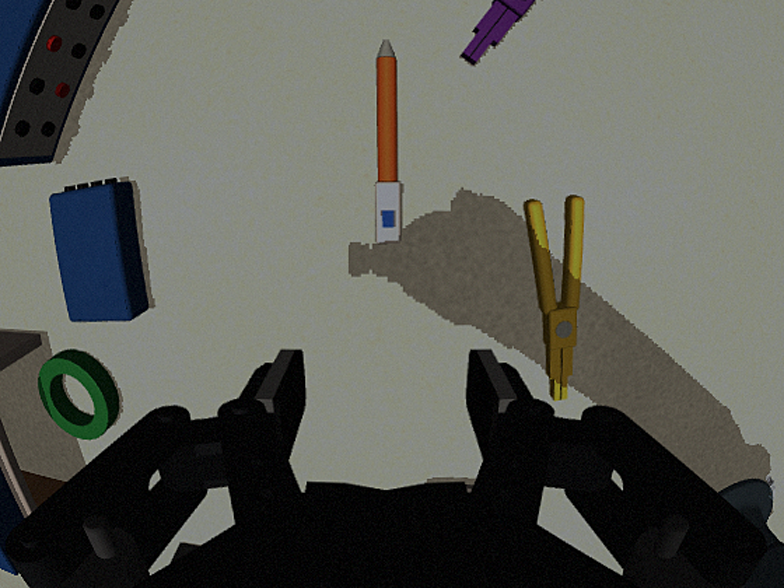

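```bash
python3 -c "
from cc import *
im,m,k=load('w28'); big(im,(255,20,300,180),5,'o6')"
```

```text
(no output)
```

View pics/o6.png

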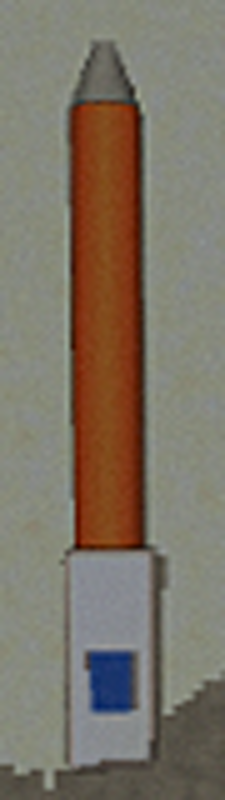

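```bash
python3 -c "
from cc import *
im,m,k=load('w28')
dst=np.r_[onplane(m,k,np.array([(70,550),(152,550),(150,762),(68,766)])/5+[255,20],.018),onplane(m,k,np.array([(104,42)])/5+[255,20],.009)]
th,t,r=fit(np.array([(22,9),(22,-9),(-22,-9),(-22,9),(126,0)])/1000,dst); print(np.degrees(th),t,(r*1000).round(1).tolist())
go([t[0],t[1],0.06],np.degrees(th)-90)"

```

```text
-89.59684753430919 [ 0.45287383 -0.41297699] [[-1.4, 0.6], [0.6, 0.8], [1.2, -1.2], [-0.6, -0.5], [0.2, 0.2]]
t 45.75 pos [ 0.4543 -0.3766  0.1943] yaw 180.0 j7 -144.0 | twist -0.007 alt 3.134 then off cm [ 0.17 13.43  3.64]
```

```bash

python3 -m handwheel '{"offset":[[0.1,2,1.8],[0.1,4,1.8],[0,4,0],[0,3,0],[0,0.4,0]],"twist":[0,0,0,0,0]}' -0.3 80
python3 -m handwheel '{"offset":[[0,0,0],[0,0,0],[0,0,0],[0,0,0],[0,0,0]],"twist":[0,0,0,0,0]}'
python3 -c "
from case import *
go([0.4529,-0.413,0.006],-179.6)
im,m=snap('wrist','w29'); big(im,(130,100,430,400),2,'w29b')"
```

```text
t: 46.25
position: [0.4489, -0.4099, 0.0556]
orientation: [[-1.0, -0.008, -0.001], [0.001, 0.006, -1.0], [0.008, -1.0, -0.006]]
ft_force: [-0.6, 0.1, -0.6]
width: 0.0556
t: 46.75
position: [0.4531, -0.4131, 0.0617]
orientation: [[-1.0, 0.002, -0.001], [0.001, -0.001, -1.0], [-0.002, -1.0, 0.001]]
ft_force: [0.5, 0.3, -0.1]
width: 0.0555
t 46.75 pos [ 0.4531 -0.4131  0.0617] yaw 179.9 j7 -140.6 | twist -0.008 alt 3.133 then off cm [ 0.03  5.57 -0.02]
```

View pics/w29b.png

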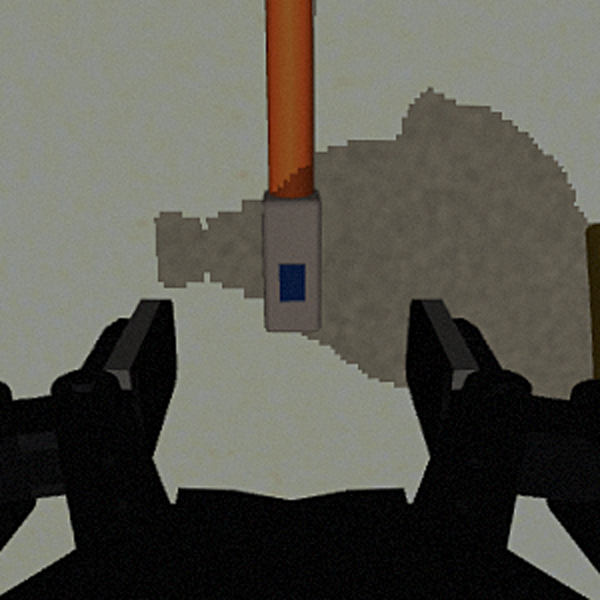

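```bash

python3 -m handwheel '{"offset":[[0,2,0],[0,2,0],[0,1,0],[0,0.4,0],[0,0,0]],"twist":[0,0,0,0,0]}'
python3 -m handwheel '{"offset":[[0,0,0],[0,0,0],[0,0,0],[0,0,0],[0,0,0]],"twist":[0,0,0,0,0]}' 1 80
python3 -m handwheel '{"offset":[[0,0,0],[0,0,0],[0,0,0],[0,0,0],[0,0,0]],"twist":[0,0,0,0,0]}'
python3 -c "
from cc import *
go([0.4529,-0.413,0.006],-179.6)
im,m=snap('wrist','w30'); big(im,(130,100,430,400),2,'w30b')"
```

```text
t: 47.3
position: [0.4521, -0.4124, 0.006]
orientation: [[-1.0, -0.001, -0.001], [0.001, 0.001, -1.0], [0.001, -1.0, -0.001]]
ft_force: [-0.1, 0.0, 0.4]
width: 0.0555
t: 47.8
position: [0.4532, -0.4132, 0.0077]
orientation: [[-1.0, 0.002, -0.001], [0.001, -0.001, -1.0], [-0.002, -1.0, 0.001]]
ft_force: [-1.1, 0.3, 5.1]
width: 0.0155
t: 48.3
position: [0.4532, -0.4133, 0.0077]
orientation: [[-1.0, 0.002, -0.001], [0.001, -0.001, -1.0], [-0.002, -1.0, 0.001]]
ft_force: [-1.2, 1.6, 5.3]
width: 0.0155
t 48.30 pos [ 0.4532 -0.4133  0.0077] yaw 179.9 j7 -140.5 | twist -0.008 alt 3.133 then off cm [ 0.03  0.17 -0.03]
```

View pics/w30b.png

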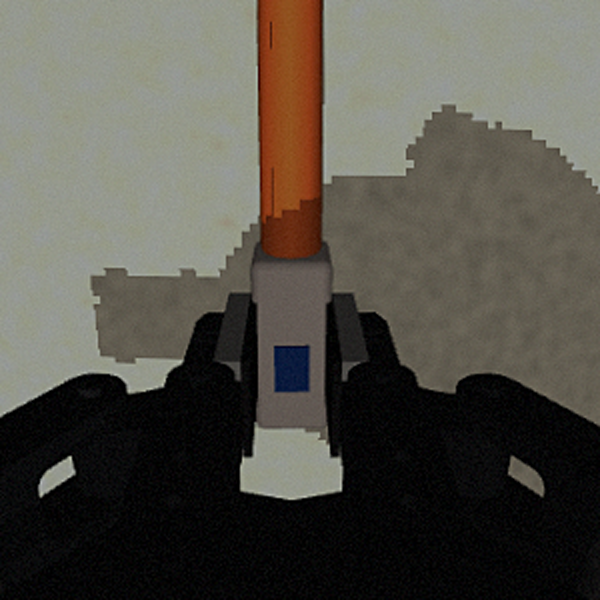

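```bash
python3 -c "
from cc import *
im,m,k=load('w30'); p,R,s=pose()
dst=onplane(m,k,np.array([(253,262),(331,262),(325,427),(258,427)])/2+[130,100],.018)
th,t,r=fit(np.array([(22,9),(22,-9),(-22,-9),(-22,9)])/1000,dst); print(np.degrees(th),t,(r*1000).round(1).tolist())
print('in tool',(R.T@(np.r_[t,0]-p)).round(4))"
python3 -m handwheel '{"offset":[[0,-1,0],[0,-2,0],[0,-4,0],[0,-4,0],[0,-3,0]],"twist":[0,0,0,0,0]}'
python3 -m handwheel '{"offset":[[0,0,0],[0,0,0],[0,0,0],[0,0,0],[0,0,0]],"twist":[-0.14,-0.14,-0.14,-0.14,-0.14]}'
python3 -m handwheel '{"offset":[[0,0,0],[0,0,0],[0,0,0],[0,0,0],[0,0,0]],"twist":[-0.14,-0.14,-0.14,-0.14,-0.14]}'
python3 -m handwheel '{"offset":[[0,0,0],[0,0,0],[0,0,0],[0,0,0],[0,0,0]],"twist":[-0.14,-0.14,-0.14,-0.14,-0.14]}'
python3 -m handwheel '{"offset":[[0,0,0],[0,0,0],[0,0,0],[0,0,0],[0,0,0]],"twist":[-0.14,-0.14,-0.14,-0.14,-0.14]}'
python3 -m handwheel '{"offset":[[0,0,0],[0,0,0],[0,0,0],[0,0,0],[0,0,0]],"twist":[-0.14,-0.14,-0.015,0,0]}'
python3 -c "
from cc import *
go([0.4532,0.0602,0.1],-2.65)
im,m=snap('wrist','w31'); big(im,(130,0,430,400),1.5,'w31b')"
```

```text
-90.17853253631094 [ 0.45302688 -0.41343083] [[-0.6, 0.6], [0.6, 0.6], [0.9, -0.6], [-0.9, -0.6]]
in tool [0.0002 0.0077 0.0002]
t: 48.85
position: [0.4526, -0.413, 0.149]
orientation: [[-1.0, 0.002, -0.002], [0.002, -0.001, -1.0], [-0.002, -1.0, 0.001]]
ft_force: [0.7, -0.9, -0.2]
width: 0.0157
t: 49.35
position: [0.4517, -0.4122, 0.1462]
orientation: [[-0.762, -0.001, 0.648], [-0.648, 0.001, -0.762], [0.0, -1.0, -0.001]]
ft_force: [-0.6, 0.5, -0.1]
width: 0.0158
t: 49.85
position: [0.4517, -0.4123, 0.1461]
orientation: [[-0.166, -0.001, 0.986], [-0.986, 0.0, -0.166], [-0.0, -1.0, -0.001]]
ft_force: [-0.1, 0.3, -1.2]
width: 0.0155
t: 50.35
position: [0.4516, -0.4123, 0.1461]
orientation: [[0.508, -0.001, 0.861], [-0.861, 0.0, 0.508], [-0.001, -1.0, -0.001]]
ft_force: [-0.4, 0.2, -0.7]
width: 0.0154
t: 50.85
position: [0.4516, -0.4124, 0.1461]
orientation: [[0.944, -0.001, 0.331], [-0.331, 0.0, 0.944], [-0.001, -1.0, -0.0]]
ft_force: [0.4, -0.7, -0.2]
width: 0.0153
t: 51.35
position: [0.452, -0.4126, 0.1463]
orientation: [[0.999, -0.0, 0.05], [-0.05, 0.0, 0.999], [-0.0, -1.0, -0.0]]
ft_force: [0.2, 0.6, -0.8]
width: 0.0154
t 51.35 pos [ 0.452  -0.4126  0.1463] yaw -2.9 j7 24.0 | twist -0.004 alt 3.138 then off cm [-2.07  4.63 47.23]
```

View pics/w31b.png

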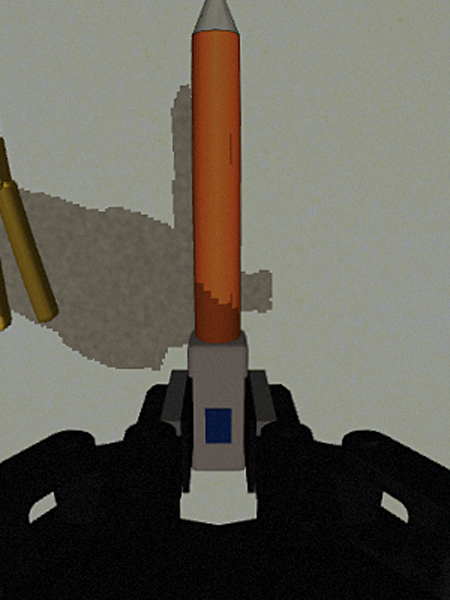

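```bash
python3 -c "
from cc import *
for x in (-166,-42):
    w=RC@[x/1e3,.108]+t; print(x,w.round(4)); go([w[0],w[1],0.0517],-2.65)
"
```

```text
-166 [ 0.4464 -0.0856]
t 51.40 pos [ 0.4522 -0.4126  0.1463] yaw -2.8 j7 24.0 | twist -0.003 alt 3.138 then off cm [-2.08  9.46 32.64]
-42 [0.4522 0.0383]
t 51.40 pos [ 0.4522 -0.4126  0.1463] yaw -2.8 j7 24.0 | twist -0.003 alt 3.138 then off cm [-2.08  9.46 45.04]
```

```bash

python3 -m handwheel '{"offset":[[-0.3,0,4.6],[-0.3,0,4.6],[-0.3,0,4.7],[-0.3,1,4.7],[-0.3,1,4.7]],"twist":[0,0,0,0,0]}'
python3 -m handwheel '{"offset":[[-0.3,1.5,4.6],[-0.3,1.5,4.7],[0,0,0],[0,0,0],[0,0,0]],"twist":[0,0,0,0,0]}'
python3 -c "
from cc import *
go([0.4464,-0.0856,0.0517],-2.65)
im,m=snap('wrist','w32'); big(im,(130,0,430,400),1.5,'w32b')"
```

```text
t: 51.9
position: [0.4489, -0.1776, 0.1269]
orientation: [[0.999, 0.002, 0.049], [-0.049, -0.001, 0.999], [0.002, -1.0, -0.001]]
ft_force: [1.2, 0.7, -0.5]
width: 0.0156
t: 52.4
position: [0.4475, -0.0871, 0.0968]
orientation: [[0.999, 0.001, 0.05], [-0.05, -0.001, 0.999], [0.001, -1.0, -0.001]]
ft_force: [0.4, -0.6, -0.4]
width: 0.0158
t 52.40 pos [ 0.4475 -0.0871  0.0968] yaw -2.9 j7 -9.1 | twist -0.004 alt 3.138 then off cm [-0.12  4.51  0.15]
```

View pics/w32b.png

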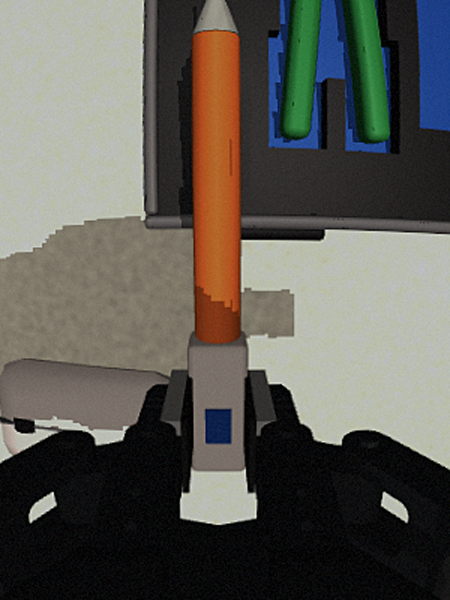

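```bash

python3 -m handwheel '{"offset":[[-0.1,1.5,0],[0,1.5,0],[0,1,0],[0,0.5,0],[0,0,0]],"twist":[-0.004,0,0,0,0]}'
python3 -m handwheel '{"offset":[[0,0,0],[0,0,0],[0,0,0],[0,0,0],[0,0,0]],"twist":[0,0,0,0,0]}'
python3 -c "
from cc import *
go([0.4464,-0.0856,0.0517],-2.65)
im,m=snap('scene','s33'); big(im,(180,100,400,260),3.5,'s33b')
im,m=snap('wrist','w33'); big(im,(180,0,380,200),4,'w33b')"
```

```text
t: 52.95
position: [0.4456, -0.0865, 0.0509]
orientation: [[0.999, -0.001, 0.045], [-0.045, 0.0, 0.999], [-0.001, -1.0, 0.0]]
ft_force: [0.1, -0.8, -0.1]
width: 0.0156
t: 53.45
position: [0.4462, -0.0859, 0.0516]
orientation: [[0.999, 0.0, 0.044], [-0.044, -0.0, 0.999], [0.0, -1.0, -0.0]]
ft_force: [0.0, 0.8, -1.0]
width: 0.0156
t 53.45 pos [ 0.4462 -0.0859  0.0516] yaw -2.5 j7 -13.2 | twist 0.002 alt -3.139 then off cm [ 0.02 -0.01  0.03]
```

View pics/s33b.png

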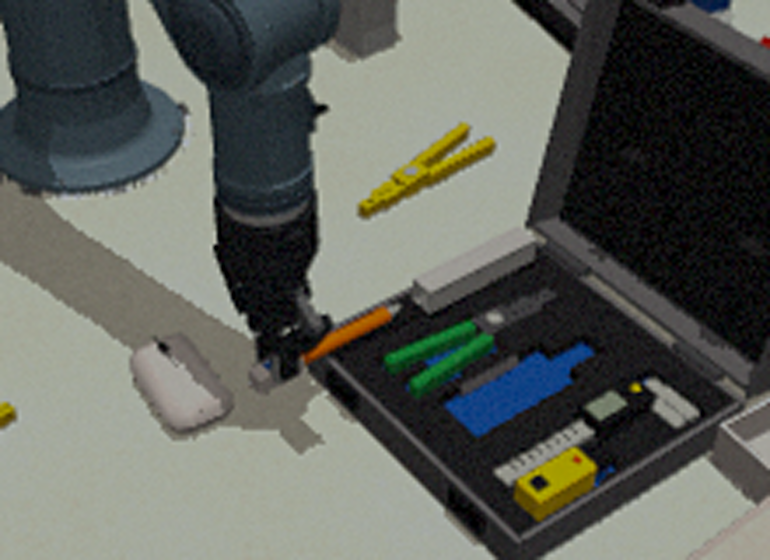

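View pics/w33b.png

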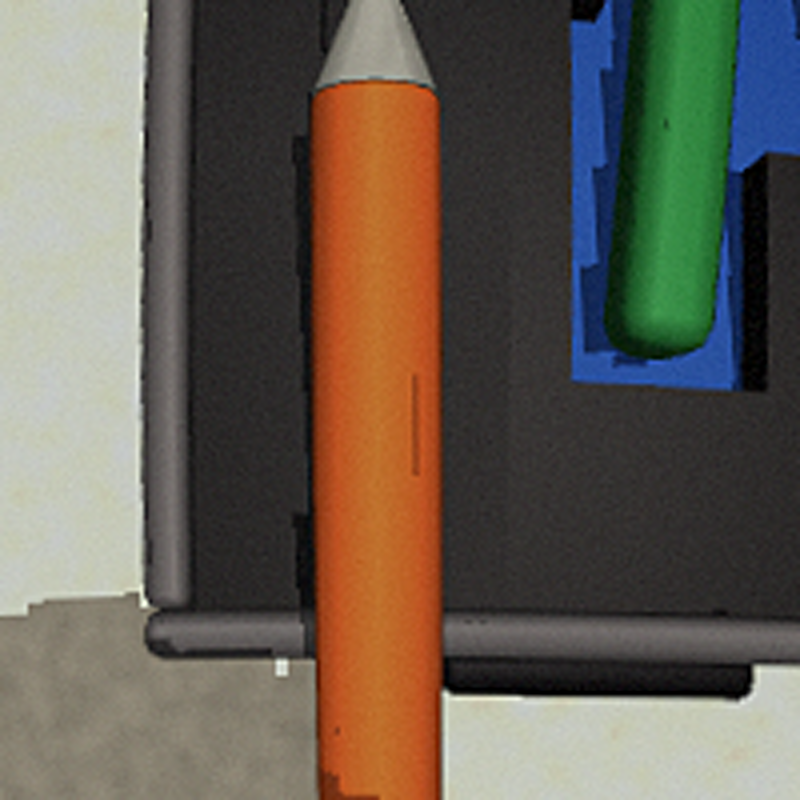

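```bash
python3 -c "
from cc import *
cf('w33',[('sty front',(375.5,100),.053),('sty back',(379.5,700),.053),('rim outer corner',(146,655),.040),('rim outer L',(143,300),.040),('rim L top',(148,20),.04),('pl pocket BL',(573,381),.024)],off=(180,0),s=4)"
```

```text
sty front [-57.1 109. ]
sty back [-123.6  108.4]
rim outer corner [-120.2  136.6]
rim outer L [-77.5 136.3]
rim L top [-41.8 136.2]
pl pocket BL [-86.2  83.4]
```

Stylus axis is within 0.5 mm of the bore line. Sliding it in.

```bash

python3 -m handwheel '{"offset":[[0,0,1],[0,0,1],[0,0,1],[0,0,1],[0,0,0]],"twist":[0.002,0,0,0,0]}'
python3 -m handwheel '{"offset":[[0,0,0.5],[0,0,0.5],[0,0,0.5],[0,0,0.5],[0,0,0]],"twist":[0,0,0,0,0]}'
python3 -c "
from cc import *
go([0.4522,0.0383,0.0517],-2.65)
im,m=snap('wrist','w34'); big(im,(180,0,380,200),4,'w34b')"
```

```text
t: 54.05
position: [0.4479, -0.0434, 0.0515]
orientation: [[0.999, 0.0, 0.042], [-0.042, 0.001, 0.999], [0.0, -1.0, 0.001]]
ft_force: [-0.4, -0.3, -0.5]
width: 0.0155
t: 54.55
position: [0.4488, -0.0251, 0.0514]
orientation: [[0.999, 0.0, 0.045], [-0.045, 0.0, 0.999], [0.0, -1.0, 0.0]]
ft_force: [-0.0, -0.6, -0.1]
width: 0.0158
t 54.55 pos [ 0.4488 -0.0251  0.0514] yaw -2.6 j7 -21.4 | twist 0.002 alt -3.140 then off cm [ 0.05 -0.03  6.34]
```

View pics/w34b.png

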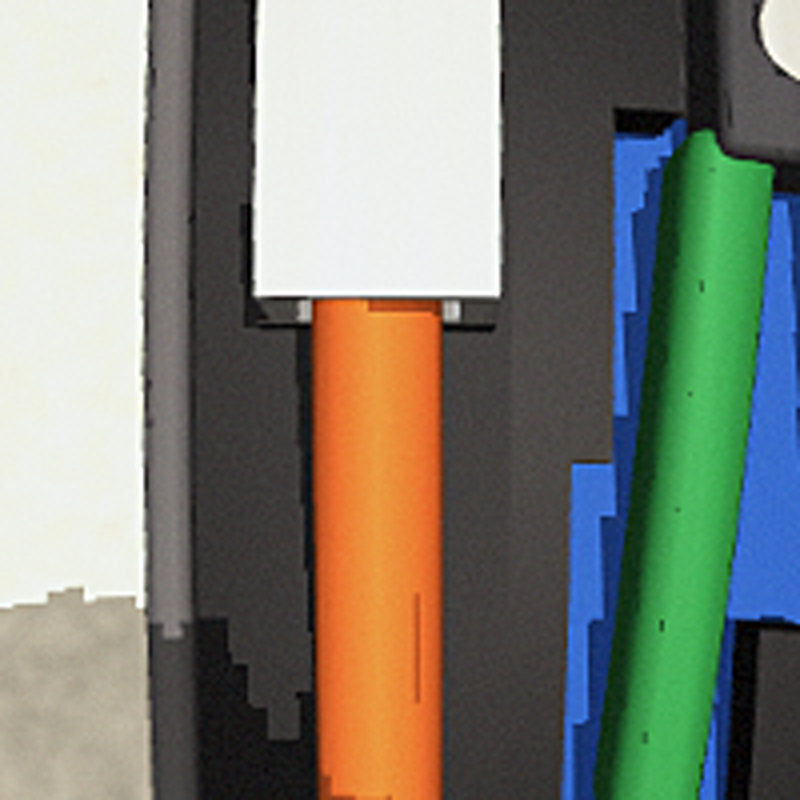

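The shaft is entering centred in the mouth, shaft cols 313–442 against tube 256–500, with no contact force. Continuing.

```bash

python3 -m handwheel '{"offset":[[0,0,0.8],[0,0,0.8],[0,0,0.8],[0,0,0.8],[0,0,0.8]],"twist":[0,0,0,0,0]}'
python3 -m handwheel '{"offset":[[0,0,0.6],[0,0,0.5],[0,0,0.4],[0,0,0.2],[0,0,0]],"twist":[0,0,0,0,0]}'
python3 -c "
from cc import *
go([0.4522,0.0383,0.0517],-2.65)
im,m=snap('wrist','w35'); big(im,(180,50,380,250),4,'w35b')"
```

```text
t: 55.1
position: [0.4506, 0.015, 0.0514]
orientation: [[0.999, 0.0, 0.045], [-0.045, 0.0, 0.999], [0.0, -1.0, 0.0]]
ft_force: [0.2, -0.7, -1.2]
width: 0.0156
t: 55.6
position: [0.4514, 0.0312, 0.0514]
orientation: [[0.999, 0.0, 0.046], [-0.046, 0.0, 0.999], [0.0, -1.0, 0.0]]
ft_force: [0.4, -0.8, -1.6]
width: 0.0152
t 55.60 pos [0.4514 0.0312 0.0514] yaw -2.6 j7 -29.2 | twist 0.001 alt -3.141 then off cm [ 0.05 -0.03  0.72]
```

View pics/w35b.png

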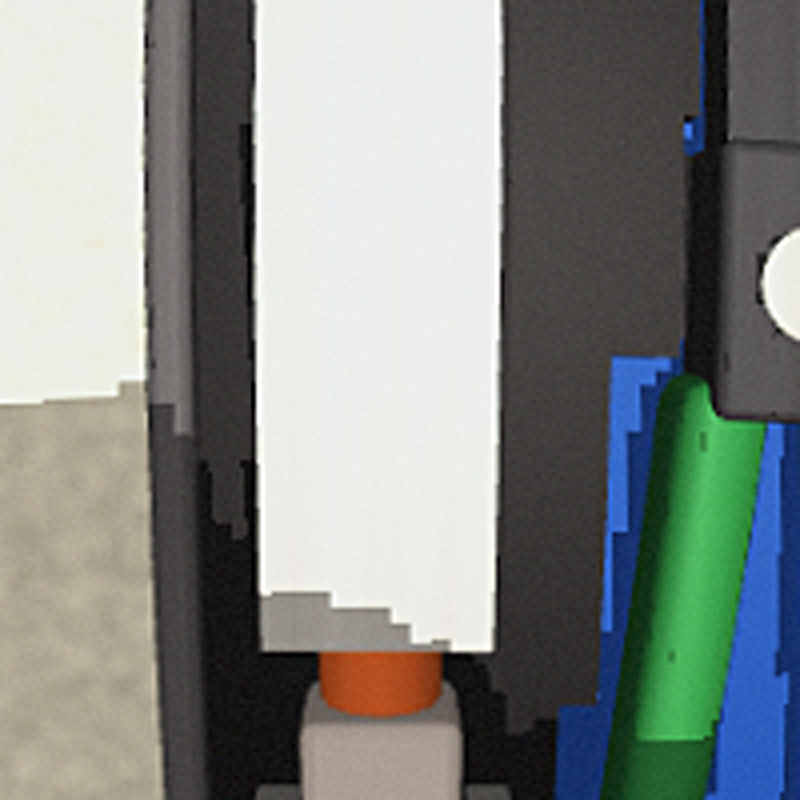

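```bash

python3 -m handwheel '{"offset":[[0,0,0.2],[0,0,0.2],[0,0,0.2],[0,0,0],[0,0,0]],"twist":[0,0,0,0,0]}'
python3 -m handwheel '{"offset":[[0,0,0.1],[0,0,0.1],[0,0,0],[0,0,0],[0,0,0]],"twist":[0,0,0,0,0]}'
python3 -c "
from cc import *
go([0.4522,0.0383,0.0517],-2.65)"
```

```text
t: 56.15
position: [0.4516, 0.037, 0.0514]
orientation: [[0.999, -0.0, 0.046], [-0.046, -0.0, 0.999], [-0.0, -1.0, -0.0]]
ft_force: [0.4, 0.6, -1.0]
width: 0.0153
t: 56.65
position: [0.4517, 0.0389, 0.0514]
orientation: [[0.999, 0.0, 0.046], [-0.046, -0.0, 0.999], [0.0, -1.0, -0.0]]
ft_force: [-0.1, 0.2, -0.1]
width: 0.0159
t 56.65 pos [0.4517 0.0389 0.0514] yaw -2.6 j7 -30.3 | twist 0.000 alt -3.141 then off cm [ 0.05 -0.03 -0.06]
```

```bash

python3 -m handwheel '{"offset":[[0,0,0.1],[0,0,0],[0,0,0],[0,0,0],[0,0,0]],"twist":[0,0,0,0,0]}'
python3 -m handwheel '{"offset":[[0,0,0.1],[0,0,0],[0,0,0],[0,0,0],[0,0,0]],"twist":[0,0,0,0,0]}'
python3 -c "
from cc import *
im,m=snap('wrist','w36'); big(im,(180,100,380,300),4,'w36b')"
```

```text
t: 57.15
position: [0.4517, 0.0399, 0.0514]
orientation: [[0.999, 0.0, 0.046], [-0.046, -0.0, 0.999], [0.0, -1.0, -0.0]]
ft_force: [-0.3, -0.7, -0.7]
width: 0.0154
t: 57.65
position: [0.4517, 0.0406, 0.0513]
orientation: [[0.999, -0.0, 0.046], [-0.046, -0.0, 0.999], [-0.0, -1.0, -0.0]]
ft_force: [-0.1, -1.0, -0.2]
width: 0.0152
```

View pics/w36b.png

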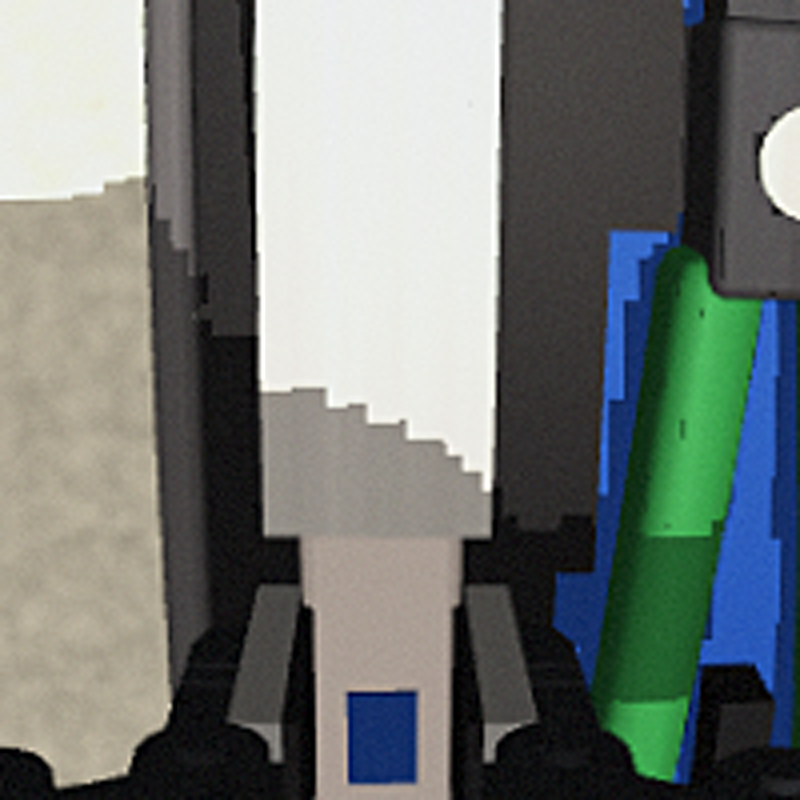

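```bash

python3 -m handwheel '{"offset":[[0,0,0.1],[0,0,0],[0,0,0],[0,0,0],[0,0,0]],"twist":[0,0,0,0,0]}'
python3 -m handwheel '{"offset":[[0,0,0.1],[0,0,0],[0,0,0],[0,0,0],[0,0,0]],"twist":[0,0,0,0,0]}'
python3 -m handwheel '{"offset":[[0,0,0.1],[0,0,0],[0,0,0],[0,0,0],[0,0,0]],"twist":[0,0,0,0,0]}'
```

```text
t: 58.2
position: [0.4517, 0.0408, 0.0513]
orientation: [[0.999, -0.001, 0.047], [-0.047, -0.001, 0.999], [-0.0, -1.0, -0.001]]
ft_force: [0.0, -4.8, 0.8]
width: 0.0155
t: 58.7
position: [0.4515, 0.0428, 0.0515]
orientation: [[0.999, -0.001, 0.046], [-0.046, -0.001, 0.999], [-0.001, -1.0, -0.001]]
ft_force: [-2.6, -4.5, 4.7]
width: 0.0156
t: 59.2
position: [0.4515, 0.0434, 0.0515]
orientation: [[0.999, -0.001, 0.046], [-0.046, -0.001, 0.999], [-0.001, -1.0, -0.001]]
ft_force: [-1.7, -6.5, 6.3]
width: 0.0153
```

```bash

python3 -c "
from cc import *
im,m=snap('wrist','w37'); big(im,(180,100,380,300),4,'w37b')
im,m=snap('scene','s37'); big(im,(220,130,380,250),4.8,'s37b')"
```

```text
(no output)
```

View pics/w37b.png

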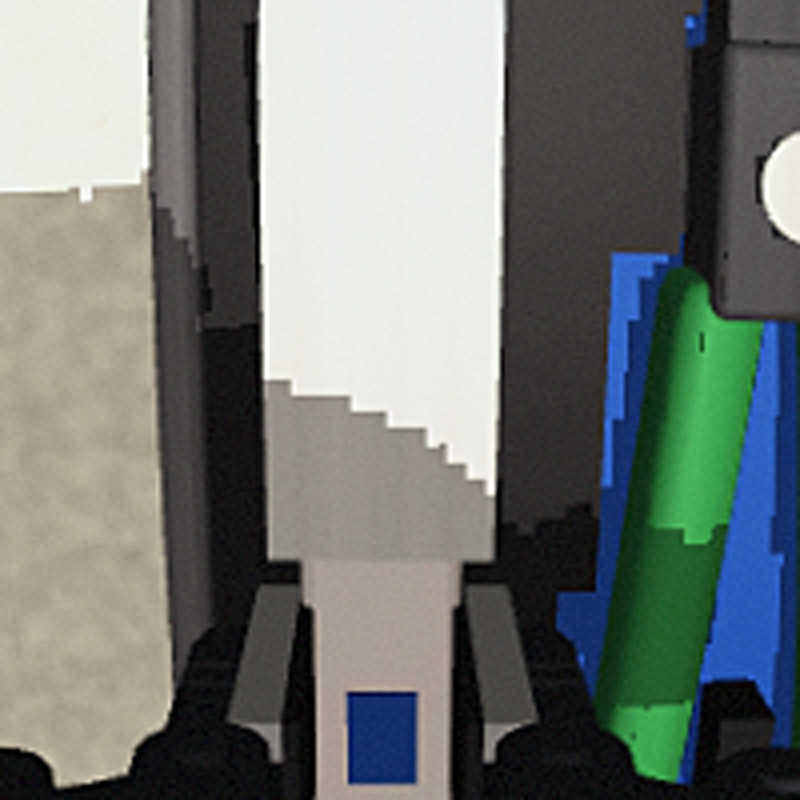

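View pics/s37b.png

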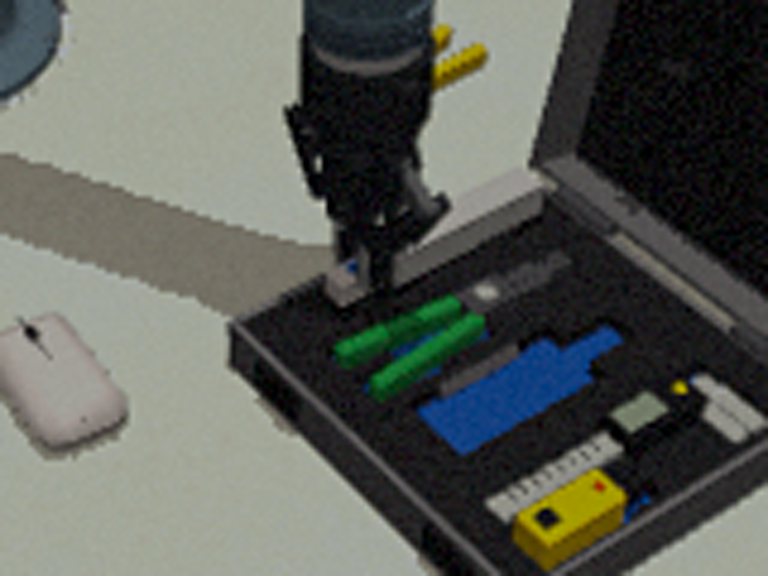

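```bash
python3 -c "
from cc import *
for n,r,b in (('w36',537,(382,692)),('w37',560,(382,692))):
    cf(n,[('mouthL',(264 if n=='w36' else 268,r),.065),('mouthR',(493,r),.065),('mark front',b,.0618),('pl pocket',(611,232 if n=='w36' else 254),.036)],off=(180,100),s=4)
im,m,k=load('w35'); cf('w35',[('mouthL',(260,652),.065),('mouthR',(496,652),.065),('barrel fr top L',(303,727),.062),('barrel fr bot',(320,680),.046)],off=(180,50),s=4)
im,m,k=load('w28'); print(onplane(m,k,np.array([(111,550),(112,650)])/5+[255,20],.018))
"
```

```text
mouthL [-20.2 120.8]
mouthR [-20.2  96.5]
mark front [-40.2 108.3]
pl pocket [ 8.7 80. ]
mouthL [-20.1 120.8]
mouthR [-20.1  96.7]
mark front [-37.5 108.6]
pl pocket [ 8.7 80.3]
mouthL [-20.2 120.9]
mouthR [-20.2  96.4]
barrel fr top L [-29.6 116.8]
barrel fr bot [-29.4 115.6]
[[ 0.45263952 -0.43426632  0.018     ]
 [ 0.45243491 -0.41455704  0.018     ]]
```

```bash

python3 -m handwheel '{"offset":[[0,0,-0.2],[0,0,0],[0,0,0],[0,0,0],[0,0,0]],"twist":[0,0,0,0,0]}'
python3 -m handwheel '{"offset":[[0,0,-0.1],[0,0,0],[0,0,0],[0,0,0],[0,0,0]],"twist":[0,0,0,0,0]}'
python3 -c "
from cc import *
im,m=snap('wrist','w38'); big(im,(180,100,380,300),4,'w38b')"
```

```text
t: 59.8
position: [0.4516, 0.0432, 0.0514]
orientation: [[0.999, -0.0, 0.045], [-0.045, 0.001, 0.999], [-0.0, -1.0, 0.001]]
ft_force: [-4.0, 0.7, 5.2]
width: 0.0156
t: 60.3
position: [0.4516, 0.043, 0.0514]
orientation: [[0.999, 0.0, 0.045], [-0.045, 0.003, 0.999], [0.0, -1.0, 0.003]]
ft_force: [-3.3, 4.0, 3.8]
width: 0.0154
```

View pics/w38b.png

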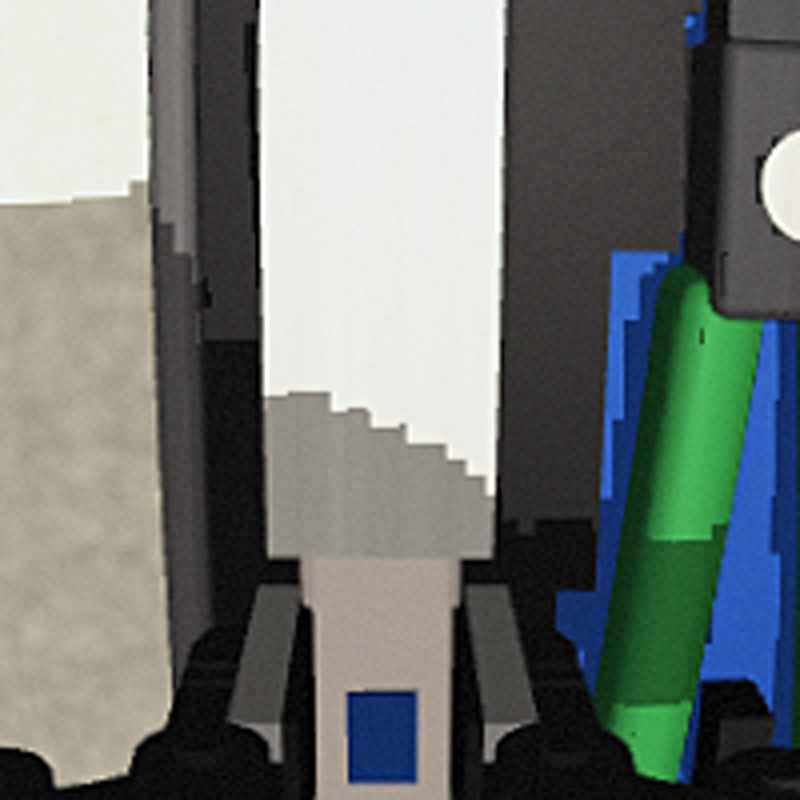

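The barrel has wedged about 2 mm into the bore: the marks put the collar at x=−17.8, past the mouth at −20. Easing it back out.

```bash

python3 -m handwheel '{"offset":[[0,0,-0.1],[0,0,0],[0,0,0],[0,0,0],[0,0,0]],"twist":[0,0,0,0,0]}'
python3 -m handwheel '{"offset":[[0,0,-0.1],[0,0,0],[0,0,0],[0,0,0],[0,0,0]],"twist":[0,0,0,0,0]}'
python3 -m handwheel '{"offset":[[0,0,-0.1],[0,0,0],[0,0,0],[0,0,0],[0,0,0]],"twist":[0,0,0,0,0]}'
```

```text
t: 60.85
position: [0.4516, 0.0425, 0.0514]
orientation: [[0.999, 0.001, 0.044], [-0.044, 0.003, 0.999], [0.0, -1.0, 0.003]]
ft_force: [-3.2, 5.0, 2.9]
width: 0.0154
t: 61.35
position: [0.4516, 0.0414, 0.0513]
orientation: [[0.999, 0.001, 0.044], [-0.044, 0.003, 0.999], [0.0, -1.0, 0.003]]
ft_force: [-3.0, 5.0, 3.0]
width: 0.0155
t: 61.85
position: [0.452, 0.0374, 0.0513]
orientation: [[0.999, 0.001, 0.047], [-0.047, -0.0, 0.999], [0.001, -1.0, -0.0]]
ft_force: [0.3, 0.5, -0.6]
width: 0.0158
```

```bash

python3 -m handwheel '{"offset":[[0,0.12,0],[0,0,0],[0,0,0.1],[0,0,0.1],[0,0,0]],"twist":[0,0,0,0,0]}'
python3 -m handwheel '{"offset":[[0,0,0.1],[0,0,0],[0,0,0],[0,0,0],[0,0,0]],"twist":[0,0,0,0,0]}'
python3 -m handwheel '{"offset":[[0,0,0.05],[0,0,0],[0,0,0],[0,0,0],[0,0,0]],"twist":[0,0,0,0,0]}'
```

```text
t: 62.35
position: [0.4518, 0.0403, 0.0502]
orientation: [[0.999, 0.0, 0.045], [-0.045, 0.0, 0.999], [0.0, -1.0, 0.0]]
ft_force: [0.1, 0.1, -0.3]
width: 0.0154
t: 62.85
position: [0.4518, 0.0406, 0.0502]
orientation: [[0.999, -0.0, 0.046], [-0.046, -0.0, 0.999], [-0.0, -1.0, -0.0]]
ft_force: [-0.0, -1.6, -0.2]
width: 0.0158
t: 63.35
position: [0.4518, 0.0407, 0.0502]
orientation: [[0.999, -0.0, 0.046], [-0.046, -0.001, 0.999], [-0.0, -1.0, -0.001]]
ft_force: [-1.3, -4.7, 1.0]
width: 0.0152
```

```bash

python3 -m handwheel '{"offset":[[0,0.03,-0.03],[0,0,0],[0,0,0],[0,0,0],[0,0,0]],"twist":[0,0,0,0,0]}' 0.2
python3 -m handwheel '{"offset":[[0,-1,0],[0,-3,0],[0,-4,0],[0,-4,0],[0,-1,-4]],"twist":[0,0,0,0,0]}'
python3 -m handwheel '{"offset":[[0,0,-4],[0,0,0],[0,0,0],[0,0,0],[0,0,0]],"twist":[0,0,0,0,0]}'
python3 -c "
from cc import *
im,m=snap('wrist','w39'); big(im,(100,0,430,250),2.4,'w39b')
im,m=snap('scene','s39'); big(im,(220,130,420,260),4,'s39b')
im,m=snap('top','t39')
go([0.55,0.07,0.3],-2.65)"
```

```text
t: 63.85
position: [0.4519, 0.0418, 0.0499]
orientation: [[0.999, 0.0, 0.045], [-0.045, 0.001, 0.999], [0.0, -1.0, 0.001]]
ft_force: [-1.0, 0.2, 0.3]
width: 0.0339
t: 64.35
position: [0.4544, 0.0074, 0.1858]
orientation: [[0.999, 0.012, 0.035], [-0.035, 0.002, 0.999], [0.012, -1.0, 0.003]]
ft_force: [1.6, -0.5, 0.2]
width: 0.0336
t: 64.85
position: [0.4481, -0.0371, 0.1798]
orientation: [[0.999, -0.0, 0.043], [-0.043, 0.001, 0.999], [-0.0, -1.0, 0.001]]
ft_force: [-0.2, 0.5, 0.5]
width: 0.0339
t 65.00 pos [ 0.4481 -0.0376  0.1797] yaw -2.5 j7 -7.4 | twist 0.003 alt -3.139 then off cm [  9.68 -12.02  11.22]
```

View pics/w39b.png

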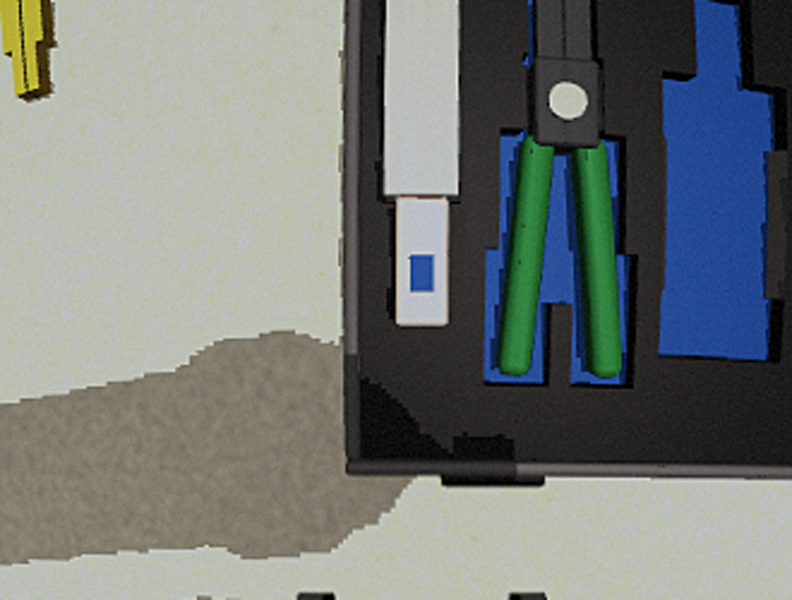

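View pics/s39b.png

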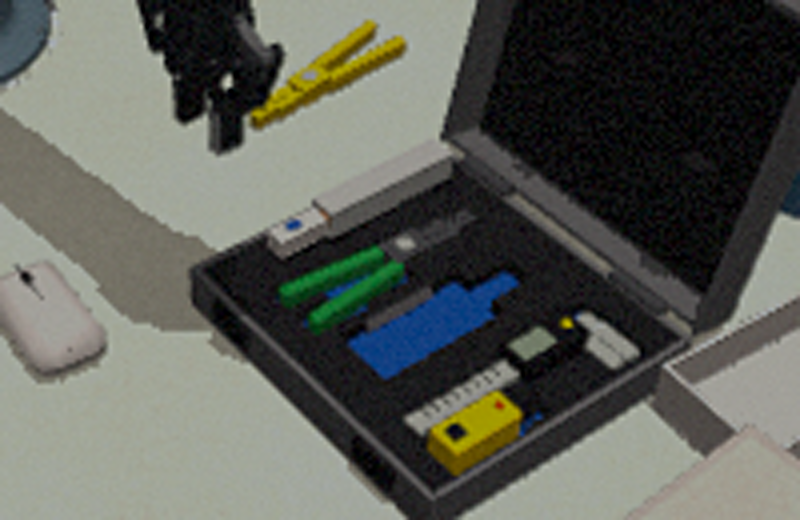

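View pics/t39.png

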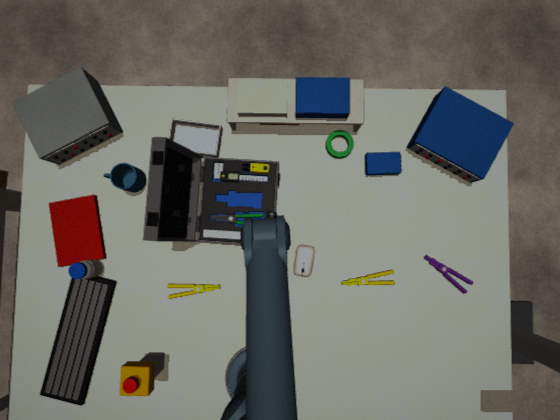

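```bash
python3 -c "
from cc import *
im,m,k=load('w39'); big(im,(250,60,300,150),8,'w39c')
print(m['position'])"
```

```text
[0.45106968 0.03052587 0.32253319]
```

View pics/w39c.png

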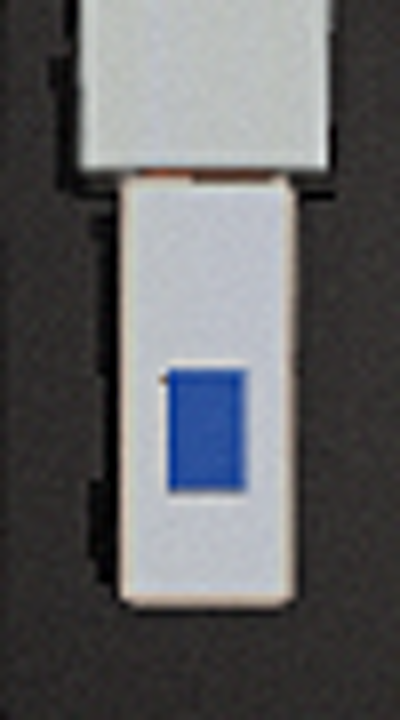

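```bash
python3 -c "
from cc import *
cf('w39',[('mouth top edge',(205,170),.065),('barrel front top',(208,180),.060),('mark front',(207,370),.060),('barrel rear',(207,602),.060)],off=(250,60),s=8)"
```

```text
mouth top edge [-20.5 108.4]
barrel front top [-20.9 108.1]
mark front [-40.2 108.1]
barrel rear [-63.7 108. ]
```

The stylus is home: the barrel spans case x −20.9 to −63.7 and the mouth is at −20.5. All three instruments and the stylus are packed and the gauge is absent. Now the lid: I'll go over the top, behind its outer face.

```bash
python3 -c "
from cc import *
for x,z in ((-100,.38),(235,.38),(235,.245)):
    w=RC@[x/1e3,0]+t; print(x,z,w.round(3)); go([w[0],w[1],z],-2.65)
"
```

```text
-100 0.38 [ 0.557 -0.025]
t 65.00 pos [ 0.4481 -0.0376  0.1797] yaw -2.5 j7 -7.4 | twist 0.003 alt -3.139 then off cm [ 10.85 -20.03   1.8 ]
235 0.38 [0.573 0.31 ]
t 65.00 pos [ 0.4481 -0.0376  0.1797] yaw -2.5 j7 -7.4 | twist 0.003 alt -3.139 then off cm [ 10.85 -20.01  35.3 ]
235 0.245 [0.573 0.31 ]
t 65.00 pos [ 0.4481 -0.0376  0.1797] yaw -2.5 j7 -7.4 | twist 0.003 alt -3.139 then off cm [10.86 -6.51 35.29]
```

```bash

python3 -m handwheel '{"offset":[[2.2,-4,0],[2.2,-4,0],[2.2,-4,0.6],[2.2,-4,0.6],[2.2,-4,0.6]],"twist":[0,0,0,0,0]}' 1
python3 -m handwheel '{"offset":[[0,0,4],[0,0,4],[0,0,4],[0,0,4],[0,0,4]],"twist":[0,0,0,0,0]}'
python3 -m handwheel '{"offset":[[0,0,4],[0,0,4],[0,0,4],[0,0,1.5],[0,0,0]],"twist":[0,0,0,0,0]}'
python3 -c "
from cc import *
w=RC@[.235,0]+t; go([w[0],w[1],.245],-2.65)
im,m=snap('scene','s40'); im,m=snap('wrist','w40')"
```

```text
t: 65.5
position: [0.5594, -0.0251, 0.3814]
orientation: [[0.999, -0.0, 0.045], [-0.045, 0.0, 0.999], [-0.0, -1.0, 0.0]]
ft_force: [0.8, 0.2, 0.3]
width: 0.0002
t: 66.0
position: [0.5677, 0.1759, 0.3797]
orientation: [[0.999, -0.0, 0.045], [-0.045, 0.0, 0.999], [-0.0, -1.0, 0.0]]
ft_force: [0.1, 0.2, 0.3]
width: -0.0
t: 66.5
position: [0.5719, 0.3135, 0.3792]
orientation: [[0.999, -0.002, 0.038], [-0.038, 0.002, 0.999], [-0.003, -1.0, 0.002]]
ft_force: [-0.1, 0.3, -0.4]
width: -0.0002
t 66.50 pos [0.5719 0.3135 0.3792] yaw -2.2 j7 -47.6 | twist 0.008 alt -3.134 then off cm [ 0.15 13.42 -0.37]
```

View pics/s40.png

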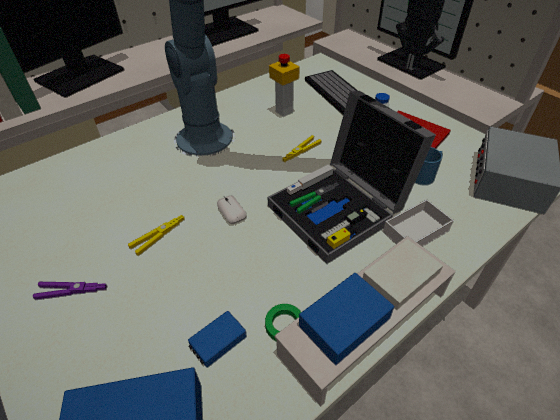

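View pics/w40.png

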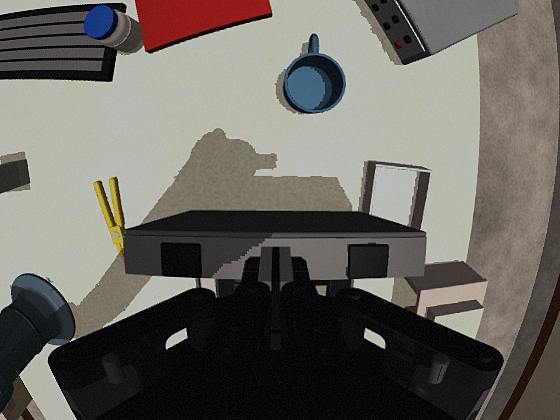

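```bash
python3 -c "
from cc import *
cf('w40',[('outer edge L',(125,231),.27),('outer edge mid',(275,231),.27),('outer R',(424,235),.27),('inner edge mid',(200,275),.278),('outer at R z265',(424,235),.265),('lower face',(275,212),.1)],off=(0,0),s=1)"
```

```text
outer edge L [209.9 133.2]
outer edge mid [ 2.121e+02 -2.000e-01]
outer R [ 207.3 -133.1]
inner edge mid [174.   63.9]
outer at R z265 [ 205.4 -135.7]
lower face [ 1.778e+02 -1.000e-01]
```

```bash

python3 -m handwheel '{"offset":[[0,3,0],[0,3.5,0],[0,3.5,0],[0,2.4,0],[0,1,0]],"twist":[0.008,0,0,0,0]}'
python3 -m handwheel '{"offset":[[0,0,0],[0,0,-0.5],[0,0,-0.5],[0,0,-0.5],[0,0,-0.5]],"twist":[0,0,0,0,0]}'
python3 -c "
from cc import *
p,R,s=pose(); print((RC.T@(p[:2]-t)*1000).round(1),p[2],yaw(),s['ft_force'])"
```

```text
t: 67.1
position: [0.5741, 0.3044, 0.2424]
orientation: [[0.998, -0.004, 0.058], [-0.058, -0.005, 0.998], [-0.004, -1.0, -0.005]]
ft_force: [-0.5, 0.1, -0.4]
width: 0.0001
t: 67.6
position: [0.5745, 0.2936, 0.2496]
orientation: [[0.999, 0.007, 0.052], [-0.052, 0.01, 0.999], [0.006, -1.0, 0.01]]
ft_force: [1.5, 7.0, 4.7]
width: 0.0
[218.8  -2.3] 0.24964978734115792 -2.971237787130271 [1.51073064 6.97431765 4.66067111]
```

```bash

python3 -m handwheel '{"offset":[[0,-0.3,-1],[0,-0.3,-1],[0,-0.3,-1],[0,-0.2,-1],[0,-0.1,-1]],"twist":[0,0,0,0,0]}'
python3 -m handwheel '{"offset":[[0,0,-1],[0,0,-1],[0,0,-1],[0,0,-1],[0,0,-1]],"twist":[0,0,0,0,0]}'
python3 -c "
from cc import *
p,R,s=pose(); print((RC.T@(p[:2]-t)*1000).round(1),p[2],yaw(),s['ft_force'])
im,m=snap('scene','s41'); big(im,(200,0,500,260),2.6,'s41b')"
```

```text
t: 68.1
position: [0.572, 0.2437, 0.2624]
orientation: [[0.999, 0.008, 0.051], [-0.051, 0.009, 0.999], [0.007, -1.0, 0.009]]
ft_force: [0.3, 6.2, 4.6]
width: 0.0002
t: 68.6
position: [0.5693, 0.1928, 0.2618]
orientation: [[0.999, 0.007, 0.051], [-0.051, 0.006, 0.999], [0.007, -1.0, 0.007]]
ft_force: [0.9, 4.5, 3.8]
width: -0.0001
[117.8  -1.8] 0.26182260870118323 -2.9397523080074457 [0.91590878 4.50869114 3.8023164 ]
```

View pics/s41b.png

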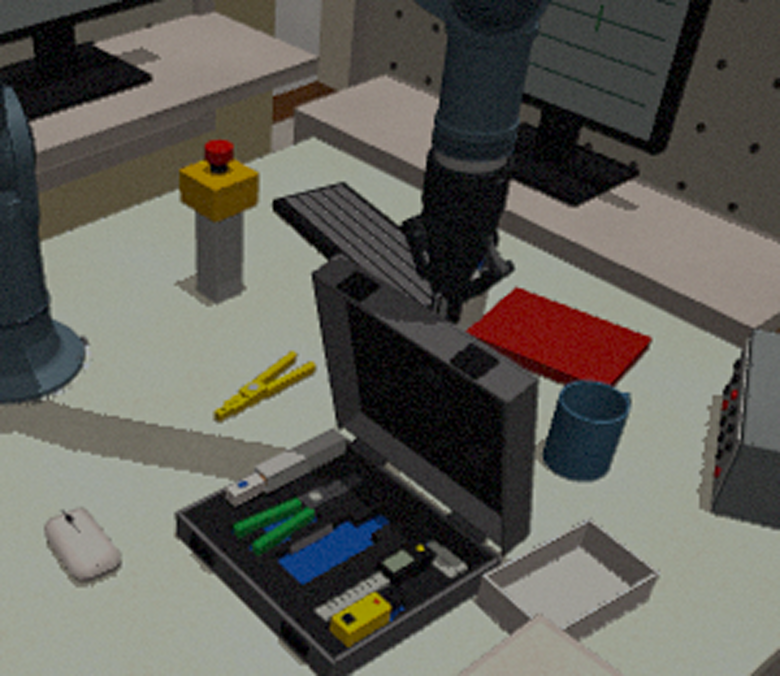

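```bash

python3 -m handwheel '{"offset":[[0,0.2,-1.1],[0,0.2,-1.1],[0,0.3,-1.1],[0,0.3,-1.1],[0,0.4,-1.1]],"twist":[0,0,0,0,0]}'
python3 -m handwheel '{"offset":[[0,0.5,-1.1],[0,0.5,-1],[0,0.6,-1],[0,0.6,-1],[0,0.7,-1]],"twist":[0,0,0,0,0]}'
python3 -c "
from cc import *
p,R,s=pose(); print((RC.T@(p[:2]-t)*1000).round(1),p[2],yaw(),s['ft_force'])
im,m=snap('scene','s42'); big(im,(200,0,500,260),2.6,'s42b')"
```

```text
t: 69.15
position: [0.566, 0.1345, 0.2458]
orientation: [[0.999, 0.004, 0.053], [-0.053, 0.001, 0.999], [0.004, -1.0, 0.001]]
ft_force: [1.7, 1.8, 5.3]
width: 0.0001
t: 69.65
position: [0.5633, 0.0819, 0.2161]
orientation: [[0.999, 0.003, 0.055], [-0.055, -0.001, 0.999], [0.003, -1.0, -0.001]]
ft_force: [0.9, -0.7, 5.0]
width: -0.0002
[ 6.8 -0.9] 0.21613987897739806 -3.1246935578898722 [ 0.93820357 -0.74670527  5.03619057]
```

View pics/s42b.png

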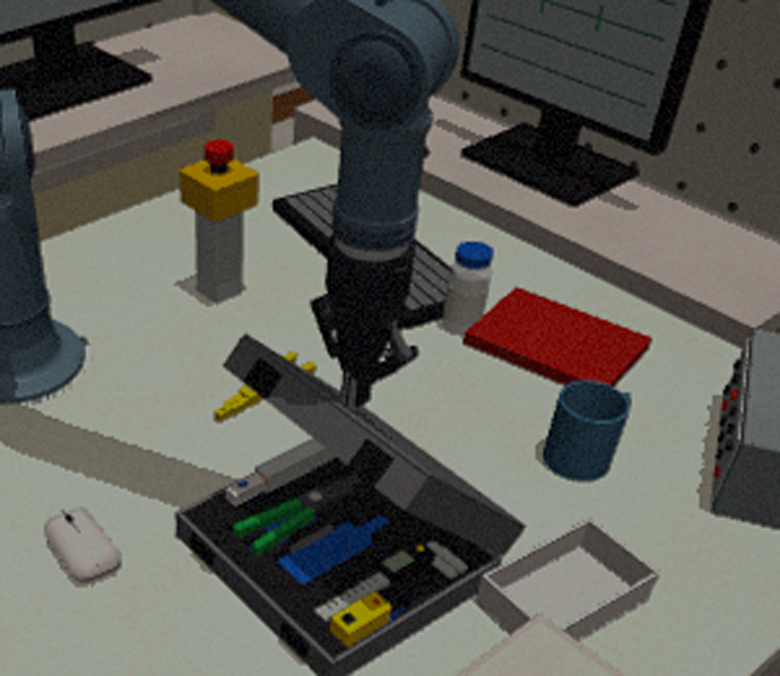

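```bash

python3 -m handwheel '{"offset":[[0,0.9,-1.2],[0,1,-1.2],[0,1.1,-1.1],[0,1.2,-1.1],[0,1.2,-1]],"twist":[0,0,0,0,0]}'
python3 -m handwheel '{"offset":[[0,1,-0.7],[0,1,-0.6],[0,1,-0.4],[0,1,-0.4],[0,0,0]],"twist":[0,0,0,0,0]}'
python3 -c "
from cc import *
p,R,s=pose(); print((RC.T@(p[:2]-t)*1000).round(1),p[2],yaw(),s['ft_force'])
im,m=snap('scene','s43'); big(im,(200,0,500,260),2.6,'s43b')"
```

```text
t: 70.2
position: [0.5586, 0.0265, 0.1595]
orientation: [[0.999, -0.001, 0.054], [-0.054, 0.0, 0.999], [-0.001, -1.0, 0.0]]
ft_force: [1.7, 2.0, 2.0]
width: 0.0001
t: 70.7
position: [0.5561, 0.0046, 0.1186]
orientation: [[0.998, -0.004, 0.055], [-0.055, -0.001, 0.998], [-0.004, -1.0, -0.001]]
ft_force: [-0.5, 0.1, 0.2]
width: -0.0002
[-70.8   2.7] 0.11858202031757954 -3.1646677545792414 [-0.51308404  0.08666046  0.23354261]
```

View pics/s43b.png

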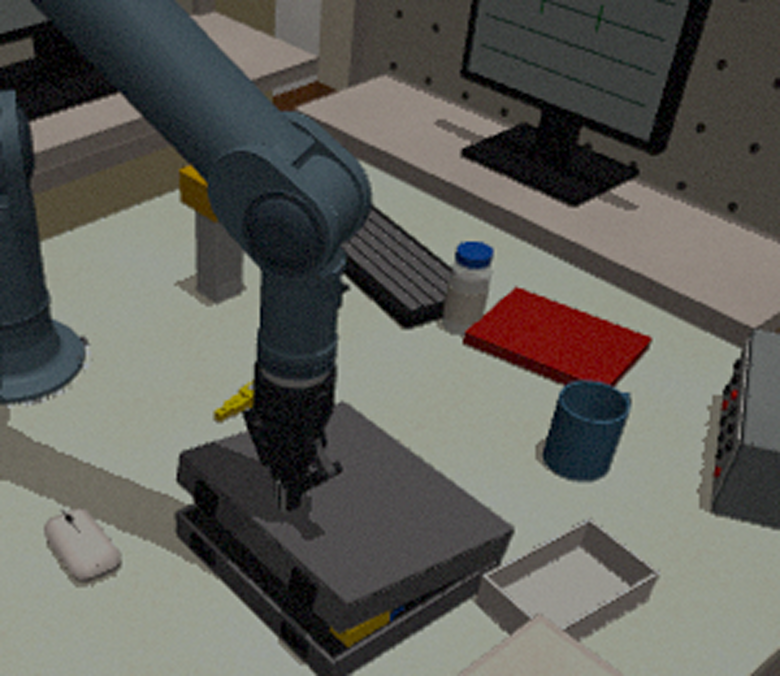

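```bash

python3 -m handwheel '{"offset":[[0,0.4,-1],[0,0.6,-1],[0,0.6,0],[0,0.4,0],[0,0,0]],"twist":[0,0,0,0,0]}'
python3 -m handwheel '{"offset":[[0,0.4,0],[0,0.3,0],[0,0.3,0],[0,0.2,0],[0,0,0]],"twist":[0,0,0,0,0]}'
python3 -c "
from cc import *
p,R,s=pose(); print((RC.T@(p[:2]-t)*1000).round(1),p[2],yaw(),s['ft_force'])"
```

```text
t: 71.25
position: [0.5562, -0.0143, 0.1]
orientation: [[0.998, -0.001, 0.055], [-0.055, -0.0, 0.998], [-0.001, -1.0, -0.0]]
ft_force: [-0.7, 0.1, -0.1]
width: 0.0003
t: 71.75
position: [0.5566, -0.0133, 0.0885]
orientation: [[0.999, -0.0, 0.054], [-0.054, 0.001, 0.999], [-0.0, -1.0, 0.001]]
ft_force: [0.2, 0.9, -0.0]
width: 0.0002
[-88.7   1.3] 0.08845275965197733 -3.08948228197763 [ 0.16086627  0.88152324 -0.01664809]
```

```bash

python3 -m handwheel '{"offset":[[0,0.2,0],[0,0.1,0],[0,0.1,0],[0,0,0],[0,0,0]],"twist":[0,0,0,0,0]}'
python3 -m handwheel '{"offset":[[0,0.1,0],[0,0.1,0],[0,0,0],[0,0,0],[0,0,0]],"twist":[0,0,0,0,0]}'
python3 -m handwheel '{"offset":[[0,0.1,0],[0,0,0],[0,0,0],[0,0,0],[0,0,0]],"twist":[0,0,0,0,0]}'
```

```text
t: 72.25
position: [0.5567, -0.0132, 0.0847]
orientation: [[0.999, -0.0, 0.054], [-0.054, 0.001, 0.999], [-0.0, -1.0, 0.001]]
ft_force: [0.3, 0.3, 0.2]
width: -0.0004
t: 72.75
position: [0.5568, -0.0135, 0.0828]
orientation: [[0.999, 0.0, 0.054], [-0.054, 0.0, 0.999], [0.0, -1.0, 0.0]]
ft_force: [-0.8, 0.4, -0.3]
width: -0.0003
t: 73.25
position: [0.5568, -0.0136, 0.0822]
orientation: [[0.999, 0.0, 0.054], [-0.054, -0.0, 0.999], [0.0, -1.0, -0.0]]
ft_force: [-1.9, -0.8, 5.4]
width: 0.0
```

```bash

python3 -m handwheel '{"offset":[[0,0.1,0],[0,0,0],[0,0,0],[0,0,0],[0,0,0]],"twist":[0,0,0,0,0]}'
python3 -m handwheel '{"offset":[[0,0.1,0],[0,0,0],[0,0,0],[0,0,0],[0,0,0]],"twist":[0,0,0,0,0]}'
python3 -m handwheel '{"offset":[[0,-0.4,0],[0,-2,0],[0,-4,0],[0,-4,-4],[0,-4,-4]],"twist":[0,0,0,0,0]}'
python3 -m handwheel '{"offset":[[0,0,-4],[0,0,-4],[0,0,-4],[0,0,-4],[0,0,0]],"twist":[0,0,0,0,0]}'
python3 -c "
from cc import *
im,m=snap('scene','s44'); big(im,(200,80,480,280),2.8,'s44b')
im,m=snap('wrist','w44'); im,m=snap('top','t44'); big(im,(100,100,330,300),3,'t44b')"
```

```text
t: 73.75
position: [0.5569, -0.0136, 0.0821]
orientation: [[0.999, -0.0, 0.054], [-0.054, -0.001, 0.999], [-0.0, -1.0, -0.001]]
ft_force: [-4.7, -1.1, 11.2]
width: -0.0001
t: 74.25
position: [0.5569, -0.0136, 0.0821]
orientation: [[0.999, -0.001, 0.054], [-0.054, -0.002, 0.999], [-0.001, -1.0, -0.002]]
ft_force: [-6.6, -1.2, 16.6]
width: -0.0003
t: 74.75
position: [0.5531, -0.0833, 0.2155]
orientation: [[0.999, 0.001, 0.049], [-0.049, 0.001, 0.999], [0.001, -1.0, 0.001]]
ft_force: [0.3, -0.7, -0.6]
width: 0.0001
t: 75.25
position: [0.5421, -0.2541, 0.2132]
orientation: [[0.998, -0.001, 0.067], [-0.067, -0.004, 0.998], [-0.001, -1.0, -0.004]]
ft_force: [-0.1, -0.5, 0.2]
width: -0.0003
```

View pics/s44b.png

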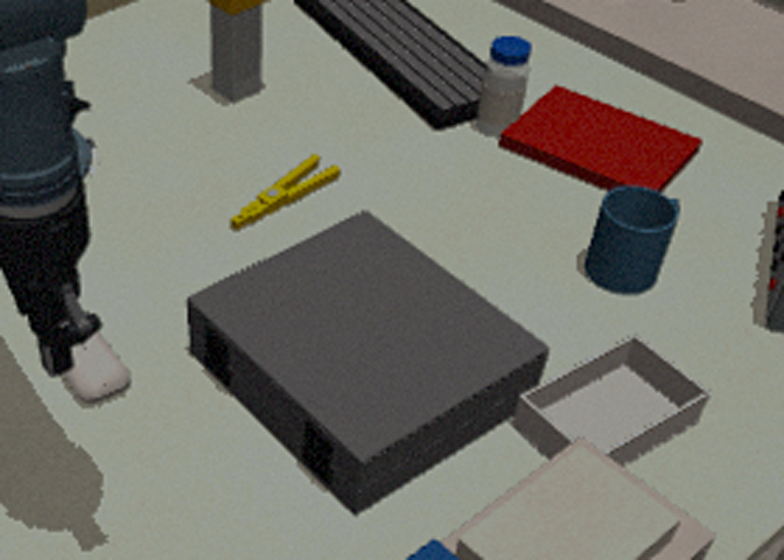

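View pics/w44.png

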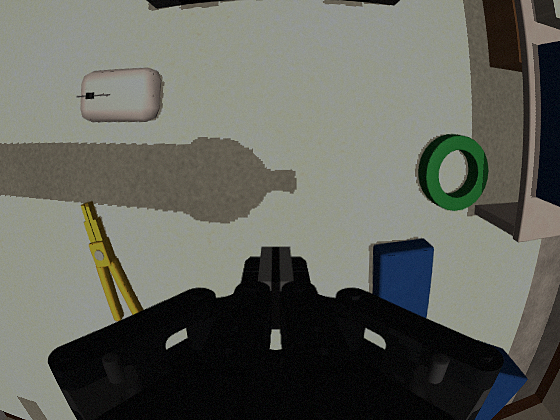

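View pics/t44b.png

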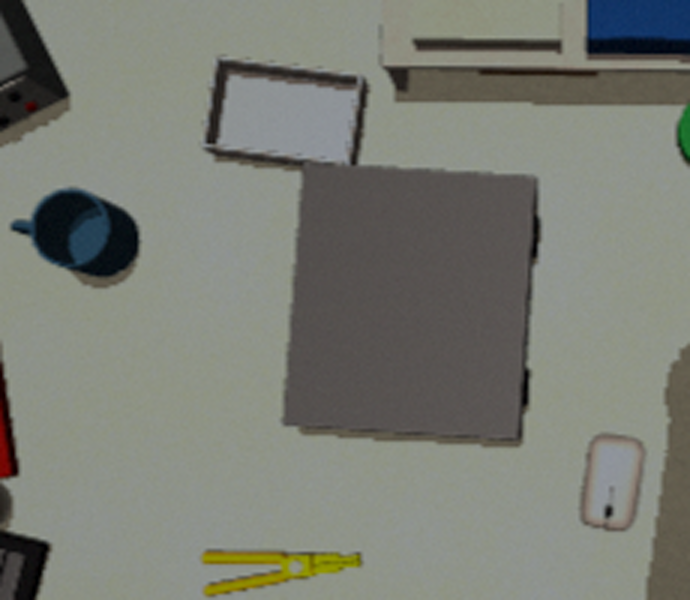

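The lid is flush all round: its top was at 82.1 mm under 16.6 N, as specified for shut. The bystanders are where they were, no gauge is anywhere on the bench, and the arm is clear. Handing in.

```bash
python3 -m handwheel '{"offset":[[0,0,0],[0,0,0],[0,0,0],[0,0,0],[0,0,0]],"twist":[0,0,0,0,0]}'
python3 -c "
from rig import ctrl
print(ctrl.close_job())"
```

```text
t: 75.9
position: [0.5445, -0.2438, 0.2147]
orientation: [[0.999, 0.0, 0.053], [-0.053, -0.0, 0.999], [0.0, -1.0, -0.0]]
ft_force: [0.3, 0.2, -0.2]
width: -0.0004
the job is handed in; nothing more can be done
None
```

The kit is packed and the lid is fully shut; I handed the job in at about 76 s. The green pliers, calipers and light sensor are in their cutouts and the stylus is in its tube. No force gauge was on the bench. The purple and yellow pliers look-alikes and the other things were left alone.

**Last checks**
- **Instruments:** the fingertip stopped at 43.9 mm (pliers), 48.1 mm (calipers) and 54.3 mm (sensor). Seated tops should be at 44, 48 and 54 mm.
- **Stylus:** the collar measured within about 0.5 mm of the tube mouth.
- **Lid:** its top held at 82.1 mm under 16.6 N, where shut is 82 mm. The pictures show it flush with no gap.

**What went wrong or disagreed**
- **Pliers press:** it peaked at about 43 N at the fingertips, well above the 7–12 N needed and past the stated 25 N no-harm figure. I saw no damage and used smaller steps after that.
- **Stylus:** on the first push the barrel wedged about 2 mm into the tube. I pulled it back and set it again at the mouth.
- **Sensor:** it was knocked about 3 cm aside during the run, so I measured it again before picking it up.

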